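# Load the empties rack, push it up onto the plinth and wedge it in

## Robot

A 7-joint arm with a two-finger parallel gripper is mounted at the origin on the work surface. World frame = base frame: x ahead of the robot, y to its left, z up, the work surface at z = 0. Lengths are in mm, angles in rad, forces in N, time in s.
With the tool pointing down it reaches from about 425 to 925 mm from the base axis. Payload 6.8 kg.
Tool frame: the origin (TCP) lies at the very end of the fingers, on their centre line; the grasp point (between the pads) lies 19 mm behind it (ctrl.tcp_to_grasp is the distance from the TCP to the grasp point, in mm); x points along the fingers, z is the direction in which the jaws open and shut, and the axes are right-handed (so a half turn about x gives the same grasp; the last joint's range is limited). The gripper opens to 85 mm and grips with 20 to 120 N. Pads are 22 mm wide; open, the fingers measure 114 mm over their backs; the gripper's body (76 mm by 85 mm) begins 54 mm behind the grasp point. The pads swing forward as they close: fully open they stand 13 mm farther back than shut.
Start: joints at [1.119, 0.477, 0.022, 1.555, -0.011, 1.109, -0.083], TCP at [227.53, -635.514, 201.808] pointing down, gripper open.
Joint ranges: [-2.96, 2.96], [-0.34, 2.1], [-1.41, 1.46], [0.24, 2.44], [-1.37, 4.51], [0.17, 1.92], [-2.96, 2.96]. Speed limits (rad/s): [2.39, 2.39, 3.14, 3.14, 3.14, 3.14, 3.14].

## Interface

Orientations are given as a 3x3 rotation matrix whose columns are the frame's x, y, z axes.
In Python, from station import ctrl gives the robot as it stands.
- The arm moves only by the shell command python3 -m inch 'ROWS' [FORCE]. ROWS is JSON, a list of rows, each an object with "grip": the opening, from -1 (shut) to 1 (fully open); "translation": the shift along the tool's x, y, z in mm, a list of three; "rot": the turn, a rotation vector about the tool's x, y, z in rad, a list of three. In form: [{"grip": grip, "translation": [dx, dy, dz], "rot": [ax, ay, az]}, ...]. A call has 1 to 8 rows; each row shifts and turns the commanded pose from where the row before left it, along the tool's axes as they then stand; what a row does not reach is not made up. A row lasts 1/10 s, in which the tool goes at most 50 mm and 8.59 degrees, less where a joint would pass 70% of its speed; a pose out of reach is approached as far as the arm can. A call with a gripper value outside its range is refused whole. The fingers move at their own pace and stop on an object; FORCE is the grip in N (left out, the last holds). Time passes only in rows, so rows that do not move let the fingers close. It gives the time, the measured TCP pose, the force and the opening at its end, in the units of the state.
- ctrl.get_obs(): the state, without advancing time (a new reading comes with each control period).
- ctrl.camera(name): name is "side" or "top" or "wrist"; returns the picture (384x512x3 uint8, red, green, blue); there is no depth.
- ctrl.camera_model(name): a dict with "fx", "fy", "cx", "cy" (pixels), "world_from_camera" (4x4, takes a point from camera to world coordinates). Camera axes: x right, y up, looking along -z (the intrinsics and any distortion apply to the point x, -y, -z); pixel columns grow to the right and rows downward; lengths in mm; the calibration is good to about 2 mm. A picture is of the moment at which its call begins: read the wrist's pose just before it. camera_model takes no time and is no camera call; for the wrist camera it gives the pose at the moment of the call.
- ctrl.finish_job(): hands the job in, once; it reports no verdict.
The state is a dict: "clock": time; "qpos": joint angles; "dq": joint speeds; "joint_efforts": joint torques, N m; "eef_pos": TCP position; "ee_rot": TCP orientation; "contact_force": force on the tool from outside, world axes, zero at the start; "wrist_torque": the same for the moment, N m; "finger_gap": finger opening in mm.
Only numpy, scipy, OpenCV 4.12 (cv2) and the standard library are available. Lean on these libraries where they do the work, as an engineer would, in place of code of your own. Each camera call takes 0.05 s, during which the arm holds its last target. There are 200 camera calls.

## Task

Stand every empty polish bottle upright in the grey rack, one to a slot, while the rack is still on the sill. Then push the loaded rack up the ramp onto the wooden plinth until it meets the end stop, without lifting it, and lock it there: lay the wooden wedge tip first in the slot at the side of the plinth and tap it in until it goes no further. Leave the other things on the sill where they are.

Things in the scene. Friction and masses are not known exactly. Their poses are not given: they have to be found in the camera images.
- plinth: fixed pale-wood plinth with a shallow ramp. Origin: at sill level under the middle of the ramp's crest; z up. The rack travels along its +y, the wedge along its -x. Deck: top at z = 12 mm, y = 0 to 182 mm. Guide walls (tops at z = 30 mm) leave a lane 104 mm wide, x = -52 to 52 mm, and flare over the ramp to 168 mm wide at y = -66 mm. The +x wall is open at the crest for the wedge
- ramp_foot (a point): middle of the ramp's lower edge, at plinth (0, -70, 0) mm. The ramp, 170 mm wide, climbs evenly from here to the crest at plinth y = 0, z = 12 mm
- end_stop (a point): foot of the end stop's inner face, at plinth (0, 182, 12) mm; the stop is 38 mm high above the sill. With the rack against it, the rack's centre is at plinth y = 111 mm and its tail at y = 40 mm
- slot_mouth (a point): middle of the wedge slot's outer mouth, on its floor, at plinth (92, 20, 12) mm. The slot runs along plinth -x, open above, between cheeks (tops at z = 30 mm, 9 mm thick) that converge from a 26 mm gap here to 20 mm at the lane (x = 52 mm). Its floor, level with the deck and 48 mm wide, goes on outwards to x = 125 mm
- rack: loose grey plastic bottle rack, 96 mm (x) by 142 mm (y), outer walls 26 mm high and 4 mm thick, floor 3 mm thick, about 350 g; on the sill before the ramp, its +y end towards the ramp. Origin: centre of its underside. Six open slots about 43 mm square, centres at x = -23, 23 mm and y = -46, 0, 46 mm; dividers 3 mm thick, 22 mm high
- wedge: loose wooden wedge, 120 mm long along its x, 24 mm high, about 60 g, tapering in width (y) from 30 mm at the butt (+x end) to 12 mm at the tip (-x end). Origin: centre of its underside. Set in the slot with its +x along the plinth's +x, it jams with its origin near plinth (59, 20, 12) mm, its butt 27 mm out of the mouth and its tip in mid lane; pushes of 8 to 15 N drive it home
- wedge_butt (a point): centre of the wedge's butt face, 60 mm from its origin along its +x, 12 mm above its underside
- bottle1: empty glass polish bottle, standing: round body 32 mm across and 32 mm high, white cap 16 mm across above it to a height of 62 mm, about 50 g; origin: centre of its underside. It may be absent
- bottle2: empty glass polish bottle, standing: round body 32 mm across and 32 mm high, white cap 16 mm across above it to a height of 62 mm, about 50 g; origin: centre of its underside. It may be absent
- bottle3: empty glass polish bottle, standing: round body 32 mm across and 32 mm high, white cap 16 mm across above it to a height of 62 mm, about 50 g; origin: centre of its underside. It may be absent
- bottle4: empty glass polish bottle, standing: round body 32 mm across and 32 mm high, white cap 16 mm across above it to a height of 62 mm, about 50 g; origin: centre of its underside. It may be absent
- bottle5: empty glass polish bottle, standing: round body 32 mm across and 32 mm high, white cap 16 mm across above it to a height of 62 mm, about 50 g; origin: centre of its underside. It may be absent
- bottle6: empty glass polish bottle, standing: round body 32 mm across and 32 mm high, white cap 16 mm across above it to a height of 62 mm, about 50 g; origin: centre of its underside. It may be absent
- buffer: white nail buffer block, 95 x 26 x 26 mm, lying flat; bystander, leave it alone; origin: centre of its underside
- finger_rest: rose hard silicone finger rest, 50 x 120 x 29 mm; bystander, leave it alone; origin: centre of its underside
- clip_stand: steel spring clip stand gripping a nail tip: foot 60 mm across, 110 mm tall; bystander, leave it alone; origin: centre of its underside
- remover: clear plastic bottle, 56 mm across, 130 mm tall; bystander, leave it alone; origin: centre of its underside
- cream_jar: white ceramic jar, 56 mm across, 40 mm tall; bystander, leave it alone; origin: centre of its underside
- tip_bowl: white ceramic bowl, 80 mm across, 30 mm tall; bystander, leave it alone; origin: centre of its underside
- file_cup: steel cup with nail files standing in it: 60 mm across, 80 mm tall, files up to 160 mm; bystander, leave it alone; origin: centre of its underside
Things that resemble listed ones, but are neither listed nor needed, are in the scene too. Leave any red or yellow look-alike of the bottle2 alone.

How it is judged (in metres and radians):
On the way, in this order (a step that is already met when the one before it is completed fails the run):
1. every bottle stands in a slot of the rack while the rack is on the sill (x of bottle1 in the frame of rack between -0.045 and 0.045 m and y of bottle1 in the frame of rack between -0.068 and 0.068 m and z of bottle1 in the frame of rack between -0.004 and 0.009 m and angle between each of bottle1, bottle2, bottle3, bottle4, bottle5, bottle6's own z axis and vertical below 0.2 rad and x of bottle2 in the frame of rack between -0.045 and 0.045 m and y of bottle2 in the frame of rack between -0.068 and 0.068 m and z of bottle2 in the frame of rack between -0.004 and 0.009 m and x of bottle3 in the frame of rack between -0.045 and 0.045 m and y of bottle3 in the frame of rack between -0.068 and 0.068 m and z of bottle3 in the frame of rack between -0.004 and 0.009 m and x of bottle4 in the frame of rack between -0.045 and 0.045 m and y of bottle4 in the frame of rack between -0.068 and 0.068 m and z of bottle4 in the frame of rack between -0.004 and 0.009 m and x of bottle5 in the frame of rack between -0.045 and 0.045 m and y of bottle5 in the frame of rack between -0.068 and 0.068 m and z of bottle5 in the frame of rack between -0.004 and 0.009 m and x of bottle6 in the frame of rack between -0.045 and 0.045 m and y of bottle6 in the frame of rack between -0.068 and 0.068 m and z of bottle6 in the frame of rack between -0.004 and 0.009 m and y of rack in the frame of plinth below -0.13 m and height (world z) of rack below 0.006 m), for 0.2 s.
2. the loaded rack is up on the deck against the end stop (y of rack in the frame of plinth between 0.104 and 0.118 m and z of rack in the frame of plinth between 0.009 and 0.015 m and x of rack in the frame of plinth between -0.012 and 0.012 m and angle between rack's own z axis and vertical below 0.03 rad and x of bottle1 in the frame of rack between -0.045 and 0.045 m and y of bottle1 in the frame of rack between -0.068 and 0.068 m and z of bottle1 in the frame of rack between -0.004 and 0.009 m and angle between each of bottle1, bottle2, bottle3, bottle4, bottle5, bottle6's own z axis and vertical below 0.2 rad and x of bottle2 in the frame of rack between -0.045 and 0.045 m and y of bottle2 in the frame of rack between -0.068 and 0.068 m and z of bottle2 in the frame of rack between -0.004 and 0.009 m and x of bottle3 in the frame of rack between -0.045 and 0.045 m and y of bottle3 in the frame of rack between -0.068 and 0.068 m and z of bottle3 in the frame of rack between -0.004 and 0.009 m and x of bottle4 in the frame of rack between -0.045 and 0.045 m and y of bottle4 in the frame of rack between -0.068 and 0.068 m and z of bottle4 in the frame of rack between -0.004 and 0.009 m and x of bottle5 in the frame of rack between -0.045 and 0.045 m and y of bottle5 in the frame of rack between -0.068 and 0.068 m and z of bottle5 in the frame of rack between -0.004 and 0.009 m and x of bottle6 in the frame of rack between -0.045 and 0.045 m and y of bottle6 in the frame of rack between -0.068 and 0.068 m and z of bottle6 in the frame of rack between -0.004 and 0.009 m), for 0.2 s.
At the end, for the whole second after the job is handed in: The rack stands level on the deck within 7 mm of the end stop, every bottle stands upright (within 0.2 rad) in a slot of it, and the wedge lies flat in the slot, tip to the lane, within 5 mm of where it jams; all at rest (all of step 2 and x of wedge in the frame of plinth between 0.05 and 0.0635 m and y of wedge in the frame of plinth between 0.015 and 0.025 m and z of wedge in the frame of plinth between 0.009 and 0.016 m and angle between the x axis of wedge and the x axis of plinth, either way round below 0.06 rad and angle between wedge's own z axis and vertical below 0.1 rad and linear speed of each of bottle1, bottle2, bottle3, bottle4, bottle5, bottle6, rack, wedge below 0.02 m/s); the robot touches nothing.
It fails at once if the rack is lifted, or tipped by more than 0.35 rad (height (world z) of rack above 0.04 m or angle between rack's own z axis and vertical above 0.35 rad).
It fails at once if a bystander is shifted by more than 40 mm (distance of any of buffer, finger_rest, clip_stand, remover, cream_jar, tip_bowl, file_cup from where it was at the start of the episode above 0.04 m).
Of bottle1, bottle2, bottle3, bottle4, bottle5, bottle6 only 4 to 6 are there at a start; the rules pass over those that are not, and their reading is None.
At some moment in a run one of bottle1, bottle2, bottle3, bottle4, bottle5, bottle6, wedge may be knocked a few centimetres aside while the robot is not near it.
It also fails if it takes over 210 s, if anything falls off the work surface, if the arm or the gripper's body presses on something with over 40 N, if the wrist force passes 120 N, or if a joint passes its speed limit or range.

## Working session

There is one attempt and no reset: what is moved stays moved. The work goes in short steps, Python scripts to look and compute and a shell command to move; the robot and the scene stay as the last step left them, time stands still between calls to the robot, and variables do not carry over. Pictures are saved under pics/ and viewed, about 12 in all and at most 16, crops included, and the job is handed in when it is done.

```bash
ls; mkdir -p pics
python3 - <<'E'
from station import ctrl
import cv2
o=ctrl.get_obs();print({k:o[k] for k in('clock','eef_pos','ee_rot','finger_gap')},ctrl.tcp_to_grasp)
for n in('top','side'):
    im=ctrl.camera(n);m=ctrl.camera_model(n);print(n,m)
    cv2.imwrite(f'pics/{n}0_raw.png',im[:,:,::-1]);cv2.imwrite(f'pics/{n}0.png',cv2.resize(im[:,:,::-1],(800,600),interpolation=cv2.INTER_CUBIC))
E
```

```text
pics
{'clock': 0.0, 'eef_pos': array([ 227.29977513, -634.89773996,  200.84894286]), 'ee_rot': array([[-7.19263573e-04,  9.41466768e-01,  3.37105039e-01],
       [ 1.65484501e-03,  3.37105785e-01, -9.41465321e-01],
       [-9.99998372e-01, -1.19305119e-04, -1.80044950e-03]]), 'finger_gap': 85.60995583174636} 18.700000000000003
top {'fx': 479.6715484709939, 'fy': 479.6715484709939, 'cx': 260.0158354007094, 'cy': 189.6756664783921, 'world_from_camera': array([[ 1.68922078e-02,  9.90654383e-01, -1.35346023e-01,
         3.75995483e+02],
       [-9.99824628e-01,  1.56416010e-02, -1.02982319e-02,
         3.24724429e+01],
       [-8.08496005e-03,  1.35496247e-01,  9.90744871e-01,
         1.37735794e+03],
       [ 0.00000000e+00,  0.00000000e+00,  0.00000000e+00,
         1.00000000e+00]])}
side {'fx': 443.440036841009, 'fy': 443.440036841009, 'cx': 258.8397424099348, 'cy': 188.427803980933, 'world_from_camera': array([[ 9.64855547e-01,  1.47192350e-01, -2.17688275e-01,
         2.43614945e+02],
       [-2.62748496e-01,  5.27383137e-01, -8.07979118e-01,
        -1.14459545e+03],
       [-4.12322039e-03,  8.36780401e-01,  5.47523114e-01,
         8.33327765e+02],
       [ 0.00000000e+00,  0.00000000e+00,  0.00000000e+00,
         1.00000000e+00]])}
```

View pics/top0.png

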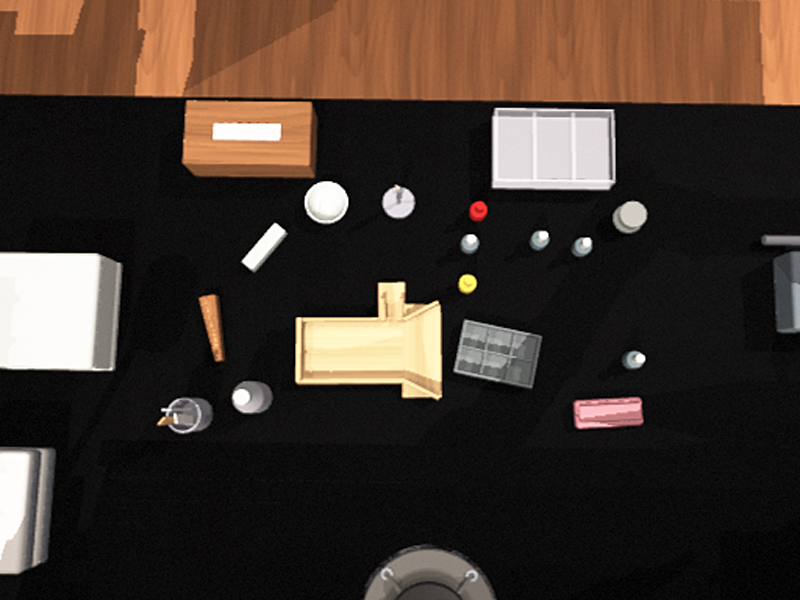

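View pics/side0.png

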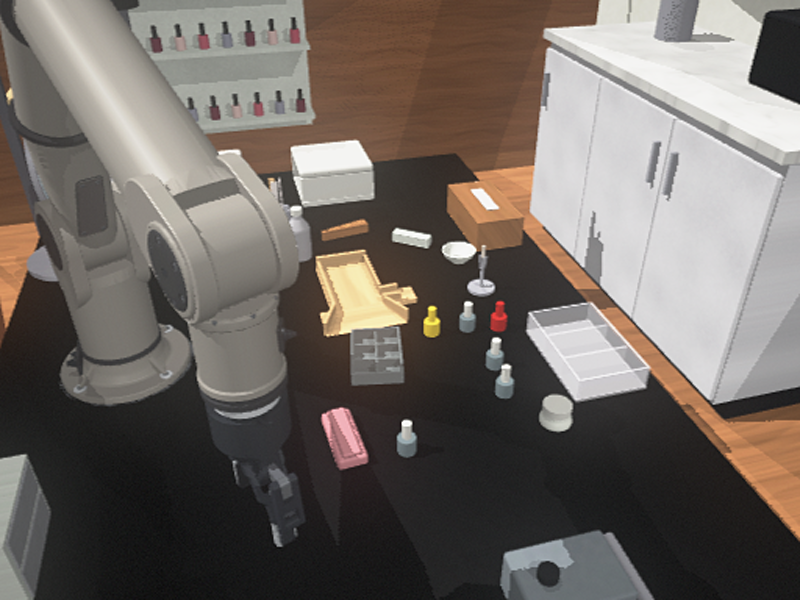

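Top view (800 px scale): there are four clear/grey bottles with white caps, at (470,243), (540,239), (582,245) and (634,359). The red (478,211) and yellow (467,284) ones are look-alikes, so I leave those. The rack is at (497,353), the plinth at (370,350) with its ramp to the right and the slot at (392,300). The wedge is at (212,328) with its narrow end down. Next I measure, with one enlarged crop to confirm.

```bash
cat > h.py <<'E'
import numpy as np, cv2
from station import ctrl
def ray(m,u,v):
    T=np.array(m['world_from_camera']);d=T[:3,:3]@np.array([(u-m['cx'])/m['fx'],-(v-m['cy'])/m['fy'],-1.]);return T[:3,3],d
def onz(m,u,v,z):
    o,d=ray(m,u,v);return (o+d*(z-o[2])/d[2])[:2]
def proj(m,p):
    T=np.array(m['world_from_camera']);c=T[:3,:3].T@(np.array(p,float)-T[:3,3]);return np.array([m['cx']-m['fx']*c[0]/c[2],m['cy']+m['fy']*c[1]/c[2]])
def tri(m1,p1,m2,p2):
    a,d=ray(m1,*p1);b,e=ray(m2,*p2);s=np.linalg.lstsq(np.c_[d,-e],b-a,rcond=None)[0]
    P,Q=a+s[0]*d,b+s[1]*e;return (P+Q)/2,np.linalg.norm(P-Q)
def blobs(mask,lo=6,hi=1e9):
    n,l,st,c=cv2.connectedComponentsWithStats(mask.astype(np.uint8))
    return [(c[i].round(1),st[i,4],l==i) for i in range(1,n) if lo<=st[i,4]<=hi]
E
python3 - <<'E'
from h import *
top=cv2.imread('pics/top0_raw.png');side=cv2.imread('pics/side0_raw.png')
mt,ms=ctrl.camera_model('top'),ctrl.camera_model('side')
def caps(im,hi): 
    h=cv2.cvtColor(im,cv2.COLOR_BGR2HSV);return blobs((h[...,2]>195)&(h[...,1]<40),5,hi)
ct,cs=caps(top,120),caps(side,250)
print('top',[(tuple(c),a) for c,a,_ in ct]);print('side',[(tuple(c),a) for c,a,_ in cs])
for c,a,_ in ct:
  for d,b,_ in cs:
    P,e=tri(mt,c,ms,d)
    if e<6 and 30<P[2]<75: print('cap',c,d,P.round(1),round(e,1))
h=cv2.cvtColor(top,cv2.COLOR_BGR2HSV)
w=(h[...,0]<14)&(h[...,1]>120)&(h[...,2]>90); w[:150]=0
for c,a,m in blobs(w,60):
    print('wedge?',c,a,cv2.minAreaRect(np.argwhere(m)[:,::-1].astype(np.float32)))
    print([onz(mt,*q,24).round(1) for q in cv2.boxPoints(cv2.minAreaRect(np.argwhere(m)[:,::-1].astype(np.float32)))])
A=cv2.resize(top[170:265,180:360],(800,422),interpolation=cv2.INTER_CUBIC)
B=cv2.resize(top[120:260,285:425],(400,400),interpolation=cv2.INTER_CUBIC)[:178]
B=cv2.resize(top[125:245,285:425],(206,178),interpolation=cv2.INTER_CUBIC)
C=cv2.resize(side[170:300,190:360],(233,178),interpolation=cv2.INTER_CUBIC)
o=np.zeros((600,800,3),np.uint8);o[:422]=A;o[422:,:206]=B;o[422:,220:453]=C
cv2.imwrite('pics/crop1.png',o)
E
```

```text
top [((np.float64(392.2), np.float64(93.9)), np.int32(44)), ((np.float64(347.0), np.float64(150.7)), np.int32(35)), ((np.float64(301.0), np.float64(152.9)), np.int32(34)), ((np.float64(374.8), np.float64(155.1)), np.int32(32)), ((np.float64(409.3), np.float64(229.1)), np.int32(31)), ((np.float64(111.0), np.float64(257.2)), np.int32(5)), ((np.float64(106.5), np.float64(262.5)), np.int32(11)), ((np.float64(112.1), np.float64(267.5)), np.int32(13)), ((np.float64(122.3), np.float64(273.7)), np.int32(9)), ((np.float64(248.0), np.float64(364.9)), np.int32(9)), ((np.float64(301.8), np.float64(366.1)), np.int32(11))]
side [((np.float64(148.1), np.float64(97.7)), np.int32(40)), ((np.float64(491.6), np.float64(99.4)), np.int32(5)), ((np.float64(154.0), np.float64(115.8)), np.int32(68)), ((np.float64(192.0), np.float64(119.6)), np.int32(60)), ((np.float64(98.5), np.float64(130.6)), np.int32(71)), ((np.float64(72.7), np.float64(118.3)), np.int32(6)), ((np.float64(174.8), np.float64(119.9)), np.int32(24)), ((np.float64(309.8), np.float64(127.1)), np.int32(110)), ((np.float64(138.1), np.float64(13
[... 898 characters left out ...]
5)), np.int32(24)), ((np.float64(359.6), np.float64(271.3)), np.int32(53)), ((np.float64(257.9), np.float64(276.6)), np.int32(7))]
cap [347.  150.7] [316.4 219.4] [ 671.4 -196.6   53.2] 0.1
cap [301.  152.9] [298.7 195.9] [663.2 -67.3  52.6] 0.2
cap [374.8 155.1] [323.5 234.3] [ 660.1 -273.3   60. ] 3.1
cap [374.8 155.1] [321.8 240.9] [ 659.9 -276.6   40.4] 5.7
cap [409.3 229.1] [259.8 270.5] [ 454.5 -363.8   60.7] 1.8
cap [409.3 229.1] [257.9 276.6] [ 452.  -367.8   45.1] 5.1
wedge? [135.6 206.8] 305 ((134.60365295410156, 209.43295288085938), (42.516143798828125, 11.264016151428223), 83.6598129272461)
[array([557. , 427.3]), array([561.1, 395.4]), array([441., 376.]), array([437. , 407.4])]
```

View pics/crop1.png

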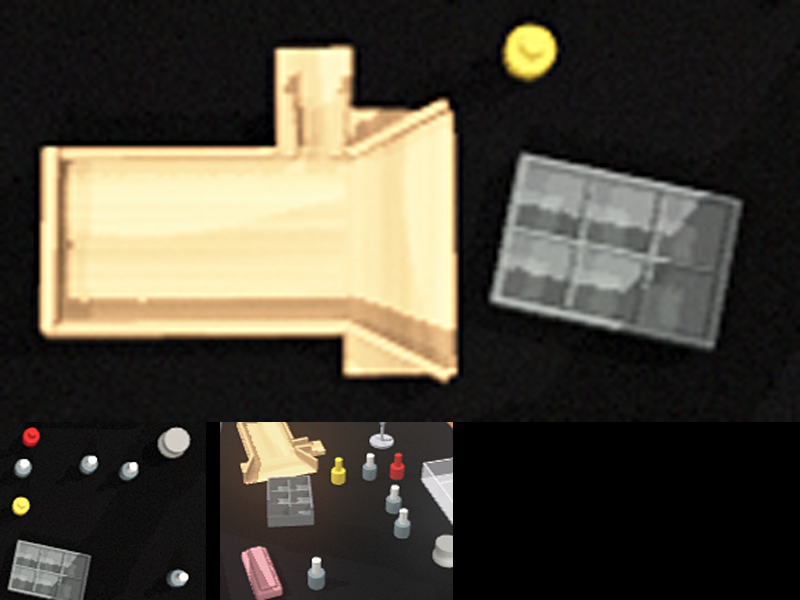

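Crop: the four white-capped bottles are grey-bodied in both views, and the yellow and red ones are clearly different. The rack top corners are at crop (524,153), (742,200), (713,349), (491,303). The slot floor's outer edge is at (275..352,47) and the ramp foot at column 457.

Run:
```python
from h import *
mt=ctrl.camera_model('top')
f=lambda x,y,z: onz(mt,180+(x+.5)/4.444-.5,170+(y+.5)/4.444-.5,z).round(1)
c=np.array([f(x,y,26) for x,y in((524,153),(742,200),(713,349),(491,303))]);print('rack',c,c.mean(0))
print('sides',[np.linalg.norm(c[i]-c[(i+1)%4]).round(1) for i in range(4)])
d=(c[0]+c[3]-c[1]-c[2]);print('rack yaw of +y from world y deg',np.degrees(np.arctan2(-d[0],d[1])))
print('slot outer floor',f(275,46,12),f(352,46,12),'mid',f(313.5,46,12))
print('foot edge',f(457,240,0))
print('stop top inner/outer',f(57,150,38),f(41,148,38),f(41,337,38))
print('wall tops outer -x/+x', f(150,337,30),f(150,148,30),f(340,148,30),f(340,337,30),'crest',f(348,240,12))
print('flare tips',f(445,100,30),f(447,381,30))
```

```text
rack [[ 521.3  -60.3]
 [ 493.5 -198.7]
 [ 399.3 -179.8]
 [ 425.8  -40.1]] [ 459.975 -119.725]
sides [np.float64(141.2), np.float64(96.1), np.float64(142.2), np.float64(97.6)]
rack yaw of +y from world y deg -11.04820108251689
slot outer floor [589.9 100.5] [590.7  50.6] mid [590.3  75.5]
foot edge [466.9 -19.2]
stop top inner/outer [517.1 235.7] [518.2 245.8] [399.5 241.4]
wall tops outer -x/+x [400.8 174.1] [520.2 177.7] [522.1  56.8] [402.8  54.7] crest [465.  51.]
flare tips [554.   -9.5] [376.6 -12.8]
```

```bash
python3 -m inch '[{"grip":0,"translation":[0,0,0],"rot":[0.134,0,0]},{"grip":0,"translation":[0,0,0],"rot":[0.134,0,0]},{"grip":0,"translation":[0,0,0],"rot":[0.134,0,0]},{"grip":0,"translation":[0,0,0],"rot":[0.134,0,0]},{"grip":0,"translation":[0,0,0],"rot":[0,0,0]}]' 60
cat >> h.py <<'E'
def to(*targets):
    "tool-frame shifts from the present pose through world targets"
    o=ctrl.get_obs();p=np.array(o['eef_pos']);R=np.array(o['ee_rot']);print('gap',round(o['finger_gap'],1),'t',round(o['clock'],1),'yaw z',np.degrees(np.arctan2(R[1,2],R[0,2])).round(1),'F',np.round(o['contact_force'],1),'tcp',p.round(1))
    for t in targets:
        t=np.array(t,float);print(t,'->',(R.T@(t-p)).round(1));p=t
E
python3 -c "
from h import *
to((454,-364,120),(454,-364,36),(454,-364,150),(428.6,-160.5,150))"
```

```text
clock: 0.6
eef_pos: [227.5, -635.1, 201.2]
ee_rot: [[-0.001, 0.981, -0.192], [0.001, -0.192, -0.981], [-1.0, -0.001, -0.001]]
contact_force: [-1.2, 0.2, -0.2]
finger_gap: 42.7
gap 42.7 t 0.6 yaw z -101.1 F [-1.2  0.2 -0.2] tcp [ 227.5 -635.1  201.2]
[ 454. -364.  120.] -> [  81.3  170.3 -309.5]
[ 454. -364.   36.] -> [84.   0.1  0.1]
[ 454. -364.  150.] -> [-1.14e+02 -1.00e-01 -1.00e-01]
[ 428.6 -160.5  150. ] -> [   0.2  -64.  -194.8]
```

```bash
python3 -m inch '[{"grip":0,"translation":[10.2,21.3,-38.7],"rot":[0,0,0]},{"grip":0,"translation":[10.2,21.3,-38.7],"rot":[0,0,0]},{"grip":0,"translation":[10.2,21.3,-38.7],"rot":[0,0,0]},{"grip":0,"translation":[10.2,21.3,-38.7],"rot":[0,0,0]},{"grip":0,"translation":[10.2,21.3,-38.7],"rot":[0,0,0]},{"grip":0,"translation":[10.2,21.3,-38.7],"rot":[0,0,0]},{"grip":0,"translation":[10.2,21.3,-38.7],"rot":[0,0,0]},{"grip":0,"translation":[9.9,21.2,-38.6],"rot":[0,0,0]}]'
python3 -m inch '[{"grip":0,"translation":[0,0,0],"rot":[0,0,0]},{"grip":0,"translation":[0,0,0],"rot":[0,0,0]}]' >/dev/null
python3 - <<'E'
from h import *
to((454,-364,36))
m=ctrl.camera_model('wrist');im=ctrl.camera('wrist')
print('expected cap',proj(m,(454,-364,62)),'tcp',proj(m,ctrl.get_obs()['eef_pos']),np.round(m['world_from_camera'],2))
cv2.imwrite('pics/w1.png',im[:,:,::-1])
E
```

```text
clock: 1.4
eef_pos: [454.6, -362.7, 120.1]
ee_rot: [[-0.0, 0.982, -0.187], [0.0, -0.187, -0.982], [-1.0, -0.0, -0.0]]
contact_force: [1.2, -0.9, 0.4]
finger_gap: 42.9
gap 42.7 t 1.6 yaw z -100.7 F [-0.4 -0.2  0.6] tcp [ 454.4 -363.   120.1]
[ 454. -364.   36.] -> [84.1 -0.2  1.1]
expected cap [254.29001858 198.5808357 ] tcp [255.66810131 226.81466773] [[-1.9000e-01  9.4000e-01  2.8000e-01  5.2539e+02]
 [-9.8000e-01 -1.8000e-01 -5.0000e-02 -3.7698e+02]
 [-0.0000e+00 -2.9000e-01  9.6000e-01  2.9231e+02]
 [ 0.0000e+00  0.0000e+00  0.0000e+00  1.0000e+00]]
```

View pics/w1.png

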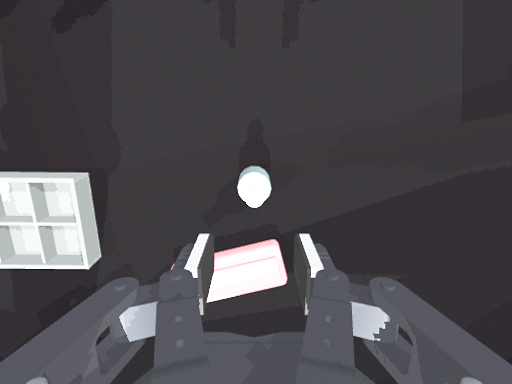

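Wrist view: bottle 4 sits between the fingers laterally (body around (254,185), tip of cap around (254,203)). I'll check the along-finger offset numerically.

Run:
```python
from h import *
m=ctrl.camera_model('wrist');print(m['fx'])
im=cv2.imread('pics/w1.png')
for q in((454,-364,62),(454,-364,32),(454,-364,0)): print(q,proj(m,q), 'px/mm',(proj(m,np.add(q,(0,10,0)))-proj(m,q)).round(1))
print(im[160:215:3,254].tolist())
for z in(62,0): print(z,onz(m,254,200,z),onz(m,254,188,z),onz(m,254,170,z))
```

```text
291.16458622549726
(454, -364, 62) [252.01520449 197.70254205] px/mm [-11.8   2.2]
(454, -364, 32) [252.16276245 188.0918489 ] px/mm [-10.6   2. ]
(454, -364, 0) [252.28908683 179.86413407] px/mm [-9.5  1.8]
[[50, 46, 54], [52, 47, 54], [169, 162, 148], [207, 201, 180], [251, 250, 235], [255, 255, 255], [255, 255, 255], [255, 255, 255], [254, 255, 255], [254, 255, 255], [255, 255, 255], [255, 255, 255], [255, 255, 255], [255, 255, 255], [255, 255, 255], [255, 255, 255], [44, 42, 43], [63, 59, 60], [63, 60, 62]]
62 [ 451.72290721 -365.23874882] [ 461.88496136 -367.19414357] [ 476.67111643 -370.03931341]
0 [ 432.20717815 -361.60765023] [ 445.10078663 -364.08865397] [ 463.8614517  -367.69860383]
```

```bash
python3 -m inch '[{"grip":0,"translation":[28,0,0.5],"rot":[0,0,0]},{"grip":0,"translation":[28,0,0.5],"rot":[0,0,0]},{"grip":0,"translation":[28,0,0],"rot":[0,0,0]},{"grip":0,"translation":[0,0,0],"rot":[0,0,0]},{"grip":-1,"translation":[0,0,0],"rot":[0,0,0]},{"grip":-1,"translation":[0,0,0],"rot":[0,0,0]},{"grip":-1,"translation":[0,0,0],"rot":[0,0,0]},{"grip":-1,"translation":[0,0,0],"rot":[0,0,0]}]' 30
python3 -m inch '[{"grip":-1,"translation":[-30,0,0],"rot":[0,0,0]},{"grip":-1,"translation":[-34,0,0],"rot":[0,0,0]},{"grip":-1,"translation":[0,-12,-38],"rot":[0,0,0]},{"grip":-1,"translation":[0,-13,-39],"rot":[0,0,0]},{"grip":-1,"translation":[0,-13,-39],"rot":[0,0,0]},{"grip":-1,"translation":[0,-13,-39],"rot":[0,0,0]},{"grip":-1,"translation":[0,-13,-39],"rot":[0,0,0]},{"grip":-1,"translation":[0,0,0],"rot":[0,0,0]}]'
python3 - <<'E'
from h import *
to((428.6,-160.5,41))
m=ctrl.camera_model('wrist');im=ctrl.camera('wrist')
C=np.array((460,-119.7));ex=np.array((.9816,-.191));ey=np.array((.191,.9816))
im=im[:,:,::-1].copy()
for a,b in((48,71),(48,-71),(-48,-71),(-48,71)):
    p=proj(m,(*(C+a*ex+b*ey),26)); print((a,b),p.round()); cv2.circle(im,(int(p[0]),int(p[1])),3,(0,0,255),1)
cv2.imwrite('pics/w2.png',im)
E
```

```text
clock: 2.45
eef_pos: [454.3, -365.8, 37.7]
ee_rot: [[0.002, 0.982, -0.191], [-0.001, -0.191, -0.982], [-1.0, 0.002, 0.001]]
contact_force: [-0.3, 0.2, 0.1]
finger_gap: -0.0
clock: 3.25
eef_pos: [427.4, -157.3, 101.0]
ee_rot: [[-0.0, 0.983, -0.184], [0.002, -0.184, -0.983], [-1.0, -0.0, -0.002]]
contact_force: [1.0, -0.4, 0.0]
finger_gap: -0.4
gap -0.4 t 3.2 yaw z -100.6 F [ 1.  -0.4  0. ] tcp [ 427.4 -157.3  101. ]
[ 428.6 -160.5   41. ] -> [60.   1.8  3.1]
(48, 71) [113. 106.]
(48, -71) [288. 107.]
(-48, -71) [284. 217.]
(-48, 71) [127. 216.]
```

View pics/w2.png

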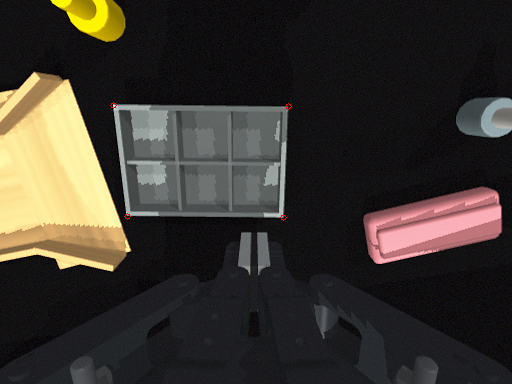

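Grasp missed (gap 0), and the rack overlay matches exactly. I'll look for bottle 4 again.

```bash
cat >> h.py <<'E'
def caps():
    mt,ms=ctrl.camera_model('top'),ctrl.camera_model('side');t,s=ctrl.camera('top'),ctrl.camera('side')
    f=lambda im,hi:blobs((lambda h:(h[...,2]>195)&(h[...,1]<40))(cv2.cvtColor(im,cv2.COLOR_RGB2HSV)),5,hi)
    for c,a,_ in f(t,70):
        if c[0]<150 or c[1]>300: continue
        print('top cap',c,a,'z57:',onz(mt,*c,57).round(1),'matches',[(d.tolist(),P.round(1).tolist(),round(e,1)) for d,b,_ in f(s,120) for P,e in[tri(mt,c,ms,d)] if e<6 and 30<P[2]<75])
    return t,s
E
python3 - <<'E'
from h import *
m=ctrl.camera_model('wrist')
print(onz(m,508,118,62),onz(m,470,118,0))
t,s=caps()
a=cv2.resize(t[120:260,285:445],(400,350),interpolation=cv2.INTER_CUBIC);b=cv2.resize(s[170:310,190:350],(400,350),interpolation=cv2.INTER_CUBIC)
cv2.imwrite('pics/c2.png',np.hstack([a,b])[:,:,::-1])
E
```

```text
[ 458.63828448 -348.46218961] [ 453.31921557 -365.63886811]
top cap [392.1  93.1] 34 z57: [ 840.1 -325.6] matches []
top cap [347.5 150. ] 16 z57: [ 672.6 -197.4] matches [([317.8, 217.3], [673.4, -197.2, 60.4], np.float64(3.2))]
top cap [301.1 152.8] 33 z57: [662.6 -67.3] matches [([298.7, 196.2], [663.4, -67.6, 51.7], np.float64(0.7))]
top cap [375.1 155.2] 34 z57: [ 658.9 -274.4] matches [([322.8, 237.4], [659.8, -275.6, 51.4], np.float64(0.7))]
top cap [494.6 153.5] 35 z57: [ 668.8 -607.9] matches []
top cap [409.3 229.1] 29 z57: [ 453.8 -364.7] matches [([259.1, 272.1], [453.6, -364.8, 56.7], np.float64(0.5))]
```

View pics/c2.png

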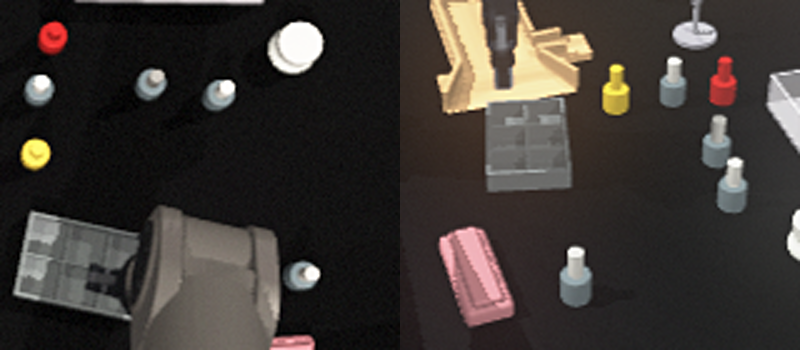

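Bottle 4 is undisturbed at (454,-365), so I go back and close step by step.

```bash
python3 -m inch '[{"grip":0,"translation":[0,12,39],"rot":[0,0,0]},{"grip":0,"translation":[0,13,39],"rot":[0,0,0]},{"grip":0,"translation":[0,13,39],"rot":[0,0,0]},{"grip":0,"translation":[0,13,39],"rot":[0,0,0]},{"grip":0,"translation":[0,13,39],"rot":[0,0,0]},{"grip":0,"translation":[0,0,0],"rot":[0,0,0]},{"grip":0,"translation":[0,0,0],"rot":[0,0,0]}]' | tail -1
python3 -c "
from h import *
to((453.8,-364.7,35))"
python3 -m inch '[{"grip":0,"translation":[33,0,0],"rot":[0,0,0]},{"grip":0,"translation":[33,0,0],"rot":[0,0,0]},{"grip":0,"translation":[0,0,0],"rot":[0,0,0]}]' | tail -4
python3 -c "
from h import *
to((453.8,-364.7,35))
cv2.imwrite('pics/w3.png',ctrl.camera('wrist')[100:340,100:420,::-1])"
```

```text
finger_gap: 42.6
gap 42.6 t 4.1 yaw z -101.3 F [ 0.5  0.7 -0.3] tcp [ 452.4 -368.6  100.2]
[ 453.8 -364.7   35. ] -> [65.2  0.6 -4.1]
eef_pos: [450.5, -363.1, 30.8]
ee_rot: [[-0.007, 0.982, -0.19], [0.005, -0.19, -0.982], [-1.0, -0.007, -0.004]]
contact_force: [-1.0, 0.1, -0.2]
finger_gap: 42.9
gap 42.9 t 4.4 yaw z -100.9 F [-1.   0.1 -0.2] tcp [ 450.5 -363.1   30.8]
[ 453.8 -364.7   35. ] -> [-4.2  3.5  0.9]
```

View pics/w3.png

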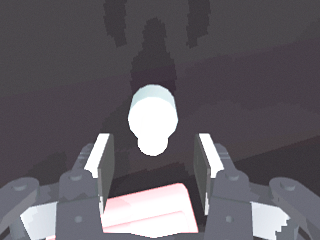

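```bash
for i in 1 2 3; do :; done; python3 -m inch '[{"grip":-0.3,"translation":[0,1,0],"rot":[0,0,0]},{"grip":-0.5,"translation":[0,0,0],"rot":[0,0,0]}]' 40|tail -1; python3 -m inch '[{"grip":-0.7,"translation":[0,0,0],"rot":[0,0,0]},{"grip":-0.7,"translation":[0,0,0],"rot":[0,0,0]}]'|tail -1;python3 -m inch '[{"grip":-0.8,"translation":[0,0,0],"rot":[0,0,0]},{"grip":-0.8,"translation":[0,0,0],"rot":[0,0,0]}]'|tail -4
python3 -c "
from h import *
to((453.8,-364.7,35))
cv2.imwrite('pics/w4.png',ctrl.camera('wrist')[100:340,100:420,::-1])"
```

```text
finger_gap: 21.5
finger_gap: 12.9
eef_pos: [454.5, -366.5, 34.7]
ee_rot: [[0.0, 0.982, -0.191], [-0.0, -0.191, -0.982], [-1.0, 0.0, 0.0]]
contact_force: [0.6, -0.4, 0.0]
finger_gap: 8.5
gap 8.5 t 5.0 yaw z -101.0 F [ 0.6 -0.4  0. ] tcp [ 454.5 -366.5   34.7]
[ 453.8 -364.7   35. ] -> [-0.3 -1.  -1.6]
```

View pics/w4.png

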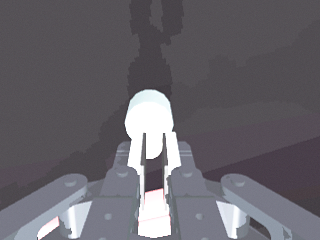

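Run:
```python
from h import *
to((454,-365,62))
m=ctrl.camera_model('wrist');print(m['world_from_camera'].round(2) if hasattr(m['world_from_camera'],'round') else m['world_from_camera'])
for q in((454,-365,62),(446,-365,62),(462,-365,62),(454,-365,32),(470,-365,32),(438,-365,32),(454,-365,35),(443,-365,35),(465,-365,35),(454,-365,0)): print(q,(proj(m,q)-100).round())
for r in (225,232,246,257): print(r,[onz(m,252,r,z).round() for z in(62,32,0)])
```

```text
gap 8.8 t 5.1 yaw z -101.0 F [0.3 1.  0.1] tcp [ 454.4 -366.4   34.6]
[ 454. -365.   62.] -> [-27.4  -0.7  -1.3]
[[-1.9000e-01  9.4000e-01  2.8000e-01  5.2520e+02]
 [-9.8000e-01 -1.8000e-01 -5.0000e-02 -3.8076e+02]
 [ 0.0000e+00 -2.9000e-01  9.6000e-01  2.0692e+02]
 [ 0.0000e+00  0.0000e+00  0.0000e+00  1.0000e+00]]
(454, -365, 62) [150. 146.]
(446, -365, 62) [153. 159.]
(462, -365, 62) [147. 133.]
(454, -365, 32) [151. 125.]
(470, -365, 32) [146. 102.]
(438, -365, 32) [155. 147.]
(454, -365, 35) [151. 127.]
(443, -365, 35) [154. 142.]
(465, -365, 35) [147. 111.]
(454, -365, 0) [151. 109.]
225 [array([ 466., -368.]), array([ 454., -366.]), array([ 441., -363.])]
232 [array([ 462., -368.]), array([ 449., -365.]), array([ 435., -362.])]
246 [array([ 454., -366.]), array([ 439., -363.]), array([ 423., -360.])]
257 [array([ 447., -365.]), array([ 431., -361.]), array([ 414., -358.])]
```

Run:
```python
from h import *
m=ctrl.camera_model('side');im=ctrl.camera('side')[:,:,::-1]
for z in(0,35,54,62,80): print(z,(proj(m,(454,-366,z))-(190,200))*5)
cv2.imwrite('pics/s3.png',cv2.resize(np.ascontiguousarray(im[200:320,190:350]),(800,600),interpolation=cv2.INTER_CUBIC))
```

```text
0 [347.82963842 443.39577335]
35 [347.6044659  393.63804757]
54 [347.47894861 365.90173507]
62 [347.42538716 354.06593915]
80 [347.30329614 327.08675143]
```

View pics/s3.png

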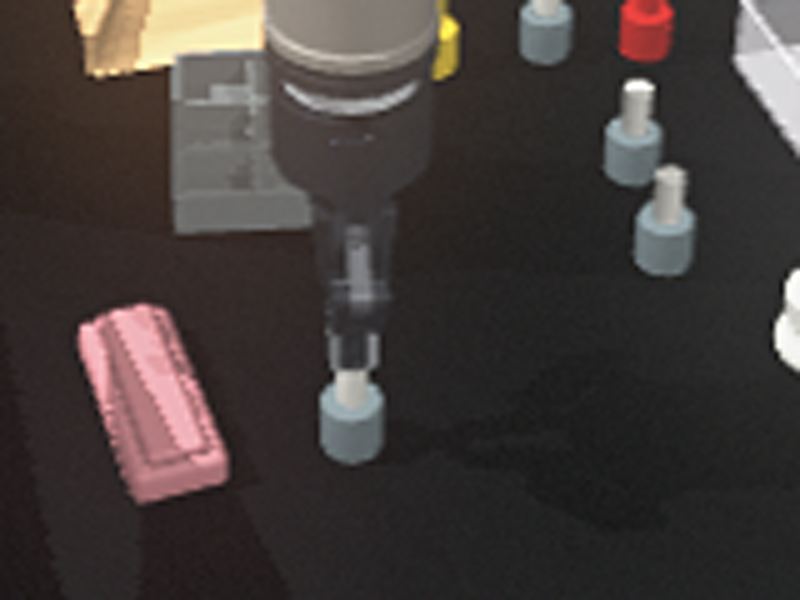

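The side view shows the finger ends above the cap (around z = 60) though the reported TCP is z = 35. The real fingertips therefore end about 25–40 mm short of the reported TCP. I'll open, go 25 mm lower and close again, letting the gap confirm it.

```bash
python3 -m inch '[{"grip":0,"translation":[0,0,0],"rot":[0,0,0]},{"grip":0,"translation":[0,0,0],"rot":[0,0,0]},{"grip":0,"translation":[0,0,0],"rot":[0,0,0]},{"grip":0,"translation":[8,0,-1],"rot":[0,0,0]},{"grip":0,"translation":[8,0,0],"rot":[0,0,0]},{"grip":0,"translation":[9,0,0],"rot":[0,0,0]},{"grip":0,"translation":[0,0,0],"rot":[0,0,0]}]' 30|tail -4
python3 -m inch '[{"grip":-1,"translation":[0,0,0],"rot":[0,0,0]},{"grip":-1,"translation":[0,0,0],"rot":[0,0,0]},{"grip":-1,"translation":[0,0,0],"rot":[0,0,0]},{"grip":-1,"translation":[0,0,0],"rot":[0,0,0]},{"grip":-1,"translation":[0,0,0],"rot":[0,0,0]}]'
python3 - <<'E'
from h import *
m=ctrl.camera_model('side');im=ctrl.camera('side')[:,:,::-1];w=ctrl.camera('wrist')[:,:,::-1]
a=cv2.resize(np.ascontiguousarray(im[240:300,230:300]),(466,400),interpolation=cv2.INTER_CUBIC)
cv2.imwrite('pics/s4.png',np.hstack([a,cv2.resize(np.ascontiguousarray(w[150:350,170:337]),(334,400))]))
for z in(0,32,50,62): print(z,(proj(m,(454,-366,z))-(230,240))*6.66)
E
```

```text
eef_pos: [453.5, -364.6, 7.6]
ee_rot: [[-0.003, 0.982, -0.191], [0.002, -0.191, -0.982], [-1.0, -0.003, -0.001]]
contact_force: [-0.0, 0.5, -0.9]
finger_gap: 42.7
clock: 6.35
eef_pos: [454.7, -365.5, 9.7]
ee_rot: [[0.0, 0.982, -0.191], [-0.0, -0.191, -0.982], [-1.0, 0.0, 0.0]]
contact_force: [-0.4, 0.9, -0.4]
finger_gap: 14.6
0 [196.90907837 324.2031701 ]
32 [196.63526132 263.69616754]
50 [196.47741913 228.81682948]
62 [196.3706157  205.21583094]
```

View pics/s4.png

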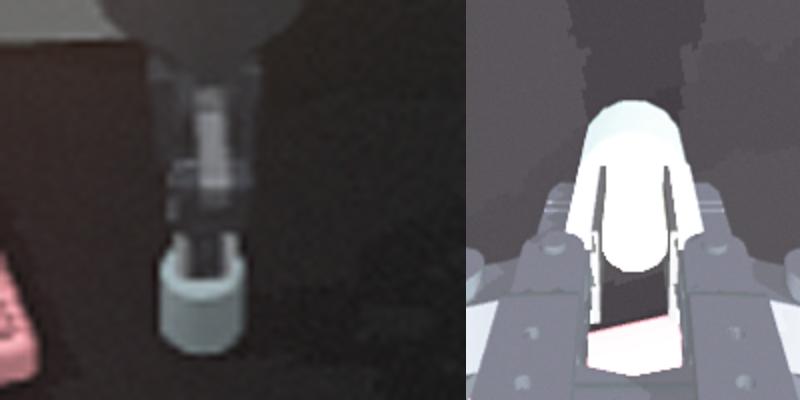

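Gripped: the gap is 14.6 on the cap, with the tips at about z = 35 while the TCP reads 9, so true tip ≈ TCP + 26 mm. I'll carry it to the tail slot on the -x side.

```bash
python3 -m inch '[{"grip":-1,"translation":[-35,0,0],"rot":[0,0,0]},{"grip":-1,"translation":[-35,0,0],"rot":[0,0,0]},{"grip":-1,"translation":[0,-12.9,-39.3],"rot":[0,0,0]},{"grip":-1,"translation":[0,-12.9,-39.3],"rot":[0,0,0]},{"grip":-1,"translation":[0,-12.9,-39.3],"rot":[0,0,0]},{"grip":-1,"translation":[0,-12.9,-39.3],"rot":[0,0,0]},{"grip":-1,"translation":[0,-12.9,-39.2],"rot":[0,0,0]},{"grip":-1,"translation":[0,0,0],"rot":[0,0,0]}]' 30|tail -1
python3 -m inch '[{"grip":-1,"translation":[0,0,0],"rot":[0,0,0]}]'|tail -1
for i in 1 2 3; do python3 -c "
from h import *
to((428.6,-160.5,13))
ctrl.camera('wrist')"; done
```

```text
finger_gap: 14.7
finger_gap: 14.7
gap 14.7 t 7.3 yaw z -100.9 F [ 0.4 -0.2 -0.3] tcp [ 429.  -159.6   79.8]
[ 428.6 -160.5   13. ] -> [66.8 -0.3  0.9]
gap 14.8 t 7.4 yaw z -101.0 F [ 0.5 -0.1  0.3] tcp [ 429.2 -160.8   79.8]
[ 428.6 -160.5   13. ] -> [66.8 -0.7 -0.2]
gap 14.8 t 7.5 yaw z -101.1 F [ 0.2 -0.6 -0.4] tcp [ 429.2 -161.4   79.7]
[ 428.6 -160.5   13. ] -> [66.7 -0.8 -0.8]
```

```bash
python3 -m inch '[{"grip":-1,"translation":[24,-0.5,0],"rot":[0,0,0]},{"grip":-1,"translation":[24,0,0],"rot":[0,0,0]},{"grip":-1,"translation":[12,0,0],"rot":[0,0,0]},{"grip":-1,"translation":[6,0,0],"rot":[0,0,0]},{"grip":-1,"translation":[0,0,0],"rot":[0,0,0]},{"grip":-0.2,"translation":[0,0,0],"rot":[0,0,0]},{"grip":-0.2,"translation":[0,0,0],"rot":[0,0,0]},{"grip":-0.2,"translation":[0,0,0],"rot":[0,0,0]}]'
python3 -m inch '[{"grip":-0.2,"translation":[-22,0,0],"rot":[0,0,0]},{"grip":0,"translation":[-44,0,0],"rot":[0,0,0]},{"grip":0,"translation":[0,41.5,11.4],"rot":[0,0,0]},{"grip":0,"translation":[0,41.5,11.4],"rot":[0,0,0]},{"grip":0,"translation":[0,41.5,11.4],"rot":[0,0,0]},{"grip":0,"translation":[0,41.5,11.4],"rot":[0,0,0]},{"grip":0,"translation":[0,41.5,11.4],"rot":[0,0,0]},{"grip":0,"translation":[0,41.2,11.3],"rot":[0,0,0]}]'|tail -1
python3 -m inch '[{"grip":0,"translation":[0,0,0],"rot":[0,0,0]},{"grip":0,"translation":[0,0,0],"rot":[0,0,0]}]'|tail -1
python3 - <<'E'
from h import *
t,s=caps()
to((659.4,-275,9));ctrl.camera('wrist');to((659.4,-275,9))
# rack corner recheck
C=np.array((460,-119.7));ex=np.array((.9816,-.191));ey=np.array((.191,.9816));mt=ctrl.camera_model('top')
o=np.ascontiguousarray(t[:,:,::-1])
o=cv2.resize(o[180:260,270:390],(800,533),interpolation=cv2.INTER_CUBIC)
for a,b in((48,71),(48,-71),(-48,-71),(-48,71)):
    p=(proj(mt,(*(C+a*ex+b*ey),26))-(270,180)+.5)*6.667-.5; cv2.circle(o,tuple(int(v) for v in p),5,(0,0,255),1)
cv2.imwrite('pics/t5.png',o)
E
```

```text
clock: 8.3
eef_pos: [428.9, -160.4, 14.1]
ee_rot: [[0.001, 0.982, -0.191], [-0.0, -0.191, -0.982], [-1.0, 0.001, 0.0]]
contact_force: [0.8, -0.1, 0.3]
finger_gap: 34.2
finger_gap: 42.8
finger_gap: 42.5
top cap [428.2 106.3] 39 z57: [ 802.7 -427. ] matches []
top cap [347.3 149.9] 18 z57: [ 672.9 -196.8] matches []
top cap [301.1 153.1] 36 z57: [661.7 -67.3] matches [([298.7, 195.7], [662.7, -67.6, 53.6], np.float64(0.4))]
top cap [375.  155.3] 38 z57: [ 658.6 -274.1] matches [([322.8, 237.2], [659.6, -275.3, 51.8], np.float64(0.2))]
top cap [494.8 153.5] 36 z57: [ 668.8 -608.5] matches []
top cap [247. 214.] 6 z57: [488.1  81. ] matches []
gap 42.7 t 9.4 yaw z -101.0 F [-0.3 -0.6 -0.8] tcp [ 658.3 -274.2   79.3]
[ 659.4 -275.     9. ] -> [70.3  1.4  0.6]
gap 42.7 t 9.4 yaw z -101.0 F [0.1 0.3 0.2] tcp [ 658.3 -274.1   79.6]
[ 659.4 -275.     9. ] -> [70.6  1.4  0.7]
```

View pics/t5.png

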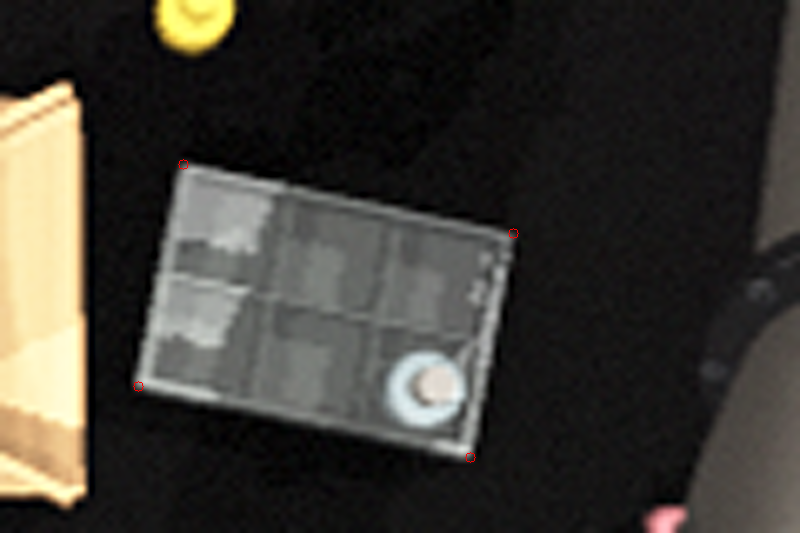

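Top crop: bottle 4 stands in the tail/-x slot and the rack has not moved (corners on the markers). Next is bottle 3.

```bash
python3 -m inch '[{"grip":0,"translation":[25,1,0.5],"rot":[0,0,0]},{"grip":0,"translation":[25,0,0],"rot":[0,0,0]},{"grip":0,"translation":[20,0,0],"rot":[0,0,0]},{"grip":0,"translation":[0,0,0],"rot":[0,0,0]},{"grip":-1,"translation":[0,0,0],"rot":[0,0,0]},{"grip":-1,"translation":[0,0,0],"rot":[0,0,0]},{"grip":-1,"translation":[0,0,0],"rot":[0,0,0]},{"grip":-1,"translation":[0,0,0],"rot":[0,0,0]}]' 30
python3 -m inch '[{"grip":-1,"translation":[-35,0,0],"rot":[0,0,0]},{"grip":-1,"translation":[-35,0,0],"rot":[0,0,0]},{"grip":-1,"translation":[0,-33.7,-11.4],"rot":[0,0,0]},{"grip":-1,"translation":[0,-33.7,-11.4],"rot":[0,0,0]},{"grip":-1,"translation":[0,-33.7,-11.4],"rot":[0,0,0]},{"grip":-1,"translation":[0,-33.7,-11.4],"rot":[0,0,0]},{"grip":-1,"translation":[0,-33.7,-11.4],"rot":[0,0,0]},{"grip":-1,"translation":[0,-33.7,-11.4],"rot":[0,0,0]}]'|tail -1
python3 -m inch '[{"grip":-1,"translation":[0,0,0],"rot":[0,0,0]},{"grip":-1,"translation":[0,0,0],"rot":[0,0,0]}]'|tail -1
for i in 1 2 3; do python3 -c "
from h import *
to((473.8,-169.3,13))
ctrl.camera('wrist')"; done
```

```text
clock: 10.25
eef_pos: [661.2, -275.8, 11.1]
ee_rot: [[0.002, 0.982, -0.191], [-0.001, -0.191, -0.982], [-1.0, 0.002, 0.0]]
contact_force: [0.1, 0.5, 3.5]
finger_gap: 14.9
finger_gap: 14.9
finger_gap: 15.0
gap 15.0 t 11.2 yaw z -101.0 F [ 0.4 -0.3 -1.4] tcp [ 475.1 -169.6   80.2]
[ 473.8 -169.3   13. ] -> [67.2 -1.5 -0.1]
gap 14.9 t 11.3 yaw z -101.0 F [ 0.6 -0.3 -1.6] tcp [ 476.1 -170.1   80.3]
[ 473.8 -169.3   13. ] -> [67.2 -2.6 -0.4]
gap 14.7 t 11.3 yaw z -101.0 F [ 0.3 -0.3 -0.3] tcp [ 476.5 -170.3   80.1]
[ 473.8 -169.3   13. ] -> [67.1 -3.  -0.5]
```

```bash
python3 -m inch '[{"grip":-1,"translation":[24,-0.5,0],"rot":[0,0,0]},{"grip":-1,"translation":[24,0,0],"rot":[0,0,0]},{"grip":-1,"translation":[12,0,0],"rot":[0,0,0]},{"grip":-1,"translation":[6,0,0],"rot":[0,0,0]},{"grip":-1,"translation":[0,0,0],"rot":[0,0,0]},{"grip":-0.2,"translation":[0,0,0],"rot":[0,0,0]},{"grip":-0.2,"translation":[0,0,0],"rot":[0,0,0]},{"grip":-0.2,"translation":[0,0,0],"rot":[0,0,0]}]'
python3 -m inch '[{"grip":-0.2,"translation":[-22,0,0],"rot":[0,0,0]},{"grip":0,"translation":[-44,0,0],"rot":[0,0,0]},{"grip":0,"translation":[0,39.8,-2.2],"rot":[0,0,0]},{"grip":0,"translation":[0,39.8,-2.2],"rot":[0,0,0]},{"grip":0,"translation":[0,39.8,-2.2],"rot":[0,0,0]},{"grip":0,"translation":[0,39.8,-2.2],"rot":[0,0,0]},{"grip":0,"translation":[0,39.8,-2.2],"rot":[0,0,0]},{"grip":0,"translation":[0,0,0],"rot":[0,0,0]}]'|tail -1
python3 -m inch '[{"grip":0,"translation":[0,0,0],"rot":[0,0,0]},{"grip":0,"translation":[0,0,0],"rot":[0,0,0]}]'|tail -1
python3 - <<'E'
from h import *
caps()
to((672.5,-197,9));ctrl.camera('wrist');to((672.5,-197,9))
E
```

```text
clock: 12.2
eef_pos: [474.8, -169.8, 13.8]
ee_rot: [[0.001, 0.982, -0.191], [-0.0, -0.191, -0.982], [-1.0, 0.001, 0.0]]
contact_force: [0.7, 0.1, -0.9]
finger_gap: 34.2
finger_gap: 42.3
finger_gap: 42.8
top cap [375.9  97.3] 7 z57: [ 827.1 -279.3] matches []
top cap [386.5  99.2] 15 z57: [ 821.9 -309.3] matches []
top cap [347.3 149.9] 18 z57: [ 672.9 -196.8] matches [([317.8, 217.2], [673.7, -196.6, 60.3], np.float64(3.1))]
top cap [301.1 153. ] 35 z57: [662.  -67.3] matches [([298.7, 195.7], [662.8, -67.6, 53.6], np.float64(0.1))]
top cap [494.6 153.5] 39 z57: [ 668.8 -607.9] matches []
top cap [336.9 221.5] 67 z57: [ 471.4 -166.7] matches [([248.6, 222.2], [473.7, -166.5, 61.0], np.float64(5.3)), ([248.8, 231.6], [474.3, -170.9, 30.4], np.float64(2.0))]
top cap [333.7 238. ] 70 z57: [ 426.1 -157.7] matches [([232.2, 223.2], [428.2, -157.6, 60.3], np.float64(4.6)), ([231.6, 231.6], [427.0, -161.2, 33.2], np.float64(0.0))]
gap 42.7 t 13.3 yaw z -101.0 F [ 0.  -0.1 -0.4] tcp [ 670.6 -197.    79.6]
[ 672.5 -197.     9. ] -> [70.6  1.9 -0.3]
gap 42.8 t 13.3 yaw z -101.0 F [-0.2  0.3  0.1] tcp [ 670.8 -197.    79.7]
[ 672.5 -197.     9. ] -> [70.7  1.7 -0.3]
```

```bash
python3 -m inch '[{"grip":0,"translation":[25,0.5,0],"rot":[0,0,0]},{"grip":0,"translation":[25,0,0],"rot":[0,0,0]},{"grip":0,"translation":[20,0,0],"rot":[0,0,0]},{"grip":0,"translation":[0,0,0],"rot":[0,0,0]},{"grip":-1,"translation":[0,0,0],"rot":[0,0,0]},{"grip":-1,"translation":[0,0,0],"rot":[0,0,0]},{"grip":-1,"translation":[0,0,0],"rot":[0,0,0]},{"grip":-1,"translation":[0,0,0],"rot":[0,0,0]}]' 30
python3 -m inch '[{"grip":-1,"translation":[-38,0,0],"rot":[0,0,0]},{"grip":-1,"translation":[-38,0,0],"rot":[0,0,0]},{"grip":-1,"translation":[0,-35,-11.7],"rot":[0,0,0]},{"grip":-1,"translation":[0,-35,-11.7],"rot":[0,0,0]},{"grip":-1,"translation":[0,-35,-11.7],"rot":[0,0,0]},{"grip":-1,"translation":[0,-35,-11.7],"rot":[0,0,0]},{"grip":-1,"translation":[0,-35,-11.7],"rot":[0,0,0]},{"grip":-1,"translation":[0,-35,-11.7],"rot":[0,0,0]}]'|tail -1
python3 -m inch '[{"grip":-1,"translation":[0,-35,-11.7],"rot":[0,0,0]},{"grip":-1,"translation":[0,0,0],"rot":[0,0,0]},{"grip":-1,"translation":[0,0,0],"rot":[0,0,0]}]'|tail -1
for i in 1 2 3; do python3 -c "
from h import *
to((446.2,-70.1,14))
ctrl.camera('wrist')"; done
```

```text
clock: 14.15
eef_pos: [673.3, -197.2, 11.0]
ee_rot: [[0.002, 0.982, -0.191], [-0.001, -0.191, -0.982], [-1.0, 0.002, 0.0]]
contact_force: [-0.1, 0.1, 4.2]
finger_gap: 14.7
finger_gap: 14.4
finger_gap: 14.8
gap 14.8 t 15.2 yaw z -101.0 F [ 1.  -0.2  0.2] tcp [447.6 -69.5  86.2]
[446.2 -70.1  14. ] -> [72.2 -1.4  0.9]
gap 14.6 t 15.3 yaw z -101.0 F [ 0.1  0.8 -0. ] tcp [448.6 -69.9  86.2]
[446.2 -70.1  14. ] -> [72.2 -2.5  0.6]
gap 14.7 t 15.3 yaw z -101.0 F [0.1 0.4 0.1] tcp [448.9 -70.1  86.1]
[446.2 -70.1  14. ] -> [72.1 -2.8  0.5]
```

```bash
python3 -m inch '[{"grip":-1,"translation":[26,-1,0],"rot":[0,0,0]},{"grip":-1,"translation":[26,0,0],"rot":[0,0,0]},{"grip":-1,"translation":[14,0,0],"rot":[0,0,0]},{"grip":-1,"translation":[6,0,0],"rot":[0,0,0]},{"grip":-1,"translation":[0,0,0],"rot":[0,0,0]},{"grip":-0.2,"translation":[0,0,0],"rot":[0,0,0]},{"grip":-0.2,"translation":[0,0,0],"rot":[0,0,0]},{"grip":-0.2,"translation":[0,0,0],"rot":[0,0,0]}]'
python3 -m inch '[{"grip":-0.2,"translation":[-22,0,0],"rot":[0,0,0]},{"grip":0,"translation":[-44,0,0],"rot":[0,0,0]},{"grip":0,"translation":[0,42.1,-8.7],"rot":[0,0,0]},{"grip":0,"translation":[0,42.1,-8.7],"rot":[0,0,0]},{"grip":0,"translation":[0,42.1,-8.7],"rot":[0,0,0]},{"grip":0,"translation":[0,42.1,-8.7],"rot":[0,0,0]},{"grip":0,"translation":[0,42.1,-8.7],"rot":[0,0,0]},{"grip":0,"translation":[0,0,0],"rot":[0,0,0]}]'|tail -1
python3 -m inch '[{"grip":0,"translation":[0,0,0],"rot":[0,0,0]},{"grip":0,"translation":[0,0,0],"rot":[0,0,0]}]'|tail -1
python3 - <<'E'
from h import *
caps()
to((662.5,-67.5,10));ctrl.camera('wrist');to((662.5,-67.5,10))
E
```

```text
clock: 16.2
eef_pos: [447.0, -69.7, 13.8]
ee_rot: [[0.001, 0.982, -0.191], [-0.0, -0.191, -0.982], [-1.0, 0.001, -0.0]]
contact_force: [-1.0, -0.8, 0.5]
finger_gap: 34.3
finger_gap: 42.7
finger_gap: 42.6
top cap [392.2  94. ] 46 z57: [ 837.5 -325.8] matches []
top cap [494.9 153.5] 37 z57: [ 668.8 -608.8] matches []
gap 42.6 t 17.3 yaw z -101.0 F [ 0.4 -0.1  0.8] tcp [660.2 -67.3  79.6]
[662.5 -67.5  10. ] -> [69.6  2.4 -0.3]
gap 42.8 t 17.4 yaw z -101.0 F [0.7 0.2 1.2] tcp [660.4 -67.3  79.7]
[662.5 -67.5  10. ] -> [69.7  2.1 -0.2]
```

```bash
python3 -m inch '[{"grip":0,"translation":[25,1,0],"rot":[0,0,0]},{"grip":0,"translation":[25,0,0],"rot":[0,0,0]},{"grip":0,"translation":[19,0,0],"rot":[0,0,0]},{"grip":0,"translation":[0,0,0],"rot":[0,0,0]},{"grip":-1,"translation":[0,0,0],"rot":[0,0,0]},{"grip":-1,"translation":[0,0,0],"rot":[0,0,0]},{"grip":-1,"translation":[0,0,0],"rot":[0,0,0]},{"grip":-1,"translation":[0,0,0],"rot":[0,0,0]}]' 30
python3 -m inch '[{"grip":-1,"translation":[-38,0,0],"rot":[0,0,0]},{"grip":-1,"translation":[-38,0,0],"rot":[0,0,0]},{"grip":-1,"translation":[0,-41.2,11],"rot":[0,0,0]},{"grip":-1,"translation":[0,-41.2,11],"rot":[0,0,0]},{"grip":-1,"translation":[0,-41.2,11],"rot":[0,0,0]},{"grip":-1,"translation":[0,-41.2,11],"rot":[0,0,0]},{"grip":-1,"translation":[0,0,0],"rot":[0,0,0]},{"grip":-1,"translation":[0,0,0],"rot":[0,0,0]}]'|tail -1
for i in 1 2 3; do python3 -c "
from h import *
to((491.4,-78.9,14))
ctrl.camera('wrist')"; done
```

```text
clock: 18.15
eef_pos: [663.5, -67.3, 12.0]
ee_rot: [[0.002, 0.982, -0.191], [-0.0, -0.191, -0.982], [-1.0, 0.002, -0.0]]
contact_force: [-0.6, -1.3, 4.0]
finger_gap: 14.6
finger_gap: 14.9
gap 14.9 t 18.9 yaw z -101.0 F [1.2 0.7 0. ] tcp [491.9 -79.1  87.1]
[491.4 -78.9  14. ] -> [73.1 -0.6 -0.1]
gap 14.3 t 19.0 yaw z -101.0 F [ 0.4  0.6 -0.8] tcp [493.3 -78.9  87.3]
[491.4 -78.9  14. ] -> [73.3 -2.1  0.4]
gap 14.6 t 19.1 yaw z -101.0 F [0.5 0.3 0.3] tcp [493.9 -78.8  87.2]
[491.4 -78.9  14. ] -> [73.2 -2.6  0.6]
```

```bash
python3 -m inch '[{"grip":-1,"translation":[26,-1,0],"rot":[0,0,0]},{"grip":-1,"translation":[26,0,0],"rot":[0,0,0]},{"grip":-1,"translation":[15,0,0],"rot":[0,0,0]},{"grip":-1,"translation":[6,0,0],"rot":[0,0,0]},{"grip":-1,"translation":[0,0,0],"rot":[0,0,0]},{"grip":-0.2,"translation":[0,0,0],"rot":[0,0,0]},{"grip":-0.2,"translation":[0,0,0],"rot":[0,0,0]},{"grip":-0.2,"translation":[0,0,0],"rot":[0,0,0]}]'
python3 -m inch '[{"grip":-0.2,"translation":[-25,0,0],"rot":[0,0,0]},{"grip":0,"translation":[-45,0,0],"rot":[0,0,0]},{"grip":0,"translation":[0,0,42],"rot":[0,0,0]},{"grip":0,"translation":[0,0,42],"rot":[0,0,0]},{"grip":0,"translation":[0,0,42],"rot":[0,0,0]},{"grip":0,"translation":[0,0,42],"rot":[0,0,0]},{"grip":0,"translation":[0,0,42],"rot":[0,0,0]},{"grip":0,"translation":[0,0,0],"rot":[0,0,0]}]'|tail -1
python3 -m inch '[{"grip":0,"translation":[0,0,0],"rot":[0.15,0,0]},{"grip":0,"translation":[0,0,0],"rot":[0.149,0,0]},{"grip":0,"translation":[0,0,0],"rot":[0.149,0,0]},{"grip":0,"translation":[0,0,0],"rot":[0.149,0,0]},{"grip":0,"translation":[0,0,0],"rot":[0.149,0,0]},{"grip":0,"translation":[0,0,0],"rot":[0.149,0,0]},{"grip":0,"translation":[0,0,0],"rot":[0.149,0,0]},{"grip":0,"translation":[0,0,0],"rot":[0.149,0,0]}]'|tail -1
python3 -m inch '[{"grip":0,"translation":[0,0,0],"rot":[0.149,0,0]},{"grip":0,"translation":[0,0,0],"rot":[0,0,0]}]'
python3 - <<'E'
from h import *
C=np.array((460,-119.7));ex=np.array((.9816,-.191));ey=np.array((.191,.9816));mt=ctrl.camera_model('top')
im=ctrl.camera('top');cv2.imwrite('pics/t6_raw.png',im[:,:,::-1])
o=np.ascontiguousarray(im[:,:,::-1])
a=cv2.resize(o[170:265,180:360],(800,422),interpolation=cv2.INTER_CUBIC)
for p,q in((48,71),(48,-71),(-48,-71),(-48,71)):
    s=(proj(mt,(*(C+p*ex+q*ey),26))-(180,170)+.5)*4.444-.5; cv2.circle(a,tuple(int(v) for v in s),4,(0,0,255),1)
b=cv2.resize(o[110:230,100:340],(356,178))
s=np.ascontiguousarray(ctrl.camera('side')[190:280,200:320,::-1]);s=cv2.resize(s,(237,178),interpolation=cv2.INTER_CUBIC)
z=np.zeros((178,800,3),np.uint8);z[:,:356]=b;z[:,360:597]=s
cv2.imwrite('pics/t6.png',np.vstack([a,z]));to((450,-300,0))
E
```

```text
clock: 19.9
eef_pos: [491.7, -78.8, 13.6]
ee_rot: [[0.0, 0.982, -0.191], [-0.0, -0.191, -0.982], [-1.0, 0.0, -0.0]]
contact_force: [-0.1, -0.7, -0.6]
finger_gap: 34.1
finger_gap: 42.6
finger_gap: 42.9
clock: 21.7
eef_pos: [451.4, -284.3, 83.5]
ee_rot: [[-0.0, 0.036, -0.999], [-0.0, -0.999, -0.036], [-1.0, 0.0, 0.0]]
contact_force: [0.2, -0.3, -0.4]
finger_gap: 42.7
gap 42.4 t 21.8 yaw z -177.6 F [-0.2 -0.1 -0.2] tcp [ 451.3 -284.5   83.5]
[ 450. -300.    0.] -> [83.5 15.4  1.9]
```

View pics/t6.png

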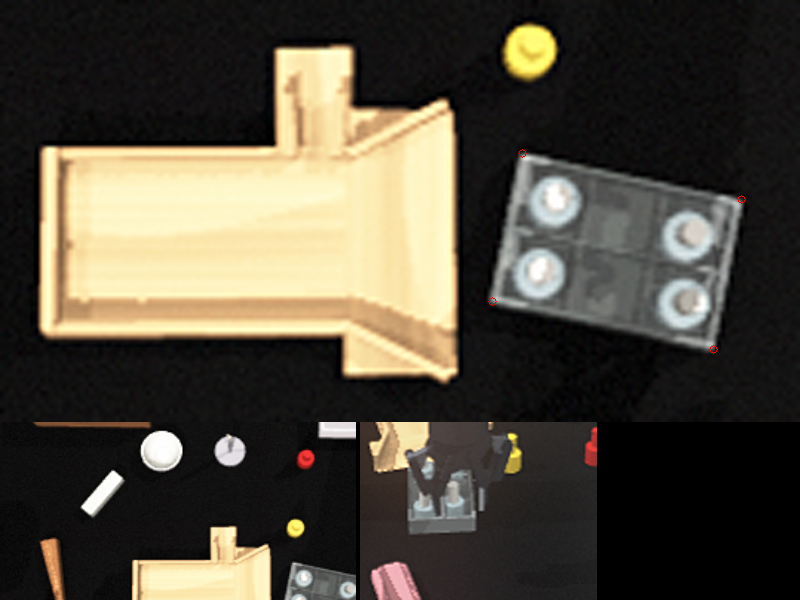

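All four bottles are in slots, the rack is still at its place on the sill, and nothing else has moved. Now I go behind the rack, with the fingers partly open as a two-point pusher. I find the true fingertip height by touching the sill gently.

```bash
python3 -m inch '[{"grip":0,"translation":[28,0,-1.5],"rot":[0,0,0]},{"grip":0,"translation":[28,0,-1.5],"rot":[0,0,0]},{"grip":0,"translation":[24,0,0],"rot":[0,0,0]},{"grip":0,"translation":[6,0,0],"rot":[0,0,0]},{"grip":0,"translation":[6,0,0],"rot":[0,0,0]},{"grip":0,"translation":[0,0,0],"rot":[0,0,0]}]'|sed -n 2,6p
for i in 1 ; do python3 -m inch '[{"grip":0,"translation":[4,0,0],"rot":[0,0,0]},{"grip":0,"translation":[0,0,0],"rot":[0,0,0]}]'|egrep 'eef_pos|force'; done
python3 -m inch '[{"grip":0,"translation":[3,0,0],"rot":[0,0,0]},{"grip":0,"translation":[0,0,0],"rot":[0,0,0]}]'|egrep 'eef_pos|force'
```

```text
eef_pos: [454.3, -284.9, -8.3]
ee_rot: [[0.0, 0.037, -0.999], [0.0, -0.999, -0.037], [-1.0, -0.0, -0.0]]
contact_force: [-0.6, 0.6, -0.2]
finger_gap: 43.1
eef_pos: [454.6, -284.9, -12.0]
contact_force: [-0.6, 0.0, -0.8]
eef_pos: [454.2, -284.7, -15.4]
contact_force: [-1.0, -0.1, 0.2]
```

```bash
python3 -m inch '[{"grip":0,"translation":[3,0,0],"rot":[0,0,0]},{"grip":0,"translation":[0,0,0],"rot":[0,0,0]}]'|egrep 'eef_pos|force'
python3 -m inch '[{"grip":0,"translation":[3,0,0],"rot":[0,0,0]},{"grip":0,"translation":[0,0,0],"rot":[0,0,0]}]'|egrep 'eef_pos|force'
python3 -m inch '[{"grip":0,"translation":[3,0,0],"rot":[0,0,0]},{"grip":0,"translation":[0,0,0],"rot":[0,0,0]}]'|egrep 'eef_pos|force'
```

```text
eef_pos: [454.0, -284.6, -18.8]
contact_force: [-0.2, 0.4, 0.2]
eef_pos: [453.9, -284.6, -21.9]
contact_force: [0.2, 0.3, 0.3]
eef_pos: [453.9, -284.7, -24.8]
contact_force: [0.0, 0.0, 0.6]
```

```bash
python3 -m inch '[{"grip":0,"translation":[2,0,0],"rot":[0,0,0]},{"grip":0,"translation":[0,0,0],"rot":[0,0,0]}]'|egrep 'eef_pos|force'
python3 -m inch '[{"grip":0,"translation":[2,0,0],"rot":[0,0,0]},{"grip":0,"translation":[0,0,0],"rot":[0,0,0]}]'|egrep 'eef_pos|force'
```

```text
eef_pos: [454.0, -284.7, -26.7]
contact_force: [0.1, -1.0, -0.4]
eef_pos: [454.0, -284.7, -28.7]
contact_force: [0.2, 0.3, -0.2]
```

```bash
python3 -m inch '[{"grip":0,"translation":[2,0,0],"rot":[0,0,0]},{"grip":0,"translation":[0,0,0],"rot":[0,0,0]}]'|egrep 'eef_pos|force'
python3 -m inch '[{"grip":0,"translation":[2,0,0],"rot":[0,0,0]},{"grip":0,"translation":[0,0,0],"rot":[0,0,0]}]'|egrep 'eef_pos|force'
python3 - <<'E'
from h import *
m=ctrl.camera_model('side');im=ctrl.camera('side')[:,:,::-1]
for z in(0,20): print(z,[((proj(m,(454+dx,-296,z))-(200,200))*6.25).round() for dx in(-28,28)])
cv2.imwrite('pics/s7.png',cv2.resize(np.ascontiguousarray(im[200:296,200:328]),(800,600),interpolation=cv2.INTER_CUBIC))
E
```

```text
eef_pos: [454.0, -284.7, -30.7]
contact_force: [0.2, 0.2, 0.2]
eef_pos: [454.3, -284.8, -31.3]
contact_force: [-3.5, 2.4, 15.4]
0 [array([266., 451.]), array([392., 426.])]
20 [array([264., 416.]), array([392., 391.])]
```

View pics/s7.png

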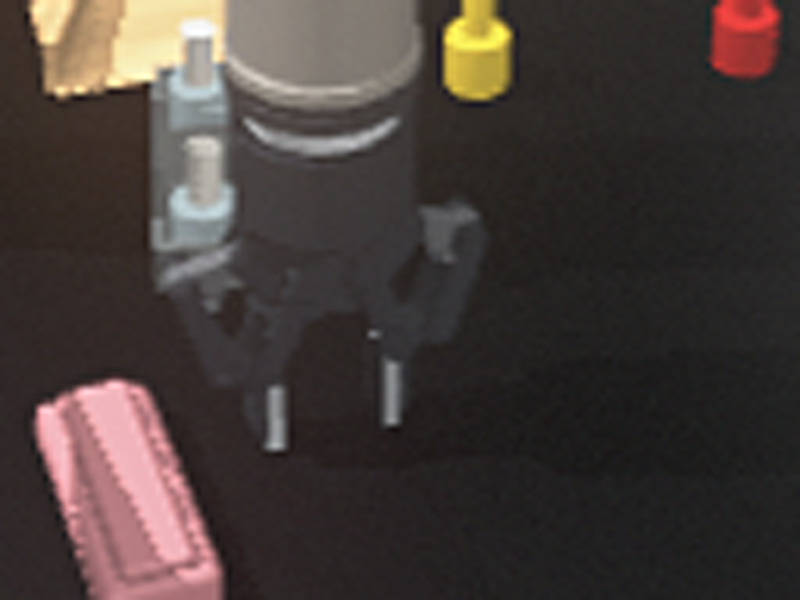

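Sill contact at TCP z = -31 gives a tip offset of 31 mm at this opening. The side view shows the gripper body far above bottle height. I raise to tip ≈ 17 mm, approach and start pushing.

```bash
python3 -m inch '[{"grip":0,"translation":[-18,0,0],"rot":[0,0,0]},{"grip":0,"translation":[0,-25,-2],"rot":[0,0,0]},{"grip":0,"translation":[0,-25,-2],"rot":[0,0,0]},{"grip":0,"translation":[0,-20,-1],"rot":[0,0,0]},{"grip":0,"translation":[0,0,0],"rot":[0,0,0]}]'|egrep 'eef_pos|force'
python3 -m inch '[{"grip":0,"translation":[0,-6,0],"rot":[0,0,0]},{"grip":0,"translation":[0,-6,0],"rot":[0,0,0]},{"grip":0,"translation":[0,-6,0],"rot":[0,0,0]},{"grip":0,"translation":[0,-6,0],"rot":[0,0,0]},{"grip":0,"translation":[0,0,0],"rot":[0,0,0]}]'|egrep 'eef_pos|force'
python3 - <<'E'
from h import *
im=ctrl.camera('top');mt=ctrl.camera_model('top');o=np.ascontiguousarray(im[:,:,::-1]);cv2.imwrite('pics/t8_raw.png',o)
a=cv2.resize(o[170:265,180:360],(800,422),interpolation=cv2.INTER_CUBIC);cv2.imwrite('pics/t8.png',a);to((455,-190,-13))
E
```

```text
eef_pos: [456.7, -211.3, -14.7]
contact_force: [0.1, -1.2, 0.0]
eef_pos: [455.9, -190.3, -14.4]
contact_force: [0.8, -2.2, 1.1]
gap 42.8 t 25.3 yaw z -177.9 F [-0.7 -0.9 -0. ] tcp [ 455.8 -190.3  -14.4]
[ 455. -190.  -13.] -> [-1.4 -0.3  0.8]
```

View pics/t8.png

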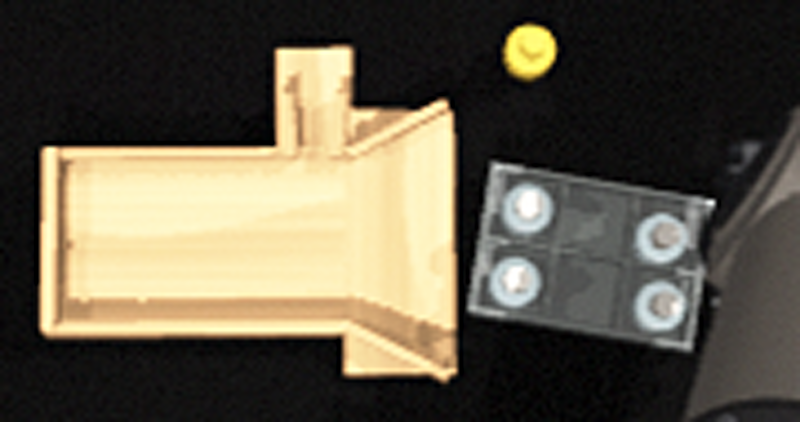

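```bash
cat >> h.py <<'E'
O=np.array((463.8,52.));A=np.radians(1.5);PX=np.array((np.cos(A),np.sin(A)));PY=np.array((-PX[1],PX[0]))
def bot(zb=0):
    "bright bottle blobs near lane, plinth frame (body+cap mean, z~35+zb)"
    im=ctrl.camera('top');mt=ctrl.camera_model('top');cv2.imwrite('pics/last_raw.png',im[:,:,::-1])
    h=cv2.cvtColor(im,cv2.COLOR_RGB2HSV);k=((h[...,2]>150)&(h[...,1]<45))
    r=[]
    for c,a,_ in blobs(k,20,130):
        w=onz(mt,*c,45+zb)-O;q=np.array((w@PX,w@PY))
        if abs(q[0])<75 and -280<q[1]<190: r.append(q)
    r.sort(key=lambda q:q[1]);print('bottles plinth',[q.round(1).tolist() for q in r])
    if len(r)==4:
        d=(r[2]+r[3]-r[0]-r[1]);print('centre',np.mean(r,0).round(1),'yaw',np.degrees(np.arctan2(-d[0],d[1])).round(1))
E
python3 -m inch '[{"grip":0,"translation":[0,-6,-1.5],"rot":[0,0,0]},{"grip":0,"translation":[0,-6,-1.5],"rot":[0,0,0]},{"grip":0,"translation":[0,-6,-1.5],"rot":[0,0,0]},{"grip":0,"translation":[0,-6,-1.5],"rot":[0,0,0]},{"grip":0,"translation":[0,-6,-1.5],"rot":[0,0,0]},{"grip":0,"translation":[0,0,0],"rot":[0,0,0]}]'|egrep 'eef_pos|force'
python3 -c "
from h import *
bot()"
```

```text
eef_pos: [462.4, -158.8, -14.5]
contact_force: [0.5, -0.8, 0.8]
bottles plinth [[-40.2, -172.1], [1.3, -168.2], [8.5, -82.9], [-38.3, -80.4], [23.2, -62.8]]
```

The bottle blobs put the rack centre at plinth (-17,-126) with yaw about -3°, so it has drifted to -x. I'll put the closed fingers in the empty middle +x slot and draw the rack sideways to the lane axis.

```bash
python3 -m inch '[{"grip":0,"translation":[0,4,0],"rot":[0,0,0]},{"grip":-0.5,"translation":[-45,6,0],"rot":[0,0,0]},{"grip":-1,"translation":[-45,0,0],"rot":[0,0,0]},{"grip":-1,"translation":[-20,0,0],"rot":[0,0,0]},{"grip":-1,"translation":[0,-40,-6],"rot":[0,0,0]},{"grip":-1,"translation":[0,-40,-6],"rot":[0,0,0]},{"grip":-1,"translation":[0,-14,-1],"rot":[0,0,0]},{"grip":-1,"translation":[0,0,0],"rot":[0,0,0]}]'|egrep 'eef_pos|force'
python3 - <<'E'
from h import *
to((473.1,-74.8,35));m=ctrl.camera_model('wrist');im=ctrl.camera('wrist');to((473.1,-74.8,35))
o=np.ascontiguousarray(im[:,:,::-1])
p=proj(m,(473.1,-74.8,3));q=proj(m,(473.1,-74.8,22));print(p,q)
cv2.circle(o,tuple(int(v) for v in q),4,(0,0,255),1)
cv2.imwrite('pics/w9.png',o)
E
```

```text
eef_pos: [471.6, -73.2, 95.3]
contact_force: [-0.1, -0.5, 0.1]
gap 0.1 t 26.8 yaw z -177.6 F [-0.1 -0.5  0.1] tcp [471.6 -73.2  95.3]
[473.1 -74.8  35. ] -> [60.3  1.7 -1.5]
gap 0.1 t 26.8 yaw z -177.8 F [ 0.7 -0.8  0.1] tcp [471.4 -75.2  95.3]
[473.1 -74.8  35. ] -> [60.3 -0.3 -1.7]
[251.51144424 186.68446468] [251.37575159 192.35246307]
```

View pics/w9.png

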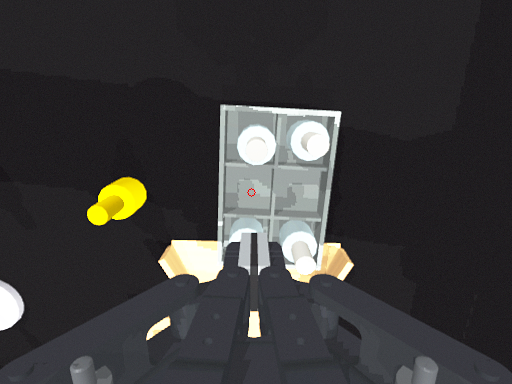

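Wrist view: the marker at (251,192) lies inside the empty middle +x slot (cols 223–270, rows 168–212), about 3 mm off its centre. I descend into it.

```bash
python3 -m inch '[{"grip":-1,"translation":[35,0,-2],"rot":[0,0,0]},{"grip":-1,"translation":[35,0,-2],"rot":[0,0,0]},{"grip":-1,"translation":[20,0,0],"rot":[0,0,0]},{"grip":-1,"translation":[10,0,0],"rot":[0,0,0]},{"grip":-1,"translation":[9,0,0],"rot":[0,0,0]},{"grip":-1,"translation":[0,0,0],"rot":[0,0,0]}]'|egrep 'eef_pos|force'
python3 -m inch '[{"grip":-1,"translation":[0,0,-4],"rot":[0,0,0]},{"grip":-1,"translation":[0,0,-4],"rot":[0,0,0]},{"grip":-1,"translation":[0,0,0],"rot":[0,0,0]}]'|egrep 'eef_pos|force'
python3 -m inch '[{"grip":-1,"translation":[0,0,-4],"rot":[0,0,0]},{"grip":-1,"translation":[0,0,-4],"rot":[0,0,0]},{"grip":-1,"translation":[0,0,0],"rot":[0,0,0]}]'|egrep 'eef_pos|force'
python3 -c "
from h import *
bot();to((480,-74,-13))"
```

```text
eef_pos: [475.6, -76.6, -13.9]
contact_force: [0.8, -0.3, -0.3]
eef_pos: [485.2, -75.5, -12.7]
contact_force: [-0.1, 0.2, -0.1]
eef_pos: [489.1, -75.2, -13.5]
contact_force: [-10.0, -0.1, 10.1]
bottles plinth [[35.0, -218.0], [12.2, -77.9], [-31.5, -71.4]]
gap 0.2 t 28.1 yaw z -177.9 F [-10.4   0.4  12.3] tcp [488.6 -75.2 -13.6]
[480. -74. -13.] -> [-0.5 -1.5  8.5]
```

```bash
python3 -m inch '[{"grip":-1,"translation":[0,0,3],"rot":[0,0,0]},{"grip":-1,"translation":[0,0,0],"rot":[0,0,0]}]'|egrep 'eef_pos|force'
python3 -m inch '[{"grip":-1,"translation":[-4,0,0],"rot":[0,0,0]},{"grip":-1,"translation":[0,0,0],"rot":[0,0,0]}]'|egrep 'eef_pos|force'
python3 - <<'E'
from h import *
bot()
im=cv2.imread('pics/last_raw.png');s=ctrl.camera('side')[:,:,::-1]
a=cv2.resize(im[165:255,250:360],(440,360),interpolation=cv2.INTER_CUBIC);b=cv2.resize(np.ascontiguousarray(s[170:260,200:290]),(360,360),interpolation=cv2.INTER_CUBIC)
cv2.imwrite('pics/c10.png',np.hstack([a,b]))
E
```

```text
eef_pos: [487.4, -75.3, -13.4]
contact_force: [-5.4, -0.8, 3.9]
eef_pos: [490.5, -75.3, -8.8]
contact_force: [0.7, 0.1, 0.3]
bottles plinth [[32.5, -218.2], [10.8, -77.9], [-34.6, -70.8]]
```

```bash
python3 -m inch '[{"grip":-1,"translation":[0,0,-3],"rot":[0,0,0]},{"grip":-1,"translation":[0,0,-3],"rot":[0,0,0]},{"grip":-1,"translation":[0,0,0],"rot":[0,0,0]}]'|egrep 'eef_pos|force'
python3 -c "
from h import *
bot()"
python3 -m inch '[{"grip":-1,"translation":[0,0,-3],"rot":[0,0,0]},{"grip":-1,"translation":[0,0,-3],"rot":[0,0,0]},{"grip":-1,"translation":[0,0,0],"rot":[0,0,0]}]'|egrep 'eef_pos|force'
python3 -c "
from h import *
bot()"
```

```text
eef_pos: [492.7, -75.2, -9.5]
contact_force: [-9.4, 0.1, 14.5]
bottles plinth [[39.5, -218.4], [11.9, -77.7], [-31.5, -71.1]]
eef_pos: [498.2, -75.1, -9.7]
contact_force: [-8.9, -0.5, 12.5]
bottles plinth [[47.6, -218.4], [15.5, -77.2]]
```

```bash
python3 -m inch '[{"grip":-1,"translation":[0,0,6],"rot":[0,0,0]},{"grip":-1,"translation":[0,0,4],"rot":[0,0,0]},{"grip":-1,"translation":[0,0,0],"rot":[0,0,0]}]'|egrep 'eef_pos|force'
python3 -m inch '[{"grip":-1,"translation":[-40,0,0],"rot":[0,0,0]},{"grip":-1,"translation":[-45,0,0],"rot":[0,0,0]},{"grip":-1,"translation":[-30,0,0],"rot":[0,0,0]},{"grip":-1,"translation":[0,40,0],"rot":[0,0,0]},{"grip":-1,"translation":[0,40,0],"rot":[0,0,0]},{"grip":-1,"translation":[0,40,0],"rot":[0,0,0]},{"grip":-1,"translation":[0,40,0],"rot":[0,0,0]},{"grip":0,"translation":[0,40,0],"rot":[0,0,0]}]'|egrep 'eef_pos|force'
python3 -c "
from h import *
bot()"
```

```text
eef_pos: [491.7, -75.3, -9.2]
contact_force: [-0.0, -0.4, 3.8]
eef_pos: [498.5, -276.5, 105.3]
contact_force: [1.2, 0.7, -0.4]
bottles plinth [[-34.5, -174.2], [6.8, -168.6], [11.0, -82.9], [-35.5, -82.7]]
centre [ -13.  -127.1] yaw -1.0
```

Run:
```python
from h import *
class F:
    def __init__(s,f): s.f=f
import h
for f in('t6_raw','t8_raw','last_raw'):
    im=cv2.imread(f'pics/{f}.png')[:,:,::-1].copy()
    real=ctrl
    class C:
        camera=staticmethod(lambda n:im); camera_model=staticmethod(real.camera_model)
    h.ctrl=C
    import shutil; shutil.copy('pics/last_raw.png','pics/keep.png'); h.bot(); shutil.copy('pics/keep.png','pics/last_raw.png')
    # rack walls: bright-ish grey pixels rectangle
    g=cv2.cvtColor(im,cv2.COLOR_RGB2HSV);k=((g[...,2]>45)&(g[...,1]<60)).astype(np.uint8);k[:,:282]=0;k=cv2.morphologyEx(k,cv2.MORPH_CLOSE,np.ones((3,3)))
    mt=real.camera_model('top')
    for c,a,m in blobs(k,900,6000):
        r=cv2.minAreaRect(np.argwhere(m)[:,::-1].astype(np.float32));w=onz(mt,*r[0],20)-O
        print(f,a,np.round(r[1],1),round(r[2],1),'centre plinth',(w@PX).round(1),(w@PY).round(1))
```

```text
bottles plinth [[-0.6, -213.6], [-42.8, -209.9], [25.6, -126.0], [-20.9, -116.4]]
centre [  -9.7 -166.5] yaw -14.9
t6_raw 4174 [52. 79.] 90.0 centre plinth 374.6 -284.5
t6_raw 1805 [52.  35.1] 12.1 centre plinth -8.4 -171.4
bottles plinth [[-1.5, -197.2], [-43.8, -194.9], [17.1, -113.0], [-26.9, -101.9], [31.5, -95.2]]
t8_raw 4169 [80. 52.] 0.0 centre plinth 374.6 -286.0
bottles plinth [[-34.5, -174.2], [6.8, -168.6], [11.0, -82.9], [-35.5, -82.7]]
centre [ -13.  -127.1] yaw -1.0
last_raw 4172 [52. 79.] 90.0 centre plinth 374.6 -284.5
last_raw 1654 [34. 47.] 90.0 centre plinth -10.3 -135.4
```

True centre is about (-11,-131) with yaw ≈ 0; the blob measure is biased by -1 and +5 mm. The sideways drag was stiff and tended to tip the rack, so I won't repeat it. I'll push from behind and let the flare centre the rack.

```bash
python3 -m inch '[{"grip":0,"translation":[0,0,18],"rot":[0,0,0]},{"grip":0,"translation":[0,0,19],"rot":[0,0,0]},{"grip":0,"translation":[40,0,0],"rot":[0,0,0]},{"grip":0,"translation":[40,0,0],"rot":[0,0,0]},{"grip":0,"translation":[40,0,0],"rot":[0,0,0]},{"grip":0,"translation":[0,-40,-1.5],"rot":[0,0,0]},{"grip":0,"translation":[0,-40,-1.5],"rot":[0,0,0]},{"grip":0,"translation":[0,0,0],"rot":[0,0,0]}]'|egrep 'eef_pos|force'
python3 -m inch '[{"grip":0,"translation":[0,-10,-0.5],"rot":[0,0,0]},{"grip":0,"translation":[0,-8,-0.5],"rot":[0,0,0]},{"grip":0,"translation":[0,-6,-0.5],"rot":[0,0,0]},{"grip":0,"translation":[0,-6,-0.5],"rot":[0,0,0]},{"grip":0,"translation":[0,-6,-0.5],"rot":[0,0,0]},{"grip":0,"translation":[0,-6,-0.5],"rot":[0,0,0]},{"grip":0,"translation":[0,-6,-0.5],"rot":[0,0,0]}]'|egrep 'eef_pos|force'
python3 -c "
from h import *
bot()"
python3 -m inch '[{"grip":0,"translation":[0,-6,-0.5],"rot":[0,0,0]},{"grip":0,"translation":[0,-6,-0.5],"rot":[0,0,0]},{"grip":0,"translation":[0,-6,-0.5],"rot":[0,0,0]}]'|egrep 'eef_pos|force'
python3 -c "
from h import *
bot(5)"
```

```text
eef_pos: [461.0, -190.1, -15.9]
contact_force: [0.5, -0.7, 0.4]
eef_pos: [463.4, -149.2, -14.3]
contact_force: [-0.1, -3.8, 0.1]
bottles plinth [[-32.7, -160.7], [7.2, -159.8], [10.5, -74.0], [-36.0, -73.8], [-21.7, -53.0]]
eef_pos: [464.1, -130.4, -14.4]
contact_force: [0.6, -5.4, -0.1]
bottles plinth [[8.1, -139.6], [-31.6, -138.7], [18.3, -90.0], [-35.2, -55.5], [11.2, -55.3], [24.4, -34.9]]
```

```bash
python3 -m inch '[{"grip":0,"translation":[0,-6,-1],"rot":[0,0,0]},{"grip":0,"translation":[0,-6,-1],"rot":[0,0,0]},{"grip":0,"translation":[0,-4,-1],"rot":[0,0,0]}]'|egrep 'eef_pos|force'
python3 -m inch '[{"grip":0,"translation":[0,-5,-1],"rot":[0,0,0]},{"grip":0,"translation":[0,-5,-1],"rot":[0,0,0]}]'|egrep 'eef_pos|force'
python3 -m inch '[{"grip":0,"translation":[0,-5,-1],"rot":[0,0,0]},{"grip":0,"translation":[0,-5,-1],"rot":[0,0,0]}]'|egrep 'eef_pos|force'
python3 -c "
from h import *
bot(6);to((465,-90,-14))"
```

```text
eef_pos: [466.2, -114.0, -14.5]
contact_force: [-1.5, -5.0, 1.1]
eef_pos: [468.0, -104.4, -14.5]
contact_force: [0.3, -8.0, 1.2]
eef_pos: [470.1, -94.2, -14.5]
contact_force: [-0.2, -5.2, 0.7]
bottles plinth [[2.9, -237.1], [15.9, -99.6], [-15.3, -68.9], [25.1, -64.9], [-48.4, -56.3], [19.5, -20.5], [-27.7, -20.2], [35.8, -3.7]]
gap 42.6 t 33.0 yaw z -177.9 F [-0.2 -3.4  2.5] tcp [470.1 -93.  -14.5]
[465. -90. -14.] -> [-0.5 -3.2  5. ]
```

```bash
python3 -m inch '[{"grip":0,"translation":[0,-6,0],"rot":[0,0,0]},{"grip":0,"translation":[0,-6,0],"rot":[0,0,0]},{"grip":0,"translation":[0,-6,0],"rot":[0,0,0]},{"grip":0,"translation":[0,-6,0],"rot":[0,0,0]}]'|egrep 'eef_pos|force'
python3 -m inch '[{"grip":0,"translation":[0,-6,0],"rot":[0,0,0]},{"grip":0,"translation":[0,-6,0],"rot":[0,0,0]},{"grip":0,"translation":[0,-6,0],"rot":[0,0,0]},{"grip":0,"translation":[0,-6,0],"rot":[0,0,0]},{"grip":0,"translation":[0,-6,0],"rot":[0,0,0]}]'|egrep 'eef_pos|force'
python3 -c "
from h import *
bot(8);to((465,-40,-14))"
```

```text
eef_pos: [468.9, -69.7, -14.5]
contact_force: [1.1, -4.4, -0.1]
eef_pos: [468.0, -40.0, -14.4]
contact_force: [2.2, -6.0, 0.2]
bottles plinth [[4.0, -167.1], [41.6, -18.8], [-11.3, -14.1], [25.2, -11.1], [18.5, 32.1], [-27.6, 32.3], [35.0, 52.0]]
gap 42.8 t 34.0 yaw z -177.9 F [ 0.8 -4.3  0.3] tcp [467.9 -38.8 -14.5]
[465. -40. -14.] -> [-0.5  1.1  2.9]
```

```bash
python3 -m inch '[{"grip":0,"translation":[-0.5,-6,0],"rot":[0,0,0]},{"grip":0,"translation":[-0.5,-6,0],"rot":[0,0,0]},{"grip":0,"translation":[-0.5,-6,0],"rot":[0,0,0]},{"grip":0,"translation":[-0.5,-6,0],"rot":[0,0,0]},{"grip":0,"translation":[0,-6,0],"rot":[0,0,0]}]'|egrep 'eef_pos|force'
python3 -m inch '[{"grip":0,"translation":[0,-6,0],"rot":[0,0,0]},{"grip":0,"translation":[0,-6,0],"rot":[0,0,0]},{"grip":0,"translation":[0,-6,0],"rot":[0,0,0]},{"grip":0,"translation":[0,-6,0],"rot":[0,0,0]},{"grip":0,"translation":[0,-6,0],"rot":[0,0,0]}]'|egrep 'eef_pos|force'
python3 -m inch '[{"grip":0,"translation":[0,-6,0],"rot":[0,0,0]},{"grip":0,"translation":[0,-6,0],"rot":[0,0,0]},{"grip":0,"translation":[0,-6,0],"rot":[0,0,0]},{"grip":0,"translation":[0,-6,0],"rot":[0,0,0]},{"grip":0,"translation":[0,-6,0],"rot":[0,0,0]}]'|egrep 'eef_pos|force'
python3 -c "
from h import *
bot(12);to((465,81,-14))"
```

```text
eef_pos: [467.5, -12.8, -11.8]
contact_force: [-0.3, -19.0, 14.0]
eef_pos: [466.1, 17.7, -11.7]
contact_force: [0.9, -6.8, 5.5]
eef_pos: [465.3, 48.6, -11.9]
contact_force: [2.3, -8.5, 6.7]
bottles plinth [[18.7, -46.4], [-10.2, 90.4], [-0.8, 184.2]]
gap 42.5 t 35.5 yaw z -178.0 F [ 1.9 -7.6  6.6] tcp [465.2  49.9 -12.1]
[465.  81. -14.] -> [  1.9 -31.1  -0.9]
```

```bash
python3 -m inch '[{"grip":0,"translation":[0,-6,0],"rot":[0,0,0]},{"grip":0,"translation":[0,-6,0],"rot":[0,0,0]},{"grip":0,"translation":[0,-6,0],"rot":[0,0,0]},{"grip":0,"translation":[0,-4,0],"rot":[0,0,0]},{"grip":0,"translation":[0,0,0],"rot":[0,0,0]}]'|egrep 'eef_pos|force'
python3 -m inch '[{"grip":0,"translation":[0,-3,0],"rot":[0,0,0]},{"grip":0,"translation":[0,-3,0],"rot":[0,0,0]},{"grip":0,"translation":[0,0,0],"rot":[0,0,0]}]'|egrep 'eef_pos|force'
python3 -m inch '[{"grip":0,"translation":[0,-3,0],"rot":[0,0,0]},{"grip":0,"translation":[0,0,0],"rot":[0,0,0]}]'|egrep 'eef_pos|force'
```

```text
eef_pos: [464.3, 71.7, -12.1]
contact_force: [1.5, -5.5, 4.1]
eef_pos: [464.0, 77.3, -12.2]
contact_force: [1.7, -6.7, 4.5]
eef_pos: [463.7, 80.2, -12.2]
contact_force: [2.2, -5.9, 3.9]
```

```bash
python3 -m inch '[{"grip":0,"translation":[0,-2,0],"rot":[0,0,0]},{"grip":0,"translation":[0,0,0],"rot":[0,0,0]}]'|egrep 'eef_pos|force'
python3 -m inch '[{"grip":0,"translation":[0,-2,0],"rot":[0,0,0]},{"grip":0,"translation":[0,0,0],"rot":[0,0,0]}]'|egrep 'eef_pos|force'
python3 -m inch '[{"grip":0,"translation":[0,-2,0],"rot":[0,0,0]},{"grip":0,"translation":[0,0,0],"rot":[0,0,0]}]'|egrep 'eef_pos|force'
```

```text
eef_pos: [463.7, 82.1, -12.2]
contact_force: [2.8, -7.3, 5.6]
eef_pos: [463.6, 82.2, -12.2]
contact_force: [2.0, -12.0, 4.7]
eef_pos: [463.6, 82.2, -12.2]
contact_force: [1.9, -16.1, 5.1]
```

The force rises with no motion (y stays at 82.2), so the rack is against the stop. I retract and check.

```bash
python3 -m inch '[{"grip":0,"translation":[0,10,0],"rot":[0,0,0]},{"grip":0,"translation":[0,12,0],"rot":[0,0,0]},{"grip":0,"translation":[-40,0,0],"rot":[0,0,0]},{"grip":0,"translation":[-40,0,0],"rot":[0,0,0]},{"grip":0,"translation":[-40,0,0],"rot":[0,0,0]},{"grip":0,"translation":[0,40,0],"rot":[0,0,0]},{"grip":0,"translation":[0,40,0],"rot":[0,0,0]},{"grip":0,"translation":[0,40,0],"rot":[0,0,0]}]'|egrep 'eef_pos|force'
python3 - <<'E'
from h import *
print(ctrl.get_obs()['qpos'].round(2))
top=ctrl.camera('top')[:,:,::-1];mt=ctrl.camera_model('top');cv2.imwrite('pics/t11_raw.png',top);side=ctrl.camera('side')[:,:,::-1];cv2.imwrite('pics/s11_raw.png',side)
h=cv2.cvtColor(np.ascontiguousarray(top),cv2.COLOR_BGR2HSV)
w=(h[...,0]<14)&(h[...,1]>120)&(h[...,2]>90); w[:150]=0
for c,a,m in blobs(w,60):
    r=cv2.minAreaRect(np.argwhere(m)[:,::-1].astype(np.float32));print('wedge?',c,a)
    print([onz(mt,*q,24).round(1) for q in cv2.boxPoints(r)])
A=cv2.resize(top[170:265,180:360],(800,422),interpolation=cv2.INTER_CUBIC)
for p in((-48,40),(48,40),(48,182),(-48,182)):
    s=(proj(mt,(*(O+p[0]*PX+p[1]*PY),38))-(180,170)+.5)*4.444-.5; cv2.circle(A,tuple(int(v) for v in s),4,(0,0,255),1)
for p in((20,12),(78,36)):pass
B=cv2.resize(np.ascontiguousarray(side[140:230,190:310]),(237,178),interpolation=cv2.INTER_CUBIC)
Cc=cv2.resize(np.ascontiguousarray(top[150:290,90:230]),(178,178),interpolation=cv2.INTER_CUBIC)
z=np.zeros((178,800,3),np.uint8);z[:,:237]=B;z[:,240:418]=Cc;cv2.imwrite('pics/t11.png',np.vstack([A,z]))
E
```

```text
eef_pos: [468.0, -53.9, 107.6]
contact_force: [0.5, -0.7, 0.1]
[-0.73  0.38  0.88  2.16 -0.42  0.78 -2.68]
wedge? [135.7 207.2] 276
[array([557. , 427.3]), array([561.1, 395.4]), array([441., 376.]), array([437. , 407.4])]
```

View pics/t11.png

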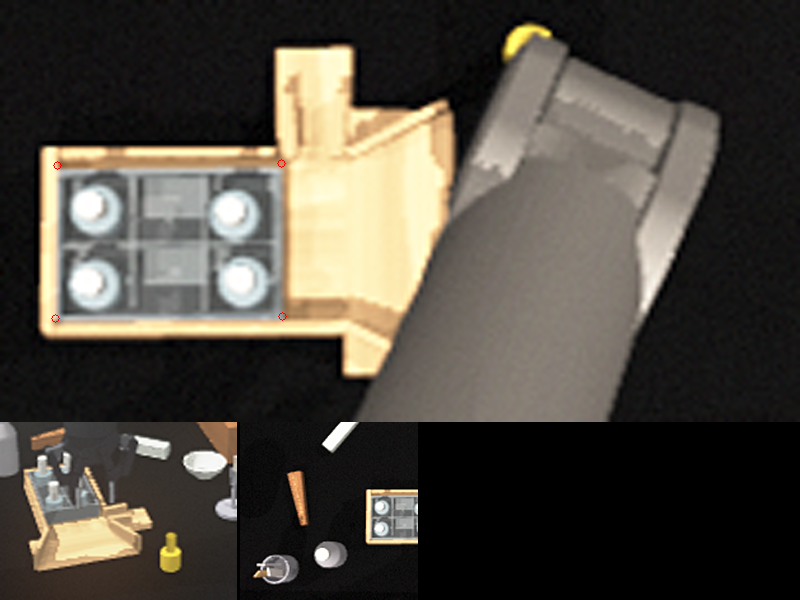

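The top view shows the rack on the markers for its end position, all four bottles upright, and the wedge not moved. Picture budget is used up, so the wedge goes by numbers: turn the jaws across the wedge first.

```bash
python3 -m inch '[{"grip":0,"translation":[0,0,0],"rot":[-0.1414,0,0]},{"grip":0,"translation":[0,0,0],"rot":[-0.1414,0,0]},{"grip":0,"translation":[0,0,0],"rot":[-0.1414,0,0]},{"grip":0,"translation":[0,0,0],"rot":[-0.1414,0,0]},{"grip":0,"translation":[0,0,0],"rot":[-0.1414,0,0]},{"grip":0,"translation":[0,0,0],"rot":[-0.1414,0,0]},{"grip":0,"translation":[0,0,0],"rot":[-0.1414,0,0]},{"grip":0,"translation":[0,0,0],"rot":[-0.1414,0,0]}]'|egrep 'eef_pos'
python3 -m inch '[{"grip":0,"translation":[0,0,0],"rot":[-0.1414,0,0]},{"grip":0,"translation":[0,0,0],"rot":[-0.1414,0,0]},{"grip":0,"translation":[0,0,0],"rot":[-0.1414,0,0]},{"grip":0,"translation":[0,0,0],"rot":[-0.1414,0,0]},{"grip":0,"translation":[0,0,0],"rot":[0,0,0]}]'|egrep 'eef_pos'
python3 -c "
from h import *
to((538.5,408,107),(538.5,408,-25));print(ctrl.get_obs()['qpos'].round(2))"
```

```text
eef_pos: [467.5, -53.9, 107.2]
eef_pos: [467.6, -54.1, 107.3]
gap 42.5 t 39.4 yaw z -80.5 F [ 0.1 -0.3 -0.1] tcp [467.6 -54.1 107.3]
[538.5 408.  107. ] -> [   0.8  145.8 -444.2]
[538.5 408.  -25. ] -> [1.32e+02 1.00e-01 2.00e-01]
[-0.4   0.29  0.45  2.14 -0.19  0.75 -1.23]
```

```bash
python3 -m inch '[{"grip":0,"translation":[0,12.15,-37],"rot":[0,0,0]},{"grip":0,"translation":[0,12.15,-37],"rot":[0,0,0]},{"grip":0,"translation":[0,12.15,-37],"rot":[0,0,0]},{"grip":0,"translation":[0,12.15,-37],"rot":[0,0,0]},{"grip":0,"translation":[0,12.15,-37],"rot":[0,0,0]},{"grip":0,"translation":[0,12.15,-37],"rot":[0,0,0]},{"grip":0,"translation":[0,12.15,-37],"rot":[0,0,0]},{"grip":0,"translation":[0,12.15,-37],"rot":[0,0,0]}]'|egrep 'eef_pos'
python3 -m inch '[{"grip":0,"translation":[0,12.15,-37],"rot":[0,0,0]},{"grip":0,"translation":[0,12.15,-37],"rot":[0,0,0]},{"grip":0,"translation":[0,12.15,-37],"rot":[0,0,0]},{"grip":0,"translation":[0,12.15,-37],"rot":[0,0,0]},{"grip":0,"translation":[0,0,0],"rot":[0,0,0]},{"grip":0,"translation":[0,0,0],"rot":[0,0,0]}]'|egrep 'eef_pos'
python3 - <<'E'
from h import *
to((538.5,408,-25));m=ctrl.camera_model('wrist');im=ctrl.camera('wrist');to((538.5,408,-25))
cv2.imwrite('pics/w12.png',im[:,:,::-1])
h=cv2.cvtColor(im,cv2.COLOR_RGB2HSV);w=(h[...,0]<14)&(h[...,1]>110)&(h[...,2]>60)
for c,a,k in blobs(w,300):
    r=cv2.minAreaRect(np.argwhere(k)[:,::-1].astype(np.float32));b=cv2.boxPoints(r);print(c,a,np.round(r[1]),b.round().tolist());print([onz(m,*q,24).round(1).tolist() for q in b])
E
```

```text
eef_pos: [515.4, 254.9, 107.2]
eef_pos: [538.9, 407.9, 106.6]
gap 42.8 t 40.8 yaw z -80.7 F [ 0.8 -0.1  0.1] tcp [538.9 407.9 106.6]
[538.5 408.  -25. ] -> [ 1.316e+02 -1.000e-01 -2.000e-01]
gap 42.5 t 40.8 yaw z -80.8 F [-0.7 -1.1  0.5] tcp [539.5 406.2 106.8]
[538.5 408.  -25. ] -> [131.8  -0.5  -2.1]
```

Run:
```python
from h import *
m=ctrl.camera_model('wrist');im=cv2.imread('pics/w12.png');h=cv2.cvtColor(im,cv2.COLOR_BGR2HSV)
for q in((555,410,24),(545,408.5,24),(530,406.5,24),(515,404,24),(499,401.5,24),(470,397,24)):
    p=proj(m,q).astype(int);print(q,p,im[p[1],p[0]],h[p[1],p[0]])
w=(h[...,0]<25)&(h[...,1]>60)&(h[...,2]>60)
for c,a,k in blobs(w,150):
    r=cv2.minAreaRect(np.argwhere(k)[:,::-1].astype(np.float32));b=cv2.boxPoints(r);print(c,a,np.round(r[1]));print([onz(m,*q,24).round(1).tolist() for q in b])
    for v in range(0,384,10):
        x=np.where(k[v])[0]
        if len(x)>3: print(v,x.min(),x.max(),[onz(m,u,v,24).round(1).tolist() for u in(x.min(),x.max())])
```

```text
(555, 410, 24) [251 172] [118 223 255] [ 23 137 255]
(545, 408.5, 24) [251 183] [124 228 255] [ 24 131 255]
(530, 406.5, 24) [251 199] [129 232 255] [ 25 126 255]
(515, 404, 24) [251 215] [153 253 255] [ 29 102 255]
(499, 401.5, 24) [251 231] [152 253 255] [ 29 103 255]
(470, 397, 24) [251 258] [107 202 255] [ 19 148 255]
[254.7 211.5] 2075 [123.  34.]
[[561.4, 425.9], [566.2, 396.2], [442.5, 374.3], [437.1, 408.2]]
170 235 269 [[555.2, 425.1], [560.0, 395.1]]
180 236 269 [[546.2, 422.9], [551.0, 393.5]]
190 238 269 [[537.2, 419.7], [541.7, 391.9]]
200 240 268 [[528.1, 416.5], [532.2, 391.1]]
210 241 268 [[518.6, 414.2], [522.6, 389.4]]
220 243 268 [[509.0, 410.9], [512.7, 387.7]]
230 245 268 [[499.2, 407.5], [502.7, 385.9]]
240 246 267 [[489.1, 405.0], [492.3, 385.1]]
250 248 267 [[478.9, 401.4], [481.8, 383.2]]
260 250 267 [[468.5, 397.8], [471.1, 381.4]]
270 251 267 [[457.7, 395.1], [460.2, 379.5]]
280 253 267 [[446.8, 391.4], [449.0, 377.5]]
[436.  248.3] 2689 [116.  70.]
[[454.7, 253.5], [529.6, 266.9], [531.7, 152.8], [455.5, 130.0]]
230 405 452 [[523.4, 257.4], [530.5, 213.3]]
240 402 511 [[512.9, 257.1], [529.5, 153.5]]
250 399 511 [[502.2, 256.7], [519.4, 149.2]]
260 396 421 [[491.2, 256.3], [495.1, 232.1]]
270 393 417 [[480.0, 256.0], [483.8, 232.4]]
280 394 414 [[469.2, 251.6], [472.4, 231.8]]
```

The wrist view gives the wedge axis at 13.1° (the min-rect had locked onto a tapered side) and 30/14 mm widths, which fit. I turn by 4°, shift and descend.

```bash
python3 -m inch '[{"grip":0,"translation":[0,2.3,1],"rot":[-0.07,0,0]},{"grip":0,"translation":[40,0,0],"rot":[0,0,0]},{"grip":0,"translation":[40,0,0],"rot":[0,0,0]},{"grip":0,"translation":[25,0,0],"rot":[0,0,0]},{"grip":0,"translation":[15,0,0],"rot":[0,0,0]},{"grip":0,"translation":[11,0,0],"rot":[0,0,0]},{"grip":0,"translation":[0,0,0],"rot":[0,0,0]}]'
python3 -m inch '[{"grip":-1,"translation":[0,0,0],"rot":[0,0,0]},{"grip":-1,"translation":[0,0,0],"rot":[0,0,0]},{"grip":-1,"translation":[0,0,0],"rot":[0,0,0]},{"grip":-1,"translation":[0,0,0],"rot":[0,0,0]}]' 40
```

```text
clock: 41.5
eef_pos: [542.4, 405.1, -24.2]
ee_rot: [[-0.001, 0.973, 0.229], [-0.001, 0.229, -0.973], [-1.0, -0.001, 0.001]]
contact_force: [-0.6, -0.4, 0.1]
finger_gap: 42.6
clock: 41.9
eef_pos: [543.6, 406.7, -22.1]
ee_rot: [[0.002, 0.973, 0.23], [0.001, 0.23, -0.973], [-1.0, 0.002, -0.001]]
contact_force: [-0.6, 0.1, 6.1]
finger_gap: 27.4
```

```bash
python3 -m inch '[{"grip":-1,"translation":[-35,0,0],"rot":[0,0,0]},{"grip":-1,"translation":[-40,0,0],"rot":[0,0,0]},{"grip":-1,"translation":[0,0,0],"rot":[0.103,0,0]},{"grip":-1,"translation":[0,0,0],"rot":[0.103,0,0]},{"grip":-1,"translation":[0,0,0],"rot":[0,0,0]}]'
python3 -c "
from h import *
to((604.2,75.7,51),(604.2,75.7,-11))"
```

```text
clock: 42.4
eef_pos: [542.4, 406.2, 51.8]
ee_rot: [[0.0, 1.0, 0.026], [0.0, 0.026, -1.0], [-1.0, 0.0, -0.0]]
contact_force: [-0.3, 0.5, -1.0]
finger_gap: 27.5
gap 27.5 t 42.4 yaw z -88.5 F [-0.3  0.5 -1. ] tcp [542.4 406.2  51.8]
[604.2  75.7  51. ] -> [  0.8  53.1 332. ]
[604.2  75.7 -11. ] -> [62. -0.  0.]
```

```bash
python3 -m inch '[{"grip":-1,"translation":[0,6.6,41.5],"rot":[0,0,0]},{"grip":-1,"translation":[0,6.6,41.5],"rot":[0,0,0]},{"grip":-1,"translation":[0,6.6,41.5],"rot":[0,0,0]},{"grip":-1,"translation":[0,6.6,41.5],"rot":[0,0,0]},{"grip":-1,"translation":[0,6.6,41.5],"rot":[0,0,0]},{"grip":-1,"translation":[0,6.6,41.5],"rot":[0,0,0]},{"grip":-1,"translation":[0,6.6,41.5],"rot":[0,0,0]},{"grip":-1,"translation":[0,6.6,41.5],"rot":[0,0,0]}]'|egrep 'eef_pos|gap'
python3 -m inch '[{"grip":-1,"translation":[0,0,0],"rot":[0,0,0]},{"grip":-1,"translation":[0,0,0],"rot":[0,0,0]}]'|egrep 'eef_pos|gap'
python3 - <<'E'
from h import *
to((604.2,75.7,-11));m=ctrl.camera_model('wrist');im=ctrl.camera('wrist')[:,:,::-1];to((604.2,75.7,-11))
cv2.imwrite('pics/w13.png',im);g=cv2.cvtColor(np.ascontiguousarray(im),cv2.COLOR_BGR2HSV)
for x,z in((100,12),(110,12),(118,12),(80,30),(90,30)):
    c=O+x*PX+20*PY;r=[]
    for d in np.arange(-40,41,1.):
        p=np.round(proj(m,(*(c+d*PY),z))).astype(int);r.append(''.join('%02x'%(v//4) for v in g[p[1],p[0],1:]))
    print(x,z,' '.join(r))
E
```

```text
eef_pos: [604.2, 73.9, 51.3]
finger_gap: 27.5
eef_pos: [604.3, 73.8, 51.4]
finger_gap: 27.5
gap 27.5 t 43.4 yaw z -88.5 F [ 0.8  2.  -1.1] tcp [604.3  73.8  51.4]
[604.2  75.7 -11. ] -> [62.4 -0.  -1.9]
gap 27.3 t 43.5 yaw z -88.4 F [-0.   0.7 -1. ] tcp [604.   75.8  51.3]
[604.2  75.7 -11. ] -> [62.3  0.2  0.2]
100 12 0517 0324 0223 0324 0223 0323 0223 0223 0223 0222 050b 0208 0809 0608 170f 2529 283a 283a 283a 283a 283a 283a 283a 273a 273a 2839 273a 283a 273c 263f 233f 203f 1f3f 1d3f 243f 273c 263d 263d 273d 273d 273d 273d 273d 273d 273d 273d 273d 273d 273d 263d 263d 263d 263d 263d 273e 2728 2729 2729 282a 272b 2829 1d17 0809 0908 0709 0309 0413 0224 0223 0222 0323 0223 0223 0323 0223 020e 0709 0d09 0809 080a 090a
110 12 070a 090a 0809 080d 0319 0224 0223 0323 0223 0423 0323 0323 0420 2621 273c 263e 263d 263d 263d 273d 273d 273d 263d 273d 263d 273d 273d 263d 253f 213f 243f 273e 243f 273d 283d 273d 273d 273d 273d 273d 273d 273d 273d 263d 273d 273d 273d 273d 263d 263d 263d 263d 263d 263e 283d 2828 2729 272a 272a 272a 272a 2727 251d 090f 0323 0223 0323 0223 0323 0323 0324 0323 0413 07
[... 571 characters left out ...]
2839 283a 283a 273d 273c 273c 273d 233f 213f 233f 243f 243f 263f 253e 263e 273d 273c 273c 273c 283c 273c 273c 273c 273c 273d 263c 263d 273d 263d 273d 273d 273d 273d 263d 273d 233f 123f 1d25 0a07 0208 0608 040d 050d 050c 080b 0c0b 0a0b 0a0a 090c 070b 080b 090b 0a0b 0c0b 090a 060b 0a0b 080b
90 30 080b 050b 070a 080b 0a0b 050b 070b 0709 0408 060a 0117 0218 0217 0408 0309 0009 0d07 1d1b 1d3d 2839 2839 2839 2939 283a 283a 2839 283a 2839 2839 283b 273d 283a 283a 263e 233f 243f 263e 263e 2839 2839 283a 273a 273a 2839 2839 273a 283a 283a 283a 283a 283a 283a 283a 283a 283a 283a 273b 2821 2722 241a 0509 0508 0509 010a 000c 020d 080b 0c0a 0b0b 060a 080b 080b 0c0c 070b 070b 090b 0a0b 090b 090c 080d 080e
```

The wrist view puts the slot axis within 0.5 mm of the tool line, so I lower the wedge.

```bash
python3 -m inch '[{"grip":-1,"translation":[20,0,0],"rot":[0,0,0]},{"grip":-1,"translation":[15,0,0],"rot":[0,0,0]},{"grip":-1,"translation":[8,0,0],"rot":[0,0,0]},{"grip":-1,"translation":[8,0,0],"rot":[0,0,0]},{"grip":-1,"translation":[0,0,0],"rot":[0,0,0]}]'|egrep 'eef_pos|force'
python3 -m inch '[{"grip":-1,"translation":[4,0,0],"rot":[0,0,0]},{"grip":-1,"translation":[4,0,0],"rot":[0,0,0]},{"grip":-1,"translation":[0,0,0],"rot":[0,0,0]}]'|egrep 'eef_pos|force'
python3 -m inch '[{"grip":-1,"translation":[2,0,0],"rot":[0,0,0]},{"grip":-1,"translation":[0,0,0],"rot":[0,0,0]}]'|egrep 'eef_pos|force'
```

```text
eef_pos: [603.4, 75.9, -0.6]
contact_force: [-0.2, 0.3, -0.6]
eef_pos: [604.1, 75.6, -7.8]
contact_force: [0.6, 0.3, -1.2]
eef_pos: [604.3, 75.6, -9.5]
contact_force: [0.9, 0.2, -0.6]
```

```bash
python3 -m inch '[{"grip":-1,"translation":[1.2,0,0],"rot":[0,0,0]},{"grip":-1,"translation":[0,0,0],"rot":[0,0,0]}]'|egrep 'eef_pos|force'
python3 -m inch '[{"grip":-1,"translation":[1,0,0],"rot":[0,0,0]},{"grip":-1,"translation":[0,0,0],"rot":[0,0,0]}]'|egrep 'eef_pos|force'
python3 - <<'E'
from h import *
s=ctrl.camera('side')[:,:,::-1];t=ctrl.camera('top')[:,:,::-1];cv2.imwrite('pics/s14.png',s);cv2.imwrite('pics/t14.png',t)
mt=ctrl.camera_model('top');h=cv2.cvtColor(np.ascontiguousarray(t),cv2.COLOR_BGR2HSV)
w=(h[...,0]<14)&(h[...,1]>120)&(h[...,2]>90); w[:150]=0
for c,a,m in blobs(w,8):
    q=onz(mt,*c,36)-O;print('orange',c,a,q@PX,q@PY)
    pts=np.argwhere(m)[:,::-1]; P=np.array([onz(mt,u,v,36)-O for u,v in pts]);print('x range',(P@PX).min().round(1),(P@PX).max().round(1),'y',(P@PY).min().round(1),(P@PY).max().round(1))
E
```

```text
eef_pos: [604.6, 75.6, -10.3]
contact_force: [-0.7, 0.1, 2.2]
eef_pos: [605.0, 75.6, -10.8]
contact_force: [-1.2, -1.1, 8.1]
```

```bash
python3 -m inch '[{"grip":-1,"translation":[-0.8,0,0],"rot":[0,0,0]},{"grip":-1,"translation":[0,-4,0],"rot":[0,0,0]},{"grip":-1,"translation":[0,-4,0],"rot":[0,0,0]},{"grip":-1,"translation":[0,-4,0],"rot":[0,0,0]},{"grip":-1,"translation":[0,0,0],"rot":[0,0,0]}]'|egrep 'eef_pos|force'
python3 -m inch '[{"grip":-1,"translation":[0,-4,0],"rot":[0,0,0]},{"grip":-1,"translation":[0,-4,0],"rot":[0,0,0]},{"grip":-1,"translation":[0,0,0],"rot":[0,0,0]}]'|egrep 'eef_pos|force'
python3 -m inch '[{"grip":-1,"translation":[0,-4,0],"rot":[0,0,0]},{"grip":-1,"translation":[0,0,0],"rot":[0,0,0]}]'|egrep 'eef_pos|force|gap'
```

```text
eef_pos: [593.0, 75.3, -10.2]
contact_force: [2.6, -0.2, 6.1]
eef_pos: [585.0, 75.0, -10.2]
contact_force: [3.3, -0.2, 7.4]
eef_pos: [581.1, 74.9, -10.2]
contact_force: [2.8, -1.2, 6.1]
finger_gap: 27.6
```

```bash
python3 -m inch '[{"grip":-1,"translation":[0,-4,0],"rot":[0,0,0]},{"grip":-1,"translation":[0,0,0],"rot":[0,0,0]}]'|egrep 'eef_pos|force|gap'
python3 -m inch '[{"grip":-1,"translation":[0,-3,0],"rot":[0,0,0]},{"grip":-1,"translation":[0,0,0],"rot":[0,0,0]}]'|egrep 'eef_pos|force|gap'
```

```text
eef_pos: [577.2, 74.5, -10.2]
contact_force: [3.4, -1.1, 5.1]
finger_gap: 27.4
eef_pos: [574.6, 74.5, -10.2]
contact_force: [4.0, -1.5, 5.3]
finger_gap: 27.3
```

```bash
python3 -m inch '[{"grip":0,"translation":[0,0,0],"rot":[0,0,0]},{"grip":0,"translation":[0,0,0],"rot":[0,0,0]},{"grip":0,"translation":[0,0,0],"rot":[0,0,0]},{"grip":0,"translation":[-30,0,0],"rot":[0,0,0]},{"grip":0,"translation":[-35,0,0],"rot":[0,0,0]},{"grip":-1,"translation":[0,30,0],"rot":[0,0,0]},{"grip":-1,"translation":[0,30,0],"rot":[0,0,0]},{"grip":-1,"translation":[0,0,0],"rot":[0,0,0]}]'|egrep 'eef_pos|force|gap'
python3 -m inch '[{"grip":-1,"translation":[0,0,0],"rot":[0,0,0]},{"grip":-1,"translation":[30,0,0],"rot":[0,0,0]},{"grip":-1,"translation":[30,0,0],"rot":[0,0,0]},{"grip":-1,"translation":[0,0,0],"rot":[0,0,0]}]'|egrep 'eef_pos|force|gap'
python3 - <<'E'
from h import *
m=ctrl.camera_model('wrist');im=ctrl.camera('wrist');to((605,75.5,-5))
cv2.imwrite('pics/w15.png',im[:,:,::-1]);g=cv2.cvtColor(im,cv2.COLOR_RGB2HSV)
mt=ctrl.camera_model('top');t=ctrl.camera('top');ht=cv2.cvtColor(t,cv2.COLOR_RGB2HSV)
w=(ht[...,0]<13)&(ht[...,1]>120)&(ht[...,2]>80); w[:150]=0
for c,a,k in blobs(w,8):
    P=np.array([onz(mt,u,v,36)-O for v,u in np.argwhere(k)]);print('top orange',a,'x',(P@PX).min().round(1),(P@PX).max().round(1),'y',(P@PY).mean().round(1))
E
```

```text
eef_pos: [636.3, 76.6, 54.4]
contact_force: [-0.6, -1.0, -0.3]
finger_gap: 0.4
eef_pos: [628.0, 76.1, -10.0]
contact_force: [-0.3, -0.8, 1.2]
finger_gap: -0.1
gap -0.4 t 47.6 yaw z -88.5 F [ 0.5  0.8 -0.5] tcp [630.   76.   -7.8]
[605.   75.5  -5. ] -> [ -2.7 -25.   -0.1]
```

```bash
python3 -m inch '[{"grip":-1,"translation":[0,-8,0],"rot":[0,0,0]},{"grip":-1,"translation":[0,-8,0],"rot":[0,0,0]},{"grip":-1,"translation":[0,-4,0],"rot":[0,0,0]},{"grip":-1,"translation":[0,0,0],"rot":[0,0,0]}]'|egrep 'eef_pos|force'
python3 -m inch '[{"grip":-1,"translation":[0,-4,0],"rot":[0,0,0]},{"grip":-1,"translation":[0,-3,0],"rot":[0,0,0]},{"grip":-1,"translation":[0,0,0],"rot":[0,0,0]}]'|egrep 'eef_pos|force'
python3 -m inch '[{"grip":-1,"translation":[0,-3,0],"rot":[0,0,0]},{"grip":-1,"translation":[0,0,0],"rot":[0,0,0]}]'|egrep 'eef_pos|force'
python3 -m inch '[{"grip":-1,"translation":[0,-3,0],"rot":[0,0,0]},{"grip":-1,"translation":[0,0,0],"rot":[0,0,0]}]'|egrep 'eef_pos|force'
```

```text
eef_pos: [612.6, 75.9, -5.2]
contact_force: [0.9, 0.4, -0.6]
eef_pos: [605.8, 75.6, -5.9]
contact_force: [0.8, 0.3, -0.1]
eef_pos: [602.9, 75.5, -6.0]
contact_force: [0.0, -0.1, -0.0]
eef_pos: [600.4, 75.7, -5.8]
contact_force: [1.3, 0.2, -0.9]
```

```bash
python3 -m inch '[{"grip":-1,"translation":[0,-3,0],"rot":[0,0,0]},{"grip":-1,"translation":[0,0,0],"rot":[0,0,0]}]'|egrep 'eef_pos|force'
python3 -m inch '[{"grip":-1,"translation":[0,-3,0],"rot":[0,0,0]},{"grip":-1,"translation":[0,0,0],"rot":[0,0,0]}]'|egrep 'eef_pos|force'
python3 -m inch '[{"grip":-1,"translation":[0,-3,0],"rot":[0,0,0]},{"grip":-1,"translation":[0,0,0],"rot":[0,0,0]}]'|egrep 'eef_pos|force'
```

```text
eef_pos: [598.0, 76.0, -5.6]
contact_force: [2.4, 2.3, 0.3]
eef_pos: [596.0, 76.3, -5.2]
contact_force: [4.7, 3.1, -0.2]
eef_pos: [595.5, 76.5, -4.7]
contact_force: [10.5, 2.8, -4.1]
```

```bash
python3 -m inch '[{"grip":-1,"translation":[0,-2,0],"rot":[0,0,0]},{"grip":-1,"translation":[0,0,0],"rot":[0,0,0]}]'|egrep 'eef_pos|force'
python3 -m inch '[{"grip":-1,"translation":[0,-2,0],"rot":[0,0,0]},{"grip":-1,"translation":[0,0,0],"rot":[0,0,0]}]'|egrep 'eef_pos|force'
python3 -m inch '[{"grip":-1,"translation":[0,-2,0],"rot":[0,0,0]},{"grip":-1,"translation":[0,0,0],"rot":[0,0,0]}]'|egrep 'eef_pos|force'
```

```text
eef_pos: [595.4, 76.5, -4.3]
contact_force: [14.3, 3.4, -5.8]
eef_pos: [595.4, 76.5, -4.0]
contact_force: [17.2, 3.0, -9.0]
eef_pos: [595.4, 76.4, -3.5]
contact_force: [23.2, 2.2, -11.8]
```

It stalls at x = 595.4 with the force rising to 23 N, so the wedge is home. I back off, clear the scene and check it numerically.

```bash
python3 -m inch '[{"grip":-1,"translation":[0,6,0],"rot":[0,0,0]},{"grip":-1,"translation":[0,15,0],"rot":[0,0,0]},{"grip":-1,"translation":[0,20,0],"rot":[0,0,0]},{"grip":-1,"translation":[-40,0,0],"rot":[0,0,0]},{"grip":-1,"translation":[-40,0,0],"rot":[0,0,0]},{"grip":-1,"translation":[-30,0,0],"rot":[0,0,0]},{"grip":-1,"translation":[0,0,40],"rot":[0,0,0]},{"grip":-1,"translation":[0,0,40],"rot":[0,0,0]}]'|egrep 'eef_pos|force'
python3 -m inch '[{"grip":-1,"translation":[0,0,45],"rot":[0,0,0]},{"grip":-1,"translation":[0,0,45],"rot":[0,0,0]},{"grip":-1,"translation":[0,0,45],"rot":[0,0,0]},{"grip":-1,"translation":[0,0,45],"rot":[0,0,0]},{"grip":-1,"translation":[0,0,45],"rot":[0,0,0]},{"grip":-1,"translation":[0,0,0],"rot":[0,0,0]}]'|egrep 'eef_pos|force'
python3 - <<'E'
from h import *
mt=ctrl.camera_model('top');ms=ctrl.camera_model('side')
t=ctrl.camera('top')[:,:,::-1].copy();s=ctrl.camera('side')[:,:,::-1].copy();cv2.imwrite('pics/t16.png',t);cv2.imwrite('pics/s16.png',s)
t0=cv2.imread('pics/top0_raw.png');hsv=lambda i:cv2.cvtColor(i,cv2.COLOR_BGR2HSV)
h=hsv(t);h0=hsv(t0)
# profile along the slot axis, deck/wedge top, hue & value, empty vs now
for x in range(-20,141,8):
    p=np.round(proj(mt,(*(O+x*PX+20*PY),36))).astype(int);print(x,p,h0[p[1],p[0]],h[p[1],p[0]])
w=(h[...,0]<14)&(h[...,1]>110)&(h[...,2]>70);w[:120]=0
for c,a,k in blobs(w,5):
    P=np.array([onz(mt,u,v,36)-O for v,u in np.argwhere(k)]);print('orange',c,a,'x',(P@PX).min().round(1),(P@PX).max().round(1),'y',(P@PY).min().round(1),(P@PY).max().round(1),(P@PY).mean().round(1))
hs=hsv(s);w=(hs[...,0]<14)&(hs[...,1]>110)&(hs[...,2]>60);w[:140]=0;w[:,330:]=0
for c,a,k in blobs(w,5):
    P=np.array([onz(ms,u,v,36)-O for v,u in np.argwhere(k)]);print('side orange',c,a,'x',(P@PX).min().round(1),(P@PX).max().round(1),'y',(P@PY).min().round(1),(P@PY).max().round(1))
E
```

```text
eef_pos: [628.3, -3.3, 105.0]
contact_force: [0.7, -1.1, -0.6]
eef_pos: [631.0, -238.8, 104.3]
contact_force: [-0.1, -0.3, 0.1]
-20 [250 231] [ 24  67 254] [ 22  80 252]
-12 [250 228] [ 23  72 253] [ 23  74 253]
-4 [250 225] [ 23  77 253] [ 22  86 251]
4 [250 222] [ 22  81 251] [ 13 139 236]
12 [250 219] [ 24  70 254] [ 15 133 245]
20 [250 216] [ 24  65 254] [ 15 128 248]
28 [250 214] [ 26  42 254] [ 14 141 237]
36 [250 211] [ 26  55 254] [ 15 134 246]
44 [250 208] [ 22  86 250] [ 19 118 254]
52 [250 205] [ 18 101 240] [ 16 127 247]
60 [250 202] [ 18 105 235] [ 15 132 244]
68 [250 199] [ 18 102 239] [ 17 126 249]
76 [250 197] [ 18 101 239] [ 18 118 253]
84 [250 194] [ 20  95 247] [ 17 121 250]
92 [250 191] [ 22  82 251] [ 17 123 251]
100 [250 188] [ 22  81 251] [ 15 126 246]
108 [250 185] [ 22  80 251] [ 13 141 233]
116 [250 183] [ 22  82 251] [ 13 139 236]
124 [250 180] [ 13 115  60] [13 68 45]
132 [250 177] [30 43 18] [150  17  15]
140 [250 174] [30 13 20] [173  54  19]
orange [305.6 134.6] 129 x 234.4 272.6 y -155.9 -123.9 -140.0
orange [246.2 184. ] 5 x 106.2 117.6 y 28.6 31.4 30.8
orange [253.9 184.6] 7 x 103.1 114.5 y 5.9 11.6 9.2
orange [252.6 207.8] 52 x 1.4 97.4 y 8.9 20.8 13.2
orange [248.4 214.2] 5 x 23.9 29.6 y 23.4 26.3 25.1
side orange [  8.6 168.7] 1178 x -783.3 -674.7 y 28.8 614.7
side orange [295.6 144.2] 61 x 308.6 344.0 y 173.4 275.1
side orange [246.2 186. ] 200 x -2.8 121.5 y -25.9 34.2
side orange [319.1 204.9] 132 x 221.7 274.3 y -202.2 -128.5
```

Run:
```python
from h import *
mt=ctrl.camera_model('top');t=cv2.imread('pics/t16.png');t0=cv2.imread('pics/top0_raw.png');t1=cv2.imread('pics/t11_raw.png')
d=(t.astype(float)-t0)[...,0]  # blue falls where the wedge lies
def samp(im,p): return cv2.getRectSubPix(im.astype(np.float32),(1,1),tuple(map(float,p)))[0,0]
print('long', [(x,round(float(samp(d,proj(mt,(*(O+x*PX+20*PY),36)))))) for x in (-10,-6,-2,0,2,4,6,110,114,116,118,120,122,124,128)])
b=t[...,0]
for x in(10,25,40,104,112):
    r=[(y,round(float(samp(d,proj(mt,(*(O+x*PX+y*PY),36)))))) for y in range(-2,43,3)];print(x,r)
h=lambda i:cv2.cvtColor(i,cv2.COLOR_BGR2HSV)
for n,i in(('t11',t1),('t16',t)):
    g=h(i);k=((g[...,2]>205)&(g[...,1]<40));k[:200]=0;k[:,:190]=0;k[:,250:]=0;k[245:]=0
    print(n,[(c.tolist(),int(a)) for c,a,_ in blobs(k,8)])
e=np.abs(t.astype(int)-t1).max(2)>60
for c,a,k in blobs(e,12): print('changed',c,a)
```

```text
long [(-10, 1), (-6, -3), (-2, -54), (0, -60), (2, -52), (4, -64), (6, -73), (110, -68), (114, -64), (116, -61), (118, -58), (120, -55), (122, -23), (124, 0), (128, 0)]
10 [(-2, -9), (1, -14), (4, -12), (7, -14), (10, -57), (13, -110), (16, -98), (19, -81), (22, -79), (25, -78), (28, -49), (31, -15), (34, -35), (37, -89), (40, -61)]
25 [(-2, -17), (1, -15), (4, -13), (7, -13), (10, -58), (13, -115), (16, -109), (19, -94), (22, -103), (25, -117), (28, -77), (31, -19), (34, -37), (37, -103), (40, -74)]
40 [(-2, 13), (1, 11), (4, 12), (7, 5), (10, -47), (13, -87), (16, -82), (19, -77), (22, -70), (25, -77), (28, -71), (31, -33), (34, -40), (37, -93), (40, -52)]
104 [(-2, 7), (1, -1), (4, -47), (7, -96), (10, -97), (13, -74), (16, -48), (19, -49), (22, -54), (25, -53), (28, -35), (31, -19), (34, -14), (37, 4), (40, 0)]
112 [(-2, 10), (1, 1), (4, -53), (7, -95), (10, -91), (13, -83), (16, -63), (19, -64), (22, -67), (25, -63), (28, -60), (31, -69), (34, -37), (37, 3), (40, 5)]
t11 [([200.5, 216.6], 71), ([231.9, 217.8], 73), ([200.4, 233.6], 79), ([234.1, 233.1], 77)]
t16 [([191.6, 207.7], 14), ([224.5, 208.0], 14), ([204.5, 215.4], 103), ([232.1, 217.9], 84), ([190.3, 224.6], 26), ([200.4, 233.5], 84), ([234.2, 233.0], 89)]
changed [390.5 163.6] 6270
changed [306.  132.2] 20
changed [356.7 152.4] 51
changed [302.1 291.3] 17778
changed [251.2 200.8] 205
changed [135.6 207.2] 388
changed [208.7 213.3] 63
changed [201.1 214.5] 13
changed [344.4 219.4] 17
changed [365.1 221.9] 25
changed [383.3 232.4] 20
changed [392.  247.6] 17
changed [260.7 377.7] 190
changed [169.4 382.4] 37
```

The wedge is straight, spanning x ≈ -2 to 121 with its axis at y ≈ 19. But the front +x bottle's blob shifted and grew, from (200.5,216.6) to (204.5,215.4), so I check its attitude from both cameras.

Run:
```python
from h import *
g=lambda f:cv2.cvtColor(cv2.imread(f),cv2.COLOR_BGR2GRAY)
a,b=g('pics/t11_raw.png'),g('pics/t16.png')
for n,i in(('t11',a),('t16',b)):
    print(n)
    for v in range(206,226): print(v,' '.join('%3d'%x for x in i[v,190:220]))
ms=ctrl.camera_model('side')
for nm,x,y in(('front+x',23,157),('front-x',-23,157),('tail+x',23,65),('tail-x',-23,65)):
    print(nm,[proj(ms,(*(O+x*PX+y*PY),z)).round().tolist() for z in(15,47,77)],[proj(ctrl.camera_model('top'),(*(O+x*PX+y*PY),z)).round(1).tolist() for z in(15,47,77)])
s=g('pics/s16.png');p=proj(ms,(*(O+23*PX+157*PY),62)).astype(int);print(p)
for v in range(p[1]-16,p[1]+16): print(v,' '.join('%3d'%x for x in s[v,p[0]-18:p[0]+16]))
```

```text
t11
206 240 247 227 128 130 143 137 135 131 137 151 157 152 151 151 148 148 149 148 146 146 142 143 144 144 145 145 143 142 142
207 238 247 225 123 115 128 130 129 131 129 145 157 157 158 152 151 149 160 163 163 164 166 167 164 165 164 162 163 166 166
208 239 245 237 193 183 186 188 186 186 189 193 166 130 129 130 129 162 191 191 190 189 192 190 190 190 189 193 189 189 191
209 239 246 238 191 162 153 142 142 143 127 110  91  76  77  77  74  90 125 148 166 156 138 139 141 138 138 138 137 137 137
210 239 246 232 148 106  76 106 128 111  81  79  86  95  98  94  97  96  99 113 163 150  83 124 151 149 149 157 161 164 164
211 238 246 236 158  92  64 121 154 122  89 118 137 132 112  99 101 103 100 111 168 152  72 125 155 152 152 159 171 171 168
212 238 246 237 163  97  66 123 158 155 177 203 208 215 202 161 108  86  88  97 160 153  74 124 157 155 153 161 168 171 171
213 238 246 237 163  99  63 128 200 238 251 254 235 194 212 213 173  98  79  91 162 152  70 121 155 153 149 161 168 167 167
214 237 246 237 161  99  80 169 249 255 255 255 255 246 195 218 206 149  83  92 150 149  79 135 171 171 
[... 8079 characters left out ...]

170 158 133 142 148 142 137 134 134 170 205 240 249 236 185 172 152 125 136 130 110 143 187 176 153 145 119  90 134 132 108 150 130  72  48
171 139 146 148 145 141 137 136 134 176 237 244 243 239 167 129 121 108 109 109 107 144 188 179 155 147 118  90 115 163 136 126 160 132  70
172 173 149 126 118 123 113  96  88 133 204 203 176 150 115 136 136 116 110 110 107 143 187 178 157 147 118  96 117 143 145 117 153 157 100
173 192 160 133 104  94  96  95  93 136 187 178 155 146 113 126 144 122 109 108 108 142 187 176 155 147 119  94 115 124 161 134 187 234 194
174 197 156 129 105  94  97  96  94 134 188 181 156 147 117 118 143 126 109 107 121 154 189 175 154 168 160 159 140 126 140 144 112 214 192
```

The numbers show the front +x bottle tipped over: its cap lies over the divider towards -y. The wedge tip must have clipped it in transit at z ≈ 75. It has to be stood up again, so I locate the cap first.

Run:
```python
from h import *
mt,ms=ctrl.camera_model('top'),ctrl.camera_model('side')
f=lambda u,v,z:(lambda w:np.array((w@PX,w@PY)).round(1))(onz(mt,u,v,z)-O)
print('cap end',f(213.3,213.2,51),'cap neck',f(204.5,215,40),'body far end mid',f(195,216.5,25))
b=cv2.cvtColor(cv2.imread('pics/t16.png'),cv2.COLOR_BGR2GRAY)
P,e=tri(mt,(213,213.3),ms,(228,162));w=P[:2]-O;print('tri end',w@PX,w@PY,P[2],e)
P,e=tri(mt,(209,214.3),ms,(228,162));w=P[:2]-O;print('tri mid',w@PX,w@PY,P[2],e)
# slot lines: divider between mid and front rows at plinth y=134
print('divider px',proj(mt,(*(O+23*PX+134*PY),34)),proj(ms,(*(O+23*PX+134*PY),34)))
s=cv2.cvtColor(cv2.imread('pics/s16.png'),cv2.COLOR_BGR2GRAY)
print(ctrl.get_obs()['qpos'].round(2));to((500,-100,120))
```

```text
cap end [ 28.7 122. ] cap neck [ 24.8 147.8] body far end mid [ 22.1 176.5]
tri end 27.361442328381276 120.89187281578081 68.93924713636471 1.0709654190886206
tri mid 27.495183704083182 132.21015361244883 62.422346936535746 5.537797837666181
divider px [209.66994775 215.78582695] [226.20116671 169.03924693]
[-0.02  0.6   0.4   1.66 -0.28  0.94 -1.06]
gap 0.1 t 51.5 yaw z -88.7 F [ 0.3  1.  -0.9] tcp [ 632.7 -230.7  103.6]
[ 500. -100.  120.] -> [ -16.2 -129.7 -133.7]
```

Geometry fits: a cap end at plinth (28.5,121.5), z ≈ 65, with the bottle leaning 53° towards -y, the shoulder on the divider and the base on the end wall. Plan: grip the cap with jaws along x and the tool tilted +25°, lift, turn by -53° about the jaw axis, and set the bottle down upright.

```bash
python3 -m inch '[{"grip":-0.3,"translation":[-40,0,0],"rot":[-0.1428,0,0]},{"grip":-0.3,"translation":[-30,0,0],"rot":[-0.1428,0,0]},{"grip":-0.3,"translation":[0,0,0],"rot":[-0.1428,0,0]},{"grip":-0.3,"translation":[0,0,0],"rot":[-0.1428,0,0]},{"grip":-0.3,"translation":[0,0,0],"rot":[-0.1428,0,0]},{"grip":-0.3,"translation":[0,0,0],"rot":[-0.1428,0,0]},{"grip":-0.3,"translation":[0,0,0],"rot":[-0.1428,0,0]},{"grip":-0.3,"translation":[0,0,0],"rot":[-0.1428,0,0]}]'|egrep 'eef_pos|gap'
python3 -m inch '[{"grip":-0.3,"translation":[0,0,0],"rot":[-0.1428,0,0]},{"grip":-0.3,"translation":[0,0,0],"rot":[-0.1428,0,0]},{"grip":-0.3,"translation":[0,0,0],"rot":[-0.1428,0,0]},{"grip":-0.3,"translation":[0,0,0],"rot":[0,0,0.1453]},{"grip":-0.3,"translation":[0,0,0],"rot":[0,0,0.1453]},{"grip":-0.3,"translation":[0,0,0],"rot":[0,0,0.1453]},{"grip":-0.3,"translation":[0,0,0],"rot":[0,0,0]}]'
cat >> h.py <<'E'
def tcp_for(g,deg,L=37.):
    "world TCP for grip point g (plinth x,y, world z) with tool tilted deg about plinth x"
    a=np.radians(deg);w=O+g[0]*PX+(g[1]+L*np.sin(a))*PY;return (*w,g[2]-L*np.cos(a))
E
python3 - <<'E'
from h import *
T=np.array(tcp_for((27.6,130.3,58.4),25));d=np.array((*(np.sin(np.radians(25))*PY),-np.cos(np.radians(25))))
to(T-d*110,T-d*25,T)
E
```

```text
eef_pos: [634.1, -226.2, 173.7]
finger_gap: 29.6
clock: 52.95
eef_pos: [631.4, -233.9, 170.6]
ee_rot: [[-0.014, -0.015, 1.0], [0.424, 0.905, 0.019], [-0.905, 0.424, -0.006]]
contact_force: [-0.6, -0.3, 0.1]
finger_gap: 29.6
gap 29.6 t 53.0 yaw z 1.1 F [-0.6 -0.3  0.1] tcp [ 631.4 -233.9  170.6]
[488.78727432 152.13727202 124.56046845] -> [ 207.5  332.1 -134.9]
[487.84693153 188.04751451  47.52430656] -> [85.  -0.2  0.2]
[487.57036012 198.60935054  24.86661188] -> [25.  -0.1  0.1]
```

```bash
python3 -m inch '[{"grip":-0.3,"translation":[23,36.9,-15],"rot":[0,0,0]},{"grip":-0.3,"translation":[23,36.9,-15],"rot":[0,0,0]},{"grip":-0.3,"translation":[23,36.9,-15],"rot":[0,0,0]},{"grip":-0.3,"translation":[23,36.9,-15],"rot":[0,0,0]},{"grip":-0.3,"translation":[23,36.9,-15],"rot":[0,0,0]},{"grip":-0.3,"translation":[23,36.9,-15],"rot":[0,0,0]},{"grip":-0.3,"translation":[23,36.9,-15],"rot":[0,0,0]},{"grip":-0.3,"translation":[23,36.9,-15],"rot":[0,0,0]}]'|egrep 'eef_pos|gap'
python3 -m inch '[{"grip":-0.3,"translation":[23,36.9,-15],"rot":[0,0,0]},{"grip":-0.3,"translation":[0,0,0],"rot":[0,0,0]},{"grip":-0.3,"translation":[0,0,0],"rot":[0,0,0]}]'|egrep 'eef_pos|gap'
python3 - <<'E'
from h import *
T=np.array(tcp_for((27.6,130.3,58.4),25));d=np.array((*(np.sin(np.radians(25))*PY),-np.cos(np.radians(25))))
m=ctrl.camera_model('wrist');im=ctrl.camera('wrist');to(T-d*110,T-d*25,T);cv2.imwrite('pics/w17.png',im[:,:,::-1])
W=lambda x,y,z:(*(O+x*PX+y*PY),z)
for n,q in(('end',W(28.5,121.5,65)),('G',W(27.6,130.3,58.4)),('neck',W(25.5,145.5,47)),('front-x cap',W(-23,157,77)),('tail+x cap',W(23,65,77)),('divider',W(23,134,34))): print(n,proj(m,q).round())
g=cv2.cvtColor(im,cv2.COLOR_RGB2GRAY);p=proj(m,W(27.6,130.3,58.4)).astype(int)
for v in range(p[1]-60,p[1]+60,4): print(v,' '.join('%3d'%x for x in g[v,p[0]-72:p[0]+72:4]))
E
```

```text
eef_pos: [503.0, 116.6, 131.9]
finger_gap: 30.0
eef_pos: [487.2, 158.4, 126.7]
finger_gap: 29.9
gap 29.8 t 54.1 yaw z 1.7 F [ 0.4 -0.2 -0.5] tcp [488.4 156.8 126.8]
[488.78727432 152.13727202 124.56046845] -> [ 0.1 -5.2  0.2]
[487.84693153 188.04751451  47.52430656] -> [85.   0.1  0.1]
[487.57036012 198.60935054  24.86661188] -> [25.  0.  0.]
end [257. 210.]
G [256. 201.]
neck [254. 186.]
front-x cap [196. 166.]
tail+x cap [250. 280.]
divider [251. 200.]
140   5   3   1   1   6   9   8   1   1   3   5   4  10   4   6   7   1   4  15  20  15  10  15  15  16  15  15  16  16  18  22  20  18  21  21  21
144 237 236 243 244 245 240 236 236 235 244 244 244 243 243 243 244 244 244 244 244 244 244 244 244 244 244 246  18  23  15  14  19  21  19  16  22
148 235 234 238 245 245 245 245 237 244 244 243 244 243 243 243 244 243 243 244 243 243 243 242 243 243 243 244  15  17  21  19  19  12  17  17  16
152 186 185 188 199 202 200 203 200 202 200 197 200 201 201 199 198 197 197 195 197 196 195 241 144 127 137 143  19  19  20  26  18  14  21  19  21
156  70  62 136  68  68  70  80  89  88  90  72 1
[... 3098 characters left out ...]
  82  22  87 120 119 122 148 183 169 168 167 167 183 194 183 165  41 165 181 181  13   9  11  23  23  19  24
244 105 107 109 115  53  52 154 183 183  36  20  85 118 119 117 179 184 169 169 170 170 184 195 184 166  37  32 181 182  65  36  38  21  21  21  22
248 175 176 177  68  49  49 185 183 185  41  25 180 180 180 180 179 179 195 205 204 207 201 197 183 165  41  40 182 182 190  37  35  42  23  21  18
252 103 102 106  64  66  61 183 182 182  32  28  96 105 118 179 202 136 111 127 107 103 104 200 184 169  39  41 182 180 181  41  45  47  23  24  22
256 105 104  84  70  72 160 181 180  69  29  29  92 201 227 226 226 226 221 121 108 104 101 195 185 167  43  39 156 179 180  69  45  48  21  23  21
```

Wrist image numbers: the cap end face is centred at about (257,208) against the predicted (257,210), so the pose is confirmed. I approach.

```bash
python3 -m inch '[{"grip":-0.3,"translation":[30,-5,0],"rot":[0,0,0]},{"grip":-0.3,"translation":[30,0,0],"rot":[0,0,0]},{"grip":-0.3,"translation":[20,0,0],"rot":[0,0,0]},{"grip":-0.3,"translation":[0,0,0],"rot":[0,0,0]},{"grip":-0.3,"translation":[0,0,0],"rot":[0,0,0]}]'|egrep 'eef_pos|force'
python3 - <<'E'
from h import *
T=np.array(tcp_for((27.6,130.3,58.4),25))
m=ctrl.camera_model('wrist');im=ctrl.camera('wrist');to(T);ctrl.camera('wrist');to(T)
W=lambda x,y,z:(*(O+x*PX+y*PY),z)
print('end',proj(m,W(28.5,121.5,65)).round(),'px/mm',(proj(m,W(28.5,131.5,65))-proj(m,W(28.5,121.5,65)))/10)
g=cv2.cvtColor(im,cv2.COLOR_RGB2GRAY);p=proj(m,W(28.5,121.5,65)).astype(int)
for v in range(p[1]-60,min(383,p[1]+40),5): print(v,' '.join('%3d'%x for x in g[v,p[0]-75:p[0]+75:5]))
E
```

```text
eef_pos: [488.8, 184.3, 52.2]
contact_force: [0.9, -0.1, 0.3]
gap 29.9 t 54.6 yaw z 1.4 F [-0.7 -0.6 -0.7] tcp [489.4 184.2  52.7]
[487.57036012 198.60935054  24.86661188] -> [31.3  1.3 -1.5]
gap 29.9 t 54.7 yaw z 1.4 F [ 0.6 -0.3 -0.1] tcp [489.6 184.3  53. ]
[487.57036012 198.60935054  24.86661188] -> [31.6  1.2 -1.7]
end [255. 242.] px/mm [-0.00305372 -1.70271922]
181 127 231 227 164 124 107 149 168 106 107 195 211 234 229 226 185 174 154 136 157 209 150  87 244  31  16  22  16  16  20
186 122 227 228 219 122 103 101 193 106 105 200 212 231 233 209 194 180 157 138  81 210 159  87 244  66  16  10  20  12  23
191 125 230 229 204 123 119 121 132 146 122 209 215 216 204 197 198 199 203 146  82 138 174  89 244  62  12  18  16  19  14
196 178 231 228 137 128 121 121 118 142 142 209 207 198 196 204 204 195 191 193  85 142 172  89 244  67  17  16  16  15  18
201 230 231 223 133 127 123 120 117 121 123 209 198 195 255 252 242 199 192 188 103 138 175  94 244 100  19  18  14  14  24
206 230 193 134 133 112 106 116 107 126 125 209 196 211 253 252 243 200 190 187 101 141 174  92 225 102  21  1
[... 1049 characters left out ...]
 144 145 212 197 196 198 177 192 193 123 145  42  42 189 193  41  53  23  12  17
256 126 204 198  72  77 167 187 194  41  29 140 146 212 197 197 198 177 192 191 126 145  44  42 190 191  74  48  73  11   7
261 122 194 206  52  52 192 189 151  29  29 127 129 194 178 177 175 177 192 189 128 147  43  43 184 190 197  39  53  17  14
266 121 192  53  53  49 205 199  52  25  28 124 128 192 178 178 178 177 191 192 129 147  42  44 101 200 192  42  44  53  12
271 125  50  54  54  50  53 125  64  27  26 128 126 186 177 178 179 176 176 192 128 146  42  44 102  75  51  52  54  53  52
276  54  50  69  57  50  56  50  37  28  24 125 128 123 194 178 177 178 179 193 130 146  38  44  50  48  51  59  65  45  53
```

```bash
python3 -m inch '[{"grip":-0.3,"translation":[15,1,0],"rot":[0,0,0]},{"grip":-0.3,"translation":[10,0,0],"rot":[0,0,0]},{"grip":-0.3,"translation":[5,0,0],"rot":[0,0,0]},{"grip":-0.3,"translation":[0,0,0],"rot":[0,0,0]}]'|egrep 'eef_pos|force'
python3 -m inch '[{"grip":-1,"translation":[0,0,0],"rot":[0,0,0]},{"grip":-1,"translation":[0,0,0],"rot":[0,0,0]},{"grip":-1,"translation":[0,0,0],"rot":[0,0,0]},{"grip":-1,"translation":[0,0,0],"rot":[0,0,0]}]' 30
```

```text
eef_pos: [487.7, 198.8, 25.1]
contact_force: [-0.0, -0.4, -0.7]
clock: 55.5
eef_pos: [488.1, 198.6, 25.5]
ee_rot: [[-0.011, -0.024, 1.0], [0.422, 0.906, 0.026], [-0.907, 0.422, 0.0]]
contact_force: [0.7, -0.8, 1.5]
finger_gap: 14.4
```

Cap gripped (gap 14.4). I lift and turn it upright.

```bash
python3 -m inch '[{"grip":-1,"translation":[-9,4.2,0],"rot":[0,0,0]},{"grip":-1,"translation":[-18,8.4,0],"rot":[0,0,0]},{"grip":-1,"translation":[-23,10.5,0],"rot":[0,0,0]},{"grip":-1,"translation":[-23,10.5,0],"rot":[0,0,0]},{"grip":-1,"translation":[0,0,0],"rot":[0,0,0]}]'|egrep 'eef_pos|force|gap'
python3 -m inch '[{"grip":-1,"translation":[0,0,0],"rot":[0,0,-0.132]},{"grip":-1,"translation":[0,0,0],"rot":[0,0,-0.132]},{"grip":-1,"translation":[0,0,0],"rot":[0,0,-0.132]},{"grip":-1,"translation":[0,0,0],"rot":[0,0,-0.132]},{"grip":-1,"translation":[0,0,0],"rot":[0,0,-0.132]},{"grip":-1,"translation":[0,0,0],"rot":[0,0,-0.132]},{"grip":-1,"translation":[0,0,0],"rot":[0,0,-0.132]},{"grip":-1,"translation":[0,0,0],"rot":[0,0,0]}]'|egrep 'eef_pos|gap|rot'
python3 - <<'E'
from h import *
s=ctrl.camera('side')[:,:,::-1].copy();cv2.imwrite('pics/s18.png',s)
o=ctrl.get_obs();R=np.array(o['ee_rot']);G=np.array(o['eef_pos'])-37*R[:,0];w=G[:2]-O;print('G plinth',w@PX,w@PY,G[2],'tilt',np.degrees(np.arctan2(R[1,0],-R[2,0])))
ms=ctrl.camera_model('side');q=lambda p:proj(ms,p).round(1)
print('G',q(G),'upright base',q(G-(0,0,51)),'leaning base', q(G+(0,25,-45)))
h=cv2.cvtColor(s,cv2.COLOR_BGR2HSV);p=q(G).astype(int)
g=cv2.cvtColor(s,cv2.COLOR_BGR2GRAY)
for v in range(p[1]-8,p[1]+34): print(v,' '.join('%3d'%x for x in g[v,p[0]-18:p[0]+18]))
E
```

```text
eef_pos: [490.5, 199.0, 109.5]
contact_force: [-0.1, 0.1, -1.1]
finger_gap: 14.6
eef_pos: [485.9, 203.9, 103.3]
ee_rot: [[0.014, -0.033, 0.999], [-0.469, 0.882, 0.036], [-0.883, -0.469, -0.003]]
finger_gap: 14.7
G plinth 26.646135552754675 166.05055951711265 136.6342125477713 tilt -27.8885434676992
G [223.8 138.9] upright base [224.5 151.8] leaning base [223.  147.1]
130 178 177 184 186 187 185 142  87  62  57  66  66  66  71  74  65  50  45  46  48  83 123  99  69  60  50  49  49  49  50  49  50  52  49  49  48
131  96  77  62  54  47  43  47  50  52  53  51  58  64  61 110 126  84  49  49  50  58 159 148  91  57  51  53  52  49  48  49  49  49  49  49  51
132  50  51  50  50  51  52  51  53  54  53  52  53  65  69 138 197 135  52  51  53  51 148 148  96  61  54  49  51  50  48  48  50  50  48  49  48
133  54  53  55  56  53  57  54  54  52  55  52  51  61  67 110 169 121  50  49  50  51 143 172 114  58  51  49  48  51  49  48  49  47  48  47  47
134  54  54  54  54  52  52  53  53  53  53  50  50  63  68  91 181 146  65  49  46  44 113 187 133  56  50  50  47  49  50  47  48  51  4
[... 4785 characters left out ...]
 154 139 112 118 121 113 111 111 111 111 110 108 100 169 224 230 195 141 159 132 186 234 180  68  46  49  50
168 174 145 136 146 147 143 139 135 139 142 133 109 114 105 107 113 109 109 111 109 106 162 241 249 248 253 198 142 144 111 216 195 100  48  46  51
169 180 136 137 150 152 147 142 143 142 140 133 121 126 108 111 112 107 147 165 164 162 170 221 232 228 193 138 115 148 125 186 234 194  91  42  49
170 192 172 142 142 150 144 138 135 136 173 210 245 252 242 191 159 148 128 136 129 108 143 191 192 180 176 131 110 136 139 109 216 195  98  45  47
171 191 146 158 152 145 143 142 146 144 184 242 247 246 246 180 129 122 109 111 110 107 147 193 194 182 180 132 110 123 153 126 185 234 195  91  43
```

The side image numbers show the bottle hanging upright (cap rows 136–143, body 143–153). I set it down in the front +x slot.

Run:
```python
from h import *
a=-27.9
to(tcp_for((23.3,157,136),a),tcp_for((23.3,157,90),a),tcp_for((23.3,157,67.5),a),tcp_for((23.3,157,66),a))
```

```text
gap 14.7 t 56.9 yaw z 1.8 F [ 0.4  0.  -0.1] tcp [486.6 201.4 103.9]
[483.43544685 192.24865266 103.30067169] -> [ 4.8 -7.7 -3.4]
[483.43544685 192.24865266  57.30067169] -> [40.7 21.5  0.1]
[483.43544685 192.24865266  34.80067169] -> [19.9 10.5  0.1]
[483.43544685 192.24865266  33.30067169] -> [1.3 0.7 0. ]
```

```bash
python3 -m inch '[{"grip":-1,"translation":[4.8,-8,-3.4],"rot":[0,0,0]},{"grip":-1,"translation":[13.6,7.2,0],"rot":[0,0,0]},{"grip":-1,"translation":[13.6,7.2,0],"rot":[0,0,0]},{"grip":-1,"translation":[13.5,7.1,0],"rot":[0,0,0]},{"grip":-1,"translation":[0,0,0],"rot":[0,0,0]},{"grip":-1,"translation":[0,0,0],"rot":[0,0,0]}]'|egrep 'eef_pos|force|gap'
python3 -c "
from h import *
a=-27.9
to(tcp_for((23.3,157,67.5),a))"
python3 -m inch '[{"grip":-1,"translation":[8,4.2,0],"rot":[0,0,0]},{"grip":-1,"translation":[8,4.2,0],"rot":[0,0,0]},{"grip":-1,"translation":[0,0,0],"rot":[0,0,0]}]'|egrep 'eef_pos|force|gap'
python3 -c "
from h import *
a=-27.9
to(tcp_for((23.3,157,67.5),a))"
```

```text
eef_pos: [484.5, 188.5, 58.5]
contact_force: [-0.5, 0.1, -1.2]
finger_gap: 14.6
gap 14.6 t 57.5 yaw z 1.5 F [-0.5  0.1 -1.2] tcp [484.5 188.5  58.5]
[483.43544685 192.24865266  34.80067169] -> [19.2 14.4 -0.9]
eef_pos: [486.3, 192.7, 42.5]
contact_force: [-2.2, 6.4, 16.7]
finger_gap: 14.9
gap 14.9 t 57.8 yaw z 1.7 F [-2.2  6.4 16.7] tcp [486.3 192.7  42.5]
[483.43544685 192.24865266  34.80067169] -> [ 7.   3.3 -2.9]
```

```bash
python3 -m inch '[{"grip":-1,"translation":[-9,-4.7,0],"rot":[0,0,0]},{"grip":-1,"translation":[-9,-4.7,0],"rot":[0,0,0]},{"grip":-1,"translation":[0,0,0],"rot":[0,0,0]},{"grip":-1,"translation":[0,0,0],"rot":[0,0,0]}]'|egrep 'eef_pos|force|gap'
python3 - <<'E'
from h import *
to(tcp_for((23.3,157,90),-27.9));
s=ctrl.camera('side')[:,:,::-1].copy();t=ctrl.camera('top')[:,:,::-1].copy();cv2.imwrite('pics/s19.png',s);cv2.imwrite('pics/t19.png',t)
to(tcp_for((23.3,157,90),-27.9));
g=cv2.cvtColor(s,cv2.COLOR_BGR2GRAY)
for v in range(142,176): print(v,' '.join('%3d'%x for x in g[v,208:242]))
o=ctrl.get_obs();R=np.array(o['ee_rot']);G=np.array(o['eef_pos'])-37*R[:,0];w=G[:2]-O;print('G',w@PX,w@PY,G[2]);ms=ctrl.camera_model('side');print(proj(ms,G),proj(ms,G-(0,0,51)))
E
```

```text
eef_pos: [484.9, 188.8, 61.4]
contact_force: [-0.1, -0.2, 0.4]
finger_gap: 14.7
gap 14.7 t 58.1 yaw z 1.5 F [-0.1 -0.2  0.4] tcp [484.9 188.8  61.4]
[483.43544685 192.24865266  57.30067169] -> [ 2.   5.  -1.3]
gap 14.6 t 58.2 yaw z 1.5 F [ 0.1 -0.2 -0.2] tcp [484.5 188.7  61. ]
[483.43544685 192.24865266  57.30067169] -> [ 1.6  4.9 -1. ]
142  53  53  51  49  55  63  73  73  72  71  73  71  73  67  52  49  51  50  56  68  73  70  60  51  48  47  49  50  48  48  49  47  48  48
143  53  55  55  54  52  51  51  55  54  64  64  68  71  70  55  48  51  50  55 150 151  96  58  49  52  50  52  51  52  50  51  49  49  51
144  55  53  56  54  52  53  53  53  54  53  65  69  90 143 106  50  48  53  50 148 149  96  59  52  49  51  51  51  50  49  50  48  49  48
145  54  53  54  52  55  54  53  53  54  53  60  65 108 186 144  61  48  49  48 143 172 114  58  52  50  49  51  50  50  50  47  49  49  49
146  55  52  54  53  51  53  52  53  54  51  61  66  89 181 143  66  57  62  52 111 187 135  55  52  51  51  51  48  51  48  50  49  49  48
147  52  53  53  55  54  52  53  53  53  53  55  67  72 175 
[... 3413 characters left out ...]
26 187 227 181  84  43  48
172 142 134 142 129 113 105 143 212 217 204 183 132 137 134 115 110 110 108 142 192 194 181 178 133  95 116 140 138 110 202 182  93  45  46
173 151 120 107 110 109 107 141 193 192 179 179 129 129 140 120 111 110 108 140 192 193 181 179 142 103 116 126 152 125 178 224 182  86  45
174 143 121 109 111 110 108 140 193 193 181 178 138 121 137 122 111 108 122 155 193 191 182 178 159 158 140 127 139 139 111 203 182  88  41
175 164 136 108 110 111 109 123 189 195 182 178 138 122 133 131 111 100 206 229 214 186 179 176 178 218 196 150 127 152 129 180 226 155  42
G 24.302337514226547 153.40254299258254 93.69547511041341
[224.53378579 151.55682341] [225.20058702 164.21398794]
```

```bash
python3 -m inch '[{"grip":-1,"translation":[1,5.5,-1.2],"rot":[0,0,0]},{"grip":-1,"translation":[4,2.1,0],"rot":[0,0,0]},{"grip":-1,"translation":[4,2.1,0],"rot":[0,0,0]},{"grip":-1,"translation":[0,0,0],"rot":[0,0,0]}]'|egrep 'eef_pos|force'
python3 -m inch '[{"grip":-1,"translation":[3.5,1.8,0],"rot":[0,0,0]},{"grip":-1,"translation":[0,0,0],"rot":[0,0,0]}]'|egrep 'eef_pos|force'
python3 -m inch '[{"grip":-1,"translation":[3.5,1.8,0],"rot":[0,0,0]},{"grip":-1,"translation":[0,0,0],"rot":[0,0,0]}]'|egrep 'eef_pos|force'
python3 -m inch '[{"grip":-1,"translation":[2.7,1.4,0],"rot":[0,0,0]},{"grip":-1,"translation":[0,0,0],"rot":[0,0,0]}]'|egrep 'eef_pos|force'
```

```text
eef_pos: [482.9, 193.0, 47.9]
contact_force: [-0.3, -0.6, -0.1]
eef_pos: [483.2, 193.1, 44.4]
contact_force: [0.1, -0.0, 0.1]
eef_pos: [483.8, 194.0, 41.9]
contact_force: [-3.4, 1.2, 9.2]
eef_pos: [483.8, 194.1, 38.0]
contact_force: [1.0, 2.7, 1.3]
```

```bash
python3 -m inch '[{"grip":-1,"translation":[2,1,0],"rot":[0,0,0]},{"grip":-1,"translation":[0,0,0],"rot":[0,0,0]}]'|egrep 'eef_pos|force'
python3 -m inch '[{"grip":-1,"translation":[2,1,0],"rot":[0,0,0]},{"grip":-1,"translation":[0,0,0],"rot":[0,0,0]}]'|egrep 'eef_pos|force|gap'
python3 - <<'E'
from h import *
s=ctrl.camera('side')[:,:,::-1].copy();cv2.imwrite('pics/s20.png',s);g=cv2.cvtColor(s,cv2.COLOR_BGR2GRAY)
for v in range(146,172): print(v,' '.join('%3d'%x for x in g[v,208:240]))
E
```

```text
eef_pos: [483.6, 193.8, 35.3]
contact_force: [0.7, 2.8, -0.3]
eef_pos: [483.5, 193.6, 33.1]
contact_force: [1.1, 2.7, -1.9]
finger_gap: 14.6
146  53  53  61  72  75  74  76  70  62  64  74  76  73  58  51  52  52  58  69  73  72  70  70  61  66  68  58  49  49  48  48  48
147  54  52  54  64  72  73  73  74  72  65  71  74  73  62  51  50  50  52  67  73  72  74  70  63  56  51  48  48  51  47  49  47
148  51  53  51  57  65  67  67  69  71  64  69  74  73  62  53  50  52  52  62  71  69  69  62  53  50  49  48  47  50  48  50  49
149  53  51  53  51  54  58  64  68  70  65  72  70  71  62  50  52  50  50  56  76  72  68  56  50  50  51  48  51  48  48  47  49
150  49  50  50  50  50  51  50  51  52  58  64  68  74  85  63  49  51  48  83 184 150  78  53  50  50  49  47  49  48  48  48  49
151  50  50  49  48  49  49  49  50  48  49  65  66 132 157 103  47  48  48  55 177 162  94  54  48  49  48  50  50  48  49  50  49
152  52  50  49  49  50  49  50  50  50  52  62  65 108 186 133  49  50  48  53 174 160  92  53  50  48  50  48  49  49  50  48  49
153  48  49  50  52  52  50  50  51
[... 1772 characters left out ...]
  95  85 105 106 152 131  74  44  50  47
167 173 192 200 200 199 182 154 139 113 119 122 106  91 143 162 160 156 154 148 195 212 230 184 101 142 131 127 166 134  69  44  48
168 146 146 143 139 135 139 142 132 107 110 104  99  94 143 160 160 156 151 208 244 247 248 254 184 123 140 113 206 168  73  47  48
169 150 152 147 142 142 143 141 135 120 123 106 102  96 138 176 184 181 169 171 222 239 232 194 130 110 150 128 179 226 180  86  42
170 143 149 145 140 134 138 166 207 244 255 246 185 159 141 130 132 124 116 144 191 191 180 177 127 107 136 138 109 202 181  92  43
171 153 146 142 143 142 141 183 242 247 246 247 179 126 118 108 109 109 106 145 193 193 181 178 133  86 113 153 125 179 225 180  86
```

```bash
python3 -m inch '[{"grip":-1,"translation":[1.8,0.9,0],"rot":[0,0,0]},{"grip":-1,"translation":[0,0,0],"rot":[0,0,0]}]'|egrep 'eef_pos|force'
python3 -m inch '[{"grip":-1,"translation":[1.3,0.7,0],"rot":[0,0,0]},{"grip":-1,"translation":[0,0,0],"rot":[0,0,0]}]'|egrep 'eef_pos|force|gap'
python3 -m inch '[{"grip":-1,"translation":[1.3,0.7,0],"rot":[0,0,0]},{"grip":-1,"translation":[0,0,0],"rot":[0,0,0]}]'|egrep 'eef_pos|force|gap'
```

```text
eef_pos: [483.4, 193.2, 31.2]
contact_force: [1.1, 2.7, -1.1]
eef_pos: [483.6, 193.1, 30.3]
contact_force: [-1.6, 3.4, 4.2]
finger_gap: 14.7
eef_pos: [483.8, 193.0, 29.9]
contact_force: [-1.9, 3.9, 14.5]
finger_gap: 14.5
```

The bottle is on the rack floor. I ease off, release, withdraw along the tool axis and clear the view.

```bash
python3 -m inch '[{"grip":-1,"translation":[-1.3,-0.7,0],"rot":[0,0,0]},{"grip":-0.35,"translation":[0,0,0],"rot":[0,0,0]},{"grip":-0.35,"translation":[0,0,0],"rot":[0,0,0]},{"grip":-0.35,"translation":[0,0,0],"rot":[0,0,0]},{"grip":-0.35,"translation":[-12,0,0],"rot":[0,0,0]},{"grip":-0.35,"translation":[-25,0,0],"rot":[0,0,0]},{"grip":-0.35,"translation":[-40,0,0],"rot":[0,0,0]},{"grip":-0.35,"translation":[-40,0,0],"rot":[0,0,0]}]'|egrep 'eef_pos|force|gap'
python3 -m inch '[{"grip":-0.35,"translation":[-30,0,0],"rot":[0,0,0.12]},{"grip":-0.35,"translation":[0,0,0],"rot":[0,0,0.12]},{"grip":-0.35,"translation":[0,0,0],"rot":[0,0,0.12]},{"grip":-0.35,"translation":[0,0,0],"rot":[0,0,0.12]},{"grip":-0.35,"translation":[0,0,45],"rot":[0,0,0]},{"grip":-0.35,"translation":[0,0,45],"rot":[0,0,0]},{"grip":-0.35,"translation":[0,0,45],"rot":[0,0,0]},{"grip":-0.35,"translation":[0,-40,30],"rot":[0,0,0]}]'|egrep 'eef_pos|force|gap'
python3 -m inch '[{"grip":-0.35,"translation":[0,-45,0],"rot":[0,0,0]},{"grip":-0.35,"translation":[0,-45,0],"rot":[0,0,0]},{"grip":-0.35,"translation":[0,-45,0],"rot":[0,0,0]},{"grip":-0.35,"translation":[0,-45,0],"rot":[0,0,0]},{"grip":-0.35,"translation":[0,-45,0],"rot":[0,0,0]},{"grip":-0.35,"translation":[0,-45,0],"rot":[0,0,0]},{"grip":-0.35,"translation":[0,-45,0],"rot":[0,0,0]},{"grip":-0.35,"translation":[0,0,0],"rot":[0,0,0]}]'|egrep 'eef_pos|force|gap'
python3 - <<'E'
from h import *
mt=ctrl.camera_model('top');s=ctrl.camera('side')[:,:,::-1].copy();t=ctrl.camera('top')[:,:,::-1].copy();cv2.imwrite('pics/s21.png',s);cv2.imwrite('pics/t21.png',t)
g=cv2.cvtColor(t,cv2.COLOR_BGR2GRAY)
for v in range(206,226): print(v,' '.join('%3d'%x for x in g[v,190:218]))
h=cv2.cvtColor(t,cv2.COLOR_BGR2HSV);k=((h[...,2]>205)&(h[...,1]<40));k[:200]=0;k[:,:194]=0;k[:,250:]=0;k[245:]=0
print([(c.tolist(),int(a)) for c,a,_ in blobs(k,8)])
d=t.astype(float)-cv2.imread('pics/top0_raw.png')
samp=lambda p:round(float(cv2.getRectSubPix(np.ascontiguousarray(d[...,0]).astype(np.float32),(1,1),tuple(map(float,p)))[0,0]))
print('wedge',[(x,samp(proj(mt,(*(O+x*PX+20*PY),36)))) for x in (-6,-2,2,116,120,122,124,128)])
g2=cv2.cvtColor(s,cv2.COLOR_BGR2GRAY)
for v in range(150,172): print(v,' '.join('%3d'%x for x in g2[v,208:238]))
e=np.abs(t.astype(int)-cv2.imread('pics/t11_raw.png')).max(2)>60
for c,a,k in blobs(e,12): print('changed',c,a)
E
```

```text
eef_pos: [481.6, 248.1, 135.0]
contact_force: [1.4, 0.4, -0.3]
finger_gap: 27.8
eef_pos: [648.7, 233.2, 160.6]
contact_force: [0.7, 1.1, 0.6]
finger_gap: 27.7
eef_pos: [655.0, -98.9, 163.1]
contact_force: [-0.2, -1.2, -0.7]
finger_gap: 27.5
206 239 248 226 130 132 141 136 138 131 138 151 150 150 150 150 148 153 150 148 147 146 144 145 146 145 146 146 146
207 239 247 226 123 113 133 133 132 132 133 148 163 162 165 162 164 163 162 161 163 163 162 163 161 162 162 161 163
208 238 247 246 233 200 178 172 169 170 147 111 118 114 117 115 114 148 177 173 174 173 173 176 171 172 171 172 170
209 240 247 239 184 140 129 133 132 136 107  62  65  64  65  66  68  83 100 118 141 124 113 133 129 131 131 131 129
210 233 239 217 146 104  67 107 139 149 126  97 108 110  91  94  99  99  97  97 143 133  78 124 153 153 151 154 165
211 228 237 214 138 103  59 118 144 162 193 206 207 211 190 143 107 102  96  85 139 140  74 125 159 152 153 162 170
212 226 239 214 140 100  52 158 227 232 214 204 221 226 219 189 136 110 104  88 138 138  72 125 157 152 155 163 172
213 227 238 212 140 108 224 255 254 255 236 129
[... 4007 characters left out ...]
7 150 145 140 137 134 134 133 126 108  93  99  94 137 174 181 179 164 165 229 248 240 179 114 113 145 124 174 218 173
170 141 148 144 137 134 130 163 214 255 250 214 163 141 126 120 121 122 108 134 184 188 179 154 111 109 135 137 110 194 173
171 150 144 141 136 137 133 192 249 251 251 253 185 115 106  94  96  95  93 135 187 190 182 155 114 110 135 151 124 173 217
changed [313.9 197.4] 11812
changed [251.  198.2] 263
changed [135.7 207.1] 392
changed [197.  213.3] 18
changed [201.  215.2] 13
changed [339.4 240. ] 14
changed [325.8 323.9] 8502
changed [359.9 245.6] 13
changed [253.6 321.1] 14
changed [259.1 323.7] 19
changed [279.8 334.1] 230
changed [234.  356.4] 2667
changed [169.2 382.3] 40
```

The bottle is back in its slot. I check its lean against the other three bottles (cap top centre against body disc).

```bash
cat > lean.py <<'E'
from h import *
import sys
def lean(f):
    t=cv2.imread(f);mt=ctrl.camera_model('top');G=cv2.cvtColor(t,cv2.COLOR_BGR2GRAY).astype(np.float32);S=cv2.cvtColor(t,cv2.COLOR_BGR2HSV)[...,1]
    pl=lambda u,v,z:(lambda w:np.array((w@PX,w@PY)))(onz(mt,u,v,z)-O)
    for n,x,y in(('f+',23,157),('f-',-23,157),('t+',23,65),('t-',-23,65)):
        c=proj(mt,(*(O+x*PX+y*PY),77));u0,v0=np.round(c).astype(int)
        W=np.clip(G[v0-6:v0+7,u0-7:u0+8]-225,0,30);vv,uu=np.mgrid[v0-6:v0+7,u0-7:u0+8];l,k,st,ce=cv2.connectedComponentsWithStats((W>12).astype(np.uint8))
        i=1+np.argmax(st[1:,4]);W=W*(k==i);cap=(float((W*uu).sum()/W.sum()),float((W*vv).sum()/W.sum()))
        # disc edge on the side away from the cap: rays from expected disc centre, +u half and below
        d=proj(mt,(*(O+x*PX+y*PY),47));E=[]
        for a in np.radians(np.arange(-60,121,15)):
            r=np.arange(2,9,.1);p=[float(cv2.getRectSubPix(G,(1,1),(float(d[0]+q*np.cos(a)),float(d[1]+q*np.sin(a))))[0,0]) for q in r]
            p=np.array(p);j=np.argmin(np.gradient(cv2.GaussianBlur(p[None].astype(np.float32),(9,1),3)[0]));E.append(pl(d[0]+r[j]*np.cos(a),d[1]+r[j]*np.sin(a),47))
        E=np.array(E);c0=E.mean(0)
        from scipy.optimize import least_squares
        R=least_squares(lambda q:np.hypot(*(E-q).T)-16,c0,loss='soft_l1').x
        cp=pl(*cap,77);print(n,'cap',cp.round(1),'disc',R.round(1),'lean mm/30',(cp-R).round(1))
for f in sys.argv[1:]: print(f);lean(f)
E
python3 lean.py pics/t11_raw.png pics/t21.png
python3 - <<'E'
import cv2
for f in('pics/s11_raw.png','pics/s21.png'):
    g=cv2.cvtColor(cv2.imread(f),cv2.COLOR_BGR2GRAY);print(f)
    for v in range(152,171): print(v,' '.join('%3d'%x for x in g[v,216:236]))
E
```

```text
pics/t11_raw.png
f+ cap [ 20.4 157.3] disc [ 20.4 157.3] lean mm/30 [ 0.  -0.1]
f- cap [-26.9 157.8] disc [-26.9 157.5] lean mm/30 [-0.   0.3]
t+ cap [16.4 70.7] disc [16.2 70.7] lean mm/30 [ 0.2 -0.1]
t- cap [-26.   64.5] disc [-26.2  65.2] lean mm/30 [ 0.1 -0.7]
pics/t21.png
f+ cap [ 21.5 163.5] disc [ 22.4 158.1] lean mm/30 [-0.8  5.4]
f- cap [-27.4 157.4] disc [-26.9 157.4] lean mm/30 [-0.4  0. ]
t+ cap [15.3 69.8] disc [16. 70.] lean mm/30 [-0.7 -0.3]
t- cap [-26.4  64.6] disc [-26.3  64.8] lean mm/30 [-0.2 -0.2]
pics/s11_raw.png
152  97 131 144 142 126  89  69  67  64  62  62  61  61  60  61  60  61  59  60  60
153 140 125 112  98  87  75  62  62  64  64  65  62  62  61  59  59  64  65  63  65
154  82  86  89  90  90  89  78  63  58  61  65  64  65  65  60  64  66  64  62  62
155  67  84  90  91  90  71 154 149  94  61  62  65  64  64  70  66  64  66  64  63
156  64  72  87  91  90  57 245 255 231 115  58  63  65  60  68  66  64  65  65  62
157  64  62  81  91  88  56 162 212 219 157  80  61  62  59  64  66  66  64  66  64
158  62  63  68 105  89  48 181 202 187 141  78  57  59
[... 1945 characters left out ...]
 164 153 150 150 138  89  53
163 176 158 142 124 128 182 193 194 184 173 173 186 171 136 144 146 175 220 184  93
164  97  93  93  91 109 161 183 186 189 186 171 145 135 132 105 103 105 216 193 100
165 133 129 117  95 101 145 160 155 151 149 141 140 137 122  92  92 110 188 233 192
166 113 128 133 107 101 144 159 158 154 150 142 140 140 134  99 102 128 113 145 127
167 110 112 109  96  93 142 159 157 155 148 143 191 206 200 161 100 136 128 114 160
168 109 110 101  95  96 141 159 155 154 147 181 248 248 244 250 182 126 137 112 198
169 126 108  93  99  94 137 174 181 179 164 165 229 248 240 179 114 113 145 124 174
170 255 250 214 163 141 126 120 121 122 108 134 184 188 179 154 111 109 135 137 110
```

```bash
python3 -m inch '[{"grip":-0.35,"translation":[0,-20,0],"rot":[0,0,0]},{"grip":-0.35,"translation":[0,0,0],"rot":[0,0,0]},{"grip":-0.35,"translation":[0,0,0],"rot":[0,0,0]},{"grip":-0.35,"translation":[0,0,0],"rot":[0,0,0]},{"grip":-0.35,"translation":[0,0,0],"rot":[0,0,0]},{"grip":-0.35,"translation":[0,0,0],"rot":[0,0,0]},{"grip":-0.35,"translation":[0,0,0],"rot":[0,0,0]},{"grip":-0.35,"translation":[0,0,0],"rot":[0,0,0]}]'|egrep 'clock|eef_pos'
python3 -c "
from h import *
cv2.imwrite('pics/t22.png',ctrl.camera('top')[:,:,::-1])"
python3 lean.py pics/t22.png
```

```text
clock: 63.6
eef_pos: [656.6, -108.5, 162.3]
pics/t22.png
f+ cap [ 21.5 163.5] disc [ 22.3 158.1] lean mm/30 [-0.8  5.4]
f- cap [-27.2 157.7] disc [-27.  157.3] lean mm/30 [-0.2  0.3]
t+ cap [15.4 70.1] disc [15.9 70. ] lean mm/30 [-0.5  0.1]
t- cap [-26.5  64.5] disc [-26.3  64.8] lean mm/30 [-0.2 -0.2]
```

The lean is static at about 0.18 rad towards +y: the bottle is wedged between the divider and the end wall, too near the 0.2 limit. I'll re-grip its cap with a vertical tool and jaws along y, which squares it up, then lift slightly and set it down again.

```bash
python3 -m inch '[{"grip":0,"translation":[0,0,0],"rot":[0.1428,0,0]},{"grip":0,"translation":[0,0,0],"rot":[0.1428,0,0]},{"grip":0,"translation":[0,0,0],"rot":[0.1428,0,0]},{"grip":0,"translation":[0,0,0],"rot":[0.1428,0,0]},{"grip":0,"translation":[0,0,0],"rot":[0.1428,0,0]},{"grip":0,"translation":[0,0,0],"rot":[0.1428,0,0]},{"grip":0,"translation":[0,0,0],"rot":[0.1428,0,0]},{"grip":0,"translation":[0,0,0],"rot":[0.1428,0,0]}]'|egrep 'eef_pos|gap'
python3 -m inch '[{"grip":0,"translation":[0,0,0],"rot":[0.1428,0,0]},{"grip":0,"translation":[0,0,0],"rot":[0.1428,0,0]},{"grip":0,"translation":[0,0,0],"rot":[0.1428,0,0]},{"grip":0,"translation":[0,0,0],"rot":[0,0,0]},{"grip":0,"translation":[0,0,0],"rot":[0,0,0]}]'
python3 - <<'E'
from h import *
o=ctrl.get_obs();from scipy.spatial.transform import Rotation as Q
R=np.array(o['ee_rot']);z=np.array((-PY[0],-PY[1],0));x=np.array((0,0,-1.));D=np.c_[x,np.cross(z,x),z];print('rotvec tool',Q.from_matrix(R.T@D).as_rotvec().round(3))
w=O+22*PX+158.5*PY;to((*w,110),(*w,27))
E
```

```text
eef_pos: [656.6, -108.6, 162.3]
finger_gap: 42.6
clock: 64.95
eef_pos: [656.6, -108.5, 162.2]
ee_rot: [[-0.0, 1.0, 0.031], [-0.007, 0.031, -1.0], [-1.0, -0.0, 0.007]]
contact_force: [-0.2, -0.2, 0.4]
finger_gap: 42.2
rotvec tool [0.004 0.007 0.   ]
gap 42.2 t 65.0 yaw z -88.2 F [-0.2 -0.2  0.4] tcp [ 656.6 -108.5  162.2]
[481.64341484 211.02157887 110.        ] -> [  50.1 -165.1 -325.1]
[481.64341484 211.02157887  27.        ] -> [83.   0.  -0.6]
```

```bash
python3 -m inch '[{"grip":0,"translation":[0,-18.4,-36],"rot":[0.004,0.007,0]},{"grip":0,"translation":[0,-18.4,-36],"rot":[0,0,0]},{"grip":0,"translation":[0,-18.4,-36],"rot":[0,0,0]},{"grip":0,"translation":[0,-18.4,-36],"rot":[0,0,0]},{"grip":0,"translation":[0,-18.4,-36],"rot":[0,0,0]},{"grip":0,"translation":[10,-18.4,-36],"rot":[0,0,0]},{"grip":0,"translation":[20,-18.4,-36],"rot":[0,0,0]},{"grip":0,"translation":[20,-18.4,-36],"rot":[0,0,0]}]'|egrep 'eef_pos|gap'
python3 -m inch '[{"grip":0,"translation":[0,-18.4,-36],"rot":[0,0,0]},{"grip":0,"translation":[0,0,0],"rot":[0,0,0]},{"grip":0,"translation":[0,0,0],"rot":[0,0,0]},{"grip":0,"translation":[0,0,0],"rot":[0,0,0]}]'|egrep 'eef_pos|gap'
python3 -c "
from h import *
w=O+22*PX+158.5*PY;to((*w,27));ctrl.camera('wrist');to((*w,27))"
```

```text
eef_pos: [502.4, 177.5, 112.4]
finger_gap: 42.7
eef_pos: [484.5, 210.3, 112.6]
finger_gap: 42.3
gap 42.3 t 66.2 yaw z -88.7 F [ 1.2 -1.   0.4] tcp [484.5 210.3 112.6]
[481.64341484 211.02157887  27.        ] -> [85.6 -2.9 -0.8]
gap 43.1 t 66.2 yaw z -88.8 F [-0.2 -0.4 -0.3] tcp [484.5 210.  112.6]
[481.64341484 211.02157887  27.        ] -> [85.6 -2.9 -1. ]
```

```bash
python3 -m inch '[{"grip":0,"translation":[25,-2.5,-1],"rot":[0,0,0]},{"grip":0,"translation":[25,0,0],"rot":[0,0,0]},{"grip":0,"translation":[20,0,0],"rot":[0,0,0]},{"grip":0,"translation":[14,0,0],"rot":[0,0,0]},{"grip":0,"translation":[0,0,0],"rot":[0,0,0]}]'|egrep 'eef_pos|force'
python3 -m inch '[{"grip":-1,"translation":[0,0,0],"rot":[0,0,0]},{"grip":-1,"translation":[0,0,0],"rot":[0,0,0]},{"grip":-1,"translation":[0,0,0],"rot":[0,0,0]},{"grip":-1,"translation":[0,0,0],"rot":[0,0,0]},{"grip":-1,"translation":[0,0,0],"rot":[0,0,0]}]' 30|egrep 'eef_pos|force|gap'
python3 -m inch '[{"grip":-1,"translation":[-4,0,0],"rot":[0,0,0]},{"grip":-1,"translation":[-4,0,0],"rot":[0,0,0]},{"grip":-1,"translation":[0,0,0],"rot":[0,0,0]}]'|egrep 'eef_pos|force|gap'
```

```text
eef_pos: [480.5, 210.9, 26.9]
contact_force: [-0.1, -0.3, -0.1]
eef_pos: [481.5, 212.7, 28.9]
contact_force: [-0.6, -0.9, 5.5]
finger_gap: 14.6
eef_pos: [481.3, 212.7, 36.8]
contact_force: [0.3, -0.2, -1.2]
finger_gap: 14.7
```

```bash
python3 -m inch '[{"grip":-1,"translation":[0,0,3],"rot":[0,0,0]},{"grip":-1,"translation":[4,0,0],"rot":[0,0,0]},{"grip":-1,"translation":[0,0,0],"rot":[0,0,0]}]'|egrep 'eef_pos|force'
python3 -m inch '[{"grip":-1,"translation":[4,0,0],"rot":[0,0,0]},{"grip":-1,"translation":[0,0,0],"rot":[0,0,0]}]'|egrep 'eef_pos|force'
python3 -m inch '[{"grip":-1,"translation":[2,0,0],"rot":[0,0,0]},{"grip":-1,"translation":[0,0,0],"rot":[0,0,0]}]'|egrep 'eef_pos|force'
```

```text
eef_pos: [480.6, 209.0, 31.6]
contact_force: [0.1, -0.4, -1.1]
eef_pos: [481.5, 209.5, 28.9]
contact_force: [-2.5, -0.8, 11.1]
eef_pos: [482.2, 209.8, 28.8]
contact_force: [-8.9, -3.0, 32.1]
```

```bash
python3 -m inch '[{"grip":-1,"translation":[-2.5,0,0],"rot":[0,0,0]},{"grip":-1,"translation":[0,0,0],"rot":[0,0,0]},{"grip":-0.2,"translation":[0,0,0],"rot":[0,0,0]},{"grip":-0.2,"translation":[0,0,0],"rot":[0,0,0]},{"grip":-0.2,"translation":[0,0,0],"rot":[0,0,0]},{"grip":-0.2,"translation":[-25,0,0],"rot":[0,0,0]},{"grip":-0.2,"translation":[-45,0,0],"rot":[0,0,0]},{"grip":-0.2,"translation":[-30,0,0],"rot":[0,0,0]}]'|egrep 'eef_pos|force|gap'
python3 -m inch '[{"grip":-0.2,"translation":[0,45,0],"rot":[0,0,0]},{"grip":-0.2,"translation":[0,45,0],"rot":[0,0,0]},{"grip":-0.2,"translation":[0,45,0],"rot":[0,0,0]},{"grip":-0.2,"translation":[0,40,30],"rot":[0,0,0]},{"grip":-0.2,"translation":[0,0,45],"rot":[0,0,0]},{"grip":-0.2,"translation":[0,0,45],"rot":[0,0,0]},{"grip":-0.2,"translation":[0,0,45],"rot":[0,0,0]},{"grip":-0.2,"translation":[0,0,45],"rot":[0,0,0]}]'|egrep 'eef_pos|force'
python3 -m inch '[{"grip":-0.2,"translation":[0,0,45],"rot":[0,0,0]},{"grip":-0.2,"translation":[0,0,45],"rot":[0,0,0]},{"grip":-0.2,"translation":[0,0,45],"rot":[0,0,0]},{"grip":-0.2,"translation":[0,0,0],"rot":[0,0,0]}]'|egrep 'eef_pos|force'
python3 - <<'E'
from h import *
cv2.imwrite('pics/t23.png',ctrl.camera('top')[:,:,::-1]);s=ctrl.camera('side')[:,:,::-1].copy();cv2.imwrite('pics/s23.png',s)
g=cv2.cvtColor(s,cv2.COLOR_BGR2GRAY)
for v in range(152,170): print(v,' '.join('%3d'%x for x in g[v,208:236]))
E
python3 lean.py pics/t23.png
```

```text
eef_pos: [481.6, 209.4, 130.5]
contact_force: [1.0, 1.1, 0.7]
finger_gap: 34.3
eef_pos: [660.5, 1.6, 128.0]
contact_force: [0.3, -0.1, 0.6]
eef_pos: [662.1, -141.9, 128.8]
contact_force: [0.1, -1.0, 0.1]
152  56  55  55  54  56  54  54  54  57  56  57  57  57  56  57  55  57  54  55  56  57  56  55  55  56  56  57  56
153  54  56  54  56  57  56  56  57  55  54  57  56  55  56  54  53  52  53  53  55  54  55  54  57  54  58  55  54
154  56  56  57  57  56  58  55  55  56  57  55  56  56  56  51  58  70  74  60  51  54  54  58  54  56  53  54  54
155  53  54  51  51  51  53  55  56  56  55  57  55  55  50  64 138 199 216 147  66  52  54  55  57  55  56  53  56
156  52  58  70  73  74  60  53  54  55  56  54  56  54  47 170 243 248 249 219 119  50  55  54  56  55  55  55  55
157  46 138 200 212 218 138  48  55  57  57  54  55  54  47 131 197 194 171 132  77  51  54  52  53  54  55  54  54
158  53 229 249 246 255 180  52  53  55  55  54  56  55  48 103 178 172 150 144  92  50  53  49  50  52  50  54  54
159  64 173 200 180 151 104  60  55  54  53  55  54  53  48 103 178 174 151 142  93 
[... 752 characters left out ...]
188 196 165 112 128 133 106 115 144 149 144 140 142 138 135 134 115  90  87 103 102 147 128
167 167 190 197 198 198 178 153 134 109 112 107  96 114 146 151 145 142 136 135 185 202 193 156 102 138 128 126 160
168 145 145 142 139 134 133 133 131 107 110 100  95 104 140 153 147 140 134 171 236 245 245 252 181 126 138 114 152
169 147 148 145 140 136 135 134 134 127 108  92  98 102 136 166 170 147 133 153 218 237 221 164 115 111 146 125 185
pics/t23.png
f+ cap [ 21.2 157.6] disc [ 21.6 156.9] lean mm/30 [-0.3  0.6]
f- cap [-27.2 157.7] disc [-27.  157.4] lean mm/30 [-0.2  0.3]
t+ cap [15.5 70.2] disc [16.1 70.1] lean mm/30 [-0.6  0.2]
t- cap [-26.4  64.6] disc [-26.3  64.8] lean mm/30 [-0.2 -0.3]
```

The bottle now stands upright (lean 0.02) at the same height as before. One last wedge, rack and bystander check, then I hand in.

Run:
```python
from h import *
mt=ctrl.camera_model('top');t=cv2.imread('pics/t23.png');t0=cv2.imread('pics/top0_raw.png');d=np.ascontiguousarray((t.astype(np.float32)-t0)[...,0])
samp=lambda p:round(float(cv2.getRectSubPix(d,(1,1),tuple(map(float,p)))[0,0]))
print('wedge',[(x,samp(proj(mt,(*(O+x*PX+20*PY),36)))) for x in (-6,-2,2,116,118,120,122,124,128)])
e=np.abs(t.astype(int)-t0).max(2)>60
for c,a,k in blobs(e,25): print('changed',c,a)
print(ctrl.get_obs()['clock'],ctrl.get_obs()['contact_force'].round(1));print(ctrl.finish_job())
```

```text
wedge [(-6, 1), (-2, -59), (2, -39), (116, -67), (118, -66), (120, -68), (122, -32), (124, -6), (128, 1)]
changed [305.7 241.5] 17146
changed [401.  141.5] 142
changed [300.3 155.4] 113
changed [494.4 154. ] 49
changed [508.9 170.9] 99
changed [222.9 219.7] 1844
changed [135.6 207.1] 384
changed [405.8 230. ] 117
changed [275.4 375.8] 730
70.3 [ 0.3  0.2 -0.2]
the job is handed in; nothing more can be done
None
```

The job is handed in at about 70 s with all four bottles upright in the rack, the rack against the end stop and the wedge jammed. `finish_job` gave no verdict.

- **Loading:** Only four bottles were present, and I stood them in the four corner slots while the rack was still on the sill. The red and yellow look-alikes were left alone.
- **Rack:** I pushed it up the ramp with two fingers against its tail. At the end stop the force rose to 16 N with no further movement. On the sill, a sideways pull to centre it moved it only about 4 mm and seemed to start tipping it, so I stopped and let the ramp walls centre it.
- **Wedge:** I laid it in the slot and pushed it in until it stalled, with the force rising to 23 N.

**What went wrong**
- **Fingertips:** They sit about 25–31 mm short of the reported TCP, so my first grasp closed above the cap. I corrected for this afterwards.
- **Tipped bottle:** After the rack was in place, the front bottle on the +x side fell over. I think the wedge clipped it as I carried it past. My first attempt to stand it up left it leaning about 0.18 rad, so I gripped it again and reset it. Resetting it pressed down with up to 32 N for a moment.

**Last checks**
- **Bottles:** All four lean about 0.02 rad or less, and the reset one stands at its original height.
- **Wedge:** It spans about x = -2 to 122 mm in the plinth frame, so its centre is near 60 mm, with its axis at y of about 19 mm.
- **Bystanders:** Comparing the top view before and after shows no clear shift. Two areas, around the arm and beside the cream jar, I could not fully separate from arm or lighting changes.

All 16 pictures were used before the wedge was placed, so the last checks are from pixel measurements, not from viewing images.

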